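Stir pumice into the clay-pebble drainage mix

ROBOT

A 7-joint arm with a two-finger parallel gripper is mounted at the origin on the work surface. World frame = base frame: x ahead of the robot, y to its left, z up, the work surface at z = 0. Lengths are in m, angles in rad, forces in N, time in s.
With the tool pointing down it reaches from about 0.35 to 0.9 m from the base axis. Payload 7.2 kg.
Tool frame: the origin (TCP) lies on the centre line of the jaws, within the pads' length; the fingertips stand 19 mm ahead of it and the grasp point (between the pads) is the TCP; z points along the fingers, x is the direction in which the jaws open and shut, and the axes are right-handed (so a half turn about z gives the same grasp; the last joint's range is limited). The gripper opens to 85 mm and grips with 20 to 120 N. Pads are 22 mm wide; open, the fingers measure 114 mm over their backs; the gripper's body (76 mm by 85 mm) begins 54 mm behind the grasp point. The pads swing forward as they close: fully open they stand 13 mm farther back than shut.
Start: joints at [1.248, 0.411, -0.013, 1.596, 0.006, 1.134, -0.082], TCP at [0.158, -0.605, 0.25] pointing down, gripper open.
Joint ranges: [-2.95, 2.95], [-0.29, 1.99], [-1.47, 1.44], [0.14, 2.54], [-1.03, 4.17], [0.13, 1.85], [-2.86, 2.86]. Speed limits (rad/s): [2.39, 2.39, 3.01, 3.01, 3.14, 3.14, 3.14].

INTERFACE

Orientations are given as a unit quaternion [w, x, y, z].
In Python, from station import robot gives the robot as it stands.
- The arm moves only by the tool servo_tool, never from a script. Its argument "targets" is one flat list of numbers, 7 for each row, row after row: the turn, a rotation vector about the tool's x, y, z in degrees, then the shift along the tool's x, y, z in mm, then the closure in counts, from 0 (fully open) to 255 (shut). In form: [rx, ry, rz, x, y, z, claw, rx, ry, rz, x, y, z, claw, ...]. A call has 1 to 10 rows; each row is the pose to reach, as a shift and turn from the pose commanded when the call began, along the tool's axes at that moment; what a row does not reach only later rows make up. A row lasts 1/12 s, in which the tool goes at most 41.7 mm and 7.16 degrees, less where a joint would pass 70% of its speed; a pose out of reach is approached as far as the arm can. A call with a gripper value outside its range is refused whole. The fingers move at their own pace and stop on an object; the grip force is fixed at half the most. Time passes only in rows, so rows that repeat a pose let the fingers close. It gives the time, the measured TCP pose, the force and the opening at its end, in the units of the state.
- robot.get_state(): the state, without advancing time (a new reading comes with each control period).
- robot.get_image(name): name is "scene" or "side" or "wrist"; returns (picture, depth): 400x640x3 uint8, blue, green, red; 400x640 float32, m along the optical axis (not along the pixel's ray), 0 where there is no reading.
- robot.get_calibration(name): a dict with "camera_matrix" (3x3 intrinsics, pixels), "world_from_camera" (4x4, takes a point from camera to world coordinates); the wrist camera has in their place "mount" (4x4, takes a point from camera to tool coordinates, whose origin is the TCP and whose axes are the tool frame's). Camera axes: x right, y up, looking along -z (the intrinsics and any distortion apply to the point x, -y, -z); pixel columns grow to the right and rows downward; lengths in m; the calibration is good to about 2 mm. A picture is of the moment at which its call begins: read the wrist's pose just before it. get_calibration takes no time and is no camera call.
- robot.job_done(): hands the job in, once; it reports no verdict.
Trained networks look in the newest picture that a camera, given by its name, has taken for a name from the list of things; names that differ only in an ending like _2 or _b are one class to them, and where a whole thing is asked for, a point or a joint stands for the part that bears it (a point fixed in the world has none). Each returns a list of dicts, best first, with "p" (0 to 1); they miss things now and then, are a little off and sometimes report something else, mostly with a low value. They report only what shows in the picture. A call takes as long as a camera call.
- robot.search_frame(name, camera): "rect" ([left, top, right, bottom] as shares, 0 to 1, of the picture: columns of its width, rows of its height, round what is visible of it).
- robot.silhouettes(name, camera): "mask" (400x640 bool, what is visible of it) and "rect" ([left, top, right, bottom] as shares, 0 to 1, of the picture: columns of its width, rows of its height, round what is visible of it).
- robot.place_of(name, camera): "xy" ([column, row] as shares, 0 to 1, of the picture: columns of its width, rows of its height: a listed point, or the origin of a listed thing).
The state is a dict: "t": time; "q": joint angles; "qvel": joint speeds; "joint_efforts": joint torques, N m; "tool_pos": TCP position; "orientation": TCP orientation; "ft_force": force on the tool from outside, world axes, zero at the start; "moment": the same for the moment, N m; "finger_gap": finger opening in m.
Only numpy, scipy, OpenCV 4.12 (cv2) and the standard library are available. Lean on these libraries where they do the work, as an engineer would, in place of code of your own. Each camera call takes 0.05 s, during which the arm holds its last target.

TASK

Make up the drainage mix: put every pumice lump that lies on the mesh bench into the blue bowl with the clay pebbles, and once all are in, lift the T-handled paddle up off its twin hook and stir everything round and round, with the blade low down among the pebbles and in wide circles about half-way out to the wall, for at least three full rounds. Then hang the paddle back upright on the hook by its T-bar. Leave no lump or pebble outside the bowl, do not tip the bowl or shove it far, and leave the saucer, spray bottle and hammer where they are.

Things in the scene. Friction and masses are not known exactly. Their poses are not given: they have to be found in the camera images.
- bowl: heavy blue stoneware bowl, 1.9 kg, loose: outer diameter 200 mm at the rim, 92 mm at the foot, 70 mm high; walls 7 mm thick; flat inner floor 8 mm above the underside, about 90 mm across, round it the wall slopes up at 33 deg for some 15 mm of height and then steeply. Origin at the centre of its underside, z up. It holds seven clay pebbles from the start.
- stand: green tool stand fixed to the bench: base 140 x 120 x 8 mm, 20 mm post 228 mm high with a twin-prong steel hook. Two level prongs (8 mm thick, 48 mm free between them) run along the stand's -x and turn up at the front (red balls), to 16 mm above the prongs, 48 mm before the origin. Origin on the bench below the middle of the prongs; z up, y from prong to prong. Post and plate 52 mm behind (+x).
- stand_seat (a point): the point midway between the two prongs at the height of their tops (200 mm above the bench), where the middle of the underside of the paddle's T-bar rests.
- paddle: wooden T-handled stirring paddle, 186 mm long, 0.13 kg, hanging upright by its T-bar across the prongs, shaft between them. T-bar 20 (x) by 96 (y) by 26 mm high, flat sided; shaft 14 mm thick; at the foot a flat blade 9 (x) by 28 (y) by 70 mm high with a half-round end. Origin at the centre of the T-bar's underside; z up the shaft. While hanging its axes agree with the stand's.
- paddle_grip (a point): centre of the T-bar, 13 mm above the paddle's origin; take it here from above with one finger in front and one behind the bar (closing along the paddle's x), firmly: stirring pulls at the blade with up to about 10 N.
- paddle_tip (a point): middle of the lower (round) end of the blade, 160 mm below the paddle's origin.
- saucer: grey ceramic plant saucer, 160 mm in diameter, 24 mm high, 0.45 kg, empty, origin at the centre of its underside; to be left alone.
- spray_bottle: yellow plastic spray bottle, closed and empty, 68 mm in diameter, 218 mm high, origin at the centre of its underside; to be left alone.
- hammer: chrome hammer lying on the bench, about 0.24 m long, to be left alone.
- pumice1: off-white seven-sided pumice lump, 12 g, 28 mm across and 26 mm high, lying loose on the bench at the start; origin at its centre. Three to five of the five lumps are there; the others are absent.
- pumice2: off-white seven-sided pumice lump, 12 g, 28 mm across and 26 mm high, lying loose on the bench at the start; origin at its centre. Three to five of the five lumps are there; the others are absent.
- pumice3: off-white seven-sided pumice lump, 12 g, 28 mm across and 26 mm high, lying loose on the bench at the start; origin at its centre. Three to five of the five lumps are there; the others are absent.
- pumice4: off-white seven-sided pumice lump, 12 g, 28 mm across and 26 mm high, lying loose on the bench at the start; origin at its centre. Three to five of the five lumps are there; the others are absent.
- pumice5: off-white seven-sided pumice lump, 12 g, 28 mm across and 26 mm high, lying loose on the bench at the start; origin at its centre. Three to five of the five lumps are there; the others are absent.
- pebble1: round fired-clay pebble (terracotta ball), 22 mm in diameter, 11 g, in the bowl at the start; origin at its centre.
- pebble2: round fired-clay pebble (terracotta ball), 22 mm in diameter, 11 g, in the bowl at the start; origin at its centre.
- pebble3: round fired-clay pebble (terracotta ball), 22 mm in diameter, 11 g, in the bowl at the start; origin at its centre.
- pebble4: round fired-clay pebble (terracotta ball), 22 mm in diameter, 11 g, in the bowl at the start; origin at its centre.
- pebble5: round fired-clay pebble (terracotta ball), 22 mm in diameter, 11 g, in the bowl at the start; origin at its centre.
- pebble6: round fired-clay pebble (terracotta ball), 22 mm in diameter, 11 g, in the bowl at the start; origin at its centre.
- pebble7: round fired-clay pebble (terracotta ball), 22 mm in diameter, 11 g, in the bowl at the start; origin at its centre.

How it is judged:
By the outcome, as a careful person would: the job done as asked, in the order asked, and still so for the second after the job is handed in, with the robot touching nothing.
Of pumice1, pumice2, pumice3, pumice4, pumice5 only 3 to 5 are there at a start; the rules pass over those that are not, and their reading is None.
At some moment in a run one of pumice1, pumice2, pumice3, pumice4, pumice5 may be knocked a few centimetres aside while the robot is not near it.
It also fails if it takes over 210 s, if anything falls off the work surface, if the arm or the gripper's body presses on something with over 40 N, if the wrist force passes 120 N, or if a joint passes its speed limit or range.

## Working session

There is one attempt and no reset: what is moved stays moved. The work goes in short steps, Python scripts to look and compute and a tool call to move; the robot and the scene stay as the last step left them, time stands still between calls to the robot, and variables do not carry over. Pictures are saved under pics/ and viewed, and the job is handed in when it is done.

Besides the shell and the picture viewer there is one more tool, called as name(argument=value, ...) on one line, values as JSON. servo_tool: Moves the arm, as the interface text tells. Its arguments: {"type":"object","properties":{"targets":{"type":"array","items":{"type":"number"}}},"required":["targets"]}

```bash
ls; mkdir -p pics
python3 - <<'E'
from station import robot
import cv2
print(robot.get_state())
for n in ["scene","side","wrist"]:
    im,d=robot.get_image(n); cv2.imwrite(f"pics/{n}0.png",im)
    print(n,robot.get_calibration(n))
E
```

```text
pics
{'t': 0.0, 'q': array([ 1.24780095,  0.4119085 , -0.0127091 ,  1.59710546,  0.00559014,
        1.13428002, -0.08219881]), 'qvel': array([-0.00169208, -0.00179367,  0.00074252,  0.00019391, -0.00091271,
       -0.00135391, -0.00024069]), 'joint_efforts': array([-1.20869925e-03, -6.00622272e+01,  6.81450907e-01, -2.99403030e+01,
        1.38034037e-02,  1.07404031e-02,  1.09490179e-05]), 'tool_pos': array([ 0.15736687, -0.60435648,  0.24942256]), 'orientation': array([-4.64407121e-04,  7.91222217e-01, -6.11528175e-01, -6.91433731e-04]), 'ft_force': array([ 0.36484682,  0.15562707, -0.76495352]), 'moment': array([-0.01727648,  0.04229165, -0.02832538]), 'finger_gap': 0.08518520866803823}
scene {'camera_matrix': array([[457.72734473,   0.        , 316.87820846],
       [  0.        , 457.72734473, 202.93006276],
       [  0.        ,   0.        ,   1.        ]]), 'world_from_camera': array([[ 0.02235423, -0.71438345,  0.6993973 ,  1.47513662],
       [ 0.99974121,  0.01892502, -0.01262333, -0.00904106],
       [-0.00421821,  0.69949849,  0.71462163,  1.0714757 ],
       [ 0.      
[... 416 characters left out ...]
      [-4.57495507e-04,  7.10633237e-01,  7.03562501e-01,
         8.04116255e-01],
       [ 0.00000000e+00,  0.00000000e+00,  0.00000000e+00,
         1.00000000e+00]])}
wrist {'camera_matrix': array([[327.49151649,   0.        , 318.47488143],
       [  0.        , 327.49151649, 198.75477729],
       [  0.        ,   0.        ,   1.        ]]), 'mount': array([[ 9.99999494e-01,  3.71676312e-05, -1.00570121e-03,
         3.00303135e-04],
       [-2.48374264e-04, -9.59291236e-01, -2.82418594e-01,
        -7.13255044e-02],
       [-9.75257184e-04,  2.82418701e-01, -9.59290741e-01,
        -1.23802551e-01],
       [ 0.00000000e+00,  0.00000000e+00,  0.00000000e+00,
         1.00000000e+00]])}
```

View pics/scene0.png

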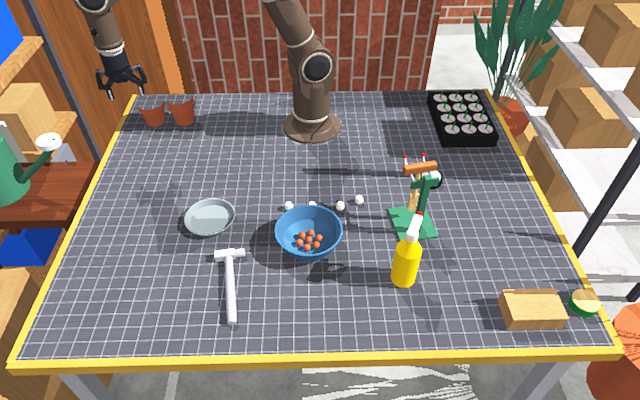

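View pics/side0.png

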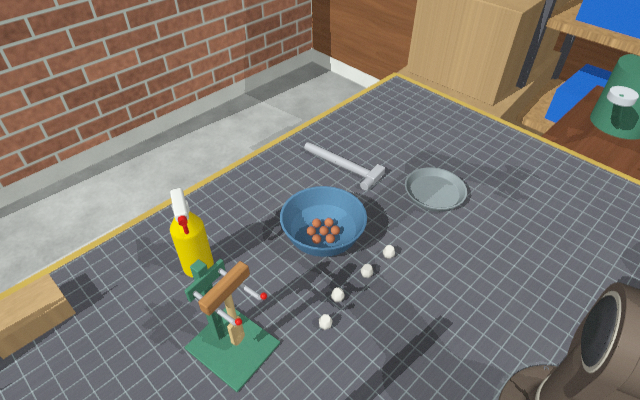

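View pics/wrist0.png

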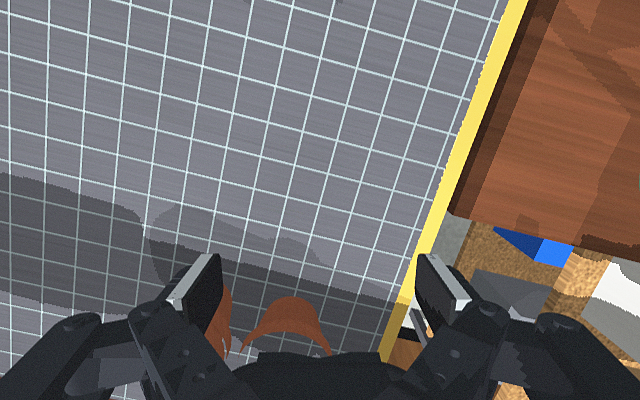

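Both views show four lumps: scene (289,206), (312,206), (340,206), (359,200), and side (389,252), (367,271), (338,295), (325,322). The seven pebbles are in the bowl and the paddle is hanging on the stand. Next I'll measure positions.

```bash
cat > h.py <<'E'
from station import robot
import numpy as np, cv2
from scipy.spatial.transform import Rotation as R
def Rq(q): return R.from_quat([q[1],q[2],q[3],q[0]])
def pose():
    s=robot.get_state(); T=np.eye(4); T[:3,:3]=Rq(s["orientation"]).as_matrix(); T[:3,3]=s["tool_pos"]; return T
def W(n,T=None):
    c=robot.get_calibration(n)
    return c["camera_matrix"], (c["world_from_camera"] if n!="wrist" else T@c["mount"])
def ray(n,u,v,T=None):
    K,M=W(n,T); d=np.array([(u-K[0,2])/K[0,0],-(v-K[1,2])/K[1,1],-1.0]); return M[:3,3],M[:3,:3]@d
def onz(n,u,v,z,T=None):
    o,d=ray(n,u,v,T); return o+d*(z-o[2])/d[2]
def cloud(n,depth,T=None):
    K,M=W(n,T); v,u=np.mgrid[0:400,0:640]; d=depth
    P=np.stack([(u-K[0,2])/K[0,0]*d,-(v-K[1,2])/K[1,1]*d,-d],-1)
    return P@M[:3,:3].T+M[:3,3]
def proj(n,P,T=None):
    K,M=W(n,T); p=np.linalg.inv(M)@np.append(P,1); return K[0,0]*p[0]/-p[2]+K[0,2], K[1,1]*-p[1]/-p[2]+K[1,2]
def tri(o1,d1,o2,d2):
    A=np.stack([d1,-d2],1); s=np.linalg.lstsq(A,o2-o1,rcond=None)[0]; a=o1+s[0]*d1;b=o2+s[1]*d2
    return (a+b)/2,np.linalg.norm(a-b)
E
python3 - <<'E'
from h import *
np.set_printoptions(precision=4,suppress=True)
for n in ["scene","side"]:
    im,d=robot.get_image(n); C=cloud(n,d)
    for r in robot.silhouettes("pumice1",n):
        m=r["mask"]; P=C[m&(d>0)]; r_=r["rect"]
        v,u=np.nonzero(m)
        print(n,"pum",round(r["p"],2),m.sum(),(u.mean(),v.mean()),"top",np.percentile(P[:,2],95),"xy@13mm",onz(n,u.mean(),v.mean(),.013)[:2])
    for nm in ["bowl","stand_seat","paddle_grip","paddle_tip","paddle","stand","saucer","spray_bottle","hammer"]:
        for r in robot.place_of(nm,n)[:2]:
            print(n,nm,round(r["p"],2),np.array(r["xy"])*[640,400])
print(robot.get_state()["t"])
E
```

```text
scene pum 0.6 61 (np.float64(339.44262295081967), np.float64(205.04918032786884)) top 0.027005362695997404 xy@13mm [0.4507 0.0821]
scene pum 0.42 54 (np.float64(287.64814814814815), np.float64(205.24074074074073)) top 0.029767017954689497 xy@13mm [ 0.4471 -0.0847]
scene pum 0.24 2631 (np.float64(307.8559483086279), np.float64(230.3192702394527)) top 0.07068860724487033 xy@13mm [ 0.5556 -0.0205]
scene bowl 0.89 [308.416 242.08 ]
scene bowl 0.59 [229.888 287.8  ]
scene stand_seat 0.98 [418.88 171.68]
scene paddle_grip 0.56 [421.376 168.6  ]
scene paddle_tip 0.87 [413.12 210.2 ]
scene paddle_tip 0.54 [411.392 214.   ]
scene paddle 0.95 [417.088 169.2  ]
scene paddle 0.6 [305.728 245.6  ]
scene stand 0.58 [410.368 214.68 ]
scene saucer 0.55 [212.928 219.48 ]
scene spray_bottle 0.96 [401.472 277.4  ]
scene hammer 0.73 [227.904 289.32 ]
scene hammer 0.26 [208.384 223.6  ]
side pum 0.68 135 (np.float64(388.77777777777777), np.float64(251.3037037037037)) top 0.027285451125247828 xy@13mm [ 0.4496 -0.0808]
side pum 0.6 161 (np.float64(337.6832298136646), np.float64(294.2608695652174)) top 0.027699354910442602 xy@13mm [0.4529 0.0845]
side pum 0.56 156 (np.float64(324.85897435897436), np.float64(321.1666666666667)) top 0.027907614612666082 xy@13mm [0.4279 0.1482]
side pum 0.56 108 (np.float64(366.3240740740741), np.float64(270.6296296296296)) top 0.027662103171166567 xy@13mm [ 0.4503 -0.0038]
side bowl 0.66 [321.088 235.68 ]
side stand_seat 0.56 [229.12 295.68]
side paddle_grip 0.58 [227.392 291.2  ]
side paddle_tip 0.64 [239.168 345.8  ]
side paddle 0.86 [223.488 291.2  ]
side stand 0.73 [239.104 353.2  ]
side stand 0.47 [321.92 230.28]
side saucer 0.9 [434.88 192.6 ]
side spray_bottle 0.58 [197.312 265.4  ]
side spray_bottle 0.48 [314.88 221.88]
side hammer 0.68 [337.216 165.4  ]
1.25
```

Run:
```python
from h import *
from scipy.optimize import least_squares
np.set_printoptions(precision=4,suppress=True)
for n in ["scene","side"]:
    im,d=robot.get_image(n); C=cloud(n,d)
    hsv=cv2.cvtColor(im,cv2.COLOR_BGR2HSV)
    blue=(hsv[...,0]>95)&(hsv[...,0]<115)&(hsv[...,1]>90)&(d>0)
    P=C[blue]; P=P[(abs(P[:,0]-.56)<.15)&(abs(P[:,1]+.02)<.15)&(P[:,2]>.063)&(P[:,2]<.08)]
    f=least_squares(lambda p:np.hypot(P[:,0]-p[0],P[:,1]-p[1])-.0965,[.56,-.02],loss="soft_l1",f_scale=.002)
    print(n,"bowl",f.x,len(P),np.abs(f.fun).mean())
    # T-bar top: orange-brown at z>.215
    R_=C[(d>0)&(C[...,2]>.216)&(C[...,2]<.235)&(C[...,0]>.3)&(C[...,0]<.7)&(C[...,1]>.15)&(C[...,1]<.45)&(hsv[...,0]<18)&(hsv[...,1]>120)]
    print(n,"tbar",len(R_),R_.mean(0) if len(R_) else "", R_.min(0),R_.max(0))
    if len(R_)>10:
        (cx,cy),wh,a=cv2.minAreaRect((R_[:,:2]*1000).astype(np.float32)); print(cx,cy,wh,a)
    G=C[(d>0)&(C[...,2]>.003)&(C[...,2]<.015)&(hsv[...,0]>60)&(hsv[...,0]<90)&(hsv[...,1]>100)]
    G=G[(abs(G[:,0]-.5)<.2)&(abs(G[:,1]-.3)<.15)]
    if len(G)>10: print("base",len(G),cv2.minAreaRect((G[:,:2]*1000).astype(np.float32)))
rs={}
for nm,a,b in [("seat",(418.88,171.68),(229.12,295.68)),("grip",(421.4,168.6),(227.4,291.2)),("tip",(413,210),(239.2,345.8))]:
    print(nm,tri(*ray("scene",*a),*ray("side",*b)))
s=robot.get_image("side")[0]; cv2.imwrite("pics/sz.png",cv2.resize(s[220:400,150:400],None,fx=3,fy=3,interpolation=cv2.INTER_CUBIC))
s=robot.get_image("scene")[0]; cv2.imwrite("pics/cz.png",cv2.resize(s[130:290,340:500],None,fx=3.5,fy=3.5,interpolation=cv2.INTER_CUBIC))
```

```text
scene bowl [ 0.5988 -0.0198] 504 0.002593510460469369
scene tbar 185 [0.5066 0.3    0.2233] [0.4432 0.2522 0.216 ] [0.6782 0.3467 0.2295]
553.3896484375 277.1482238769531 (82.65805053710938, 236.39401245117188) 65.9080810546875
base 793 ((474.223388671875, 314.65655517578125), (154.75112915039062, 257.6860656738281), 78.63512420654297)
side bowl [ 0.5953 -0.0154] 849 0.002390588799806739
side tbar 788 [0.498  0.305  0.2248] [0.4371 0.2547 0.216 ] [0.6808 0.3499 0.2304]
558.1371459960938 306.3922424316406 (239.28636169433594, 95.3022232055664) 3.9175338745117188
base 3384 ((520.6046142578125, 307.57586669921875), (140.0753173828125, 119.70919036865234), 8.376630783081055)
seat (array([0.497 , 0.3015, 0.1929]), np.float64(0.0019290622600878242))
grip (array([0.498 , 0.3044, 0.2062]), np.float64(0.0061795593723973))
tip (array([0.4968, 0.3072, 0.0328]), np.float64(0.0034990222900124694))
```

View pics/sz.png

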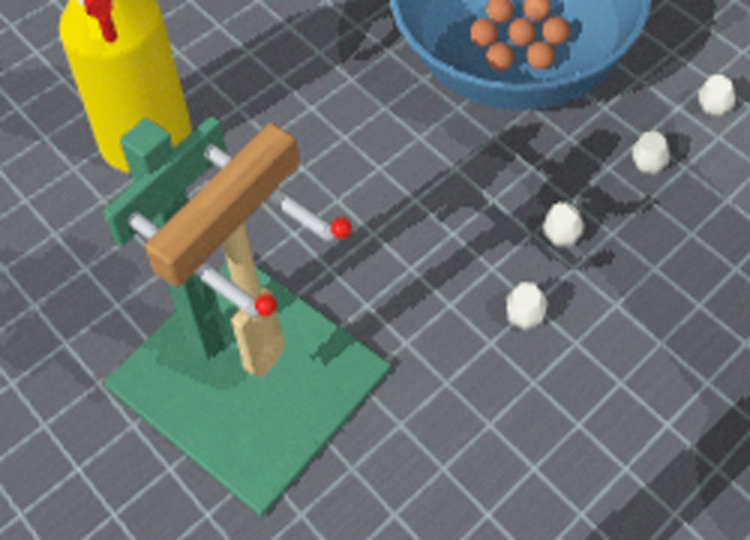

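View pics/cz.png

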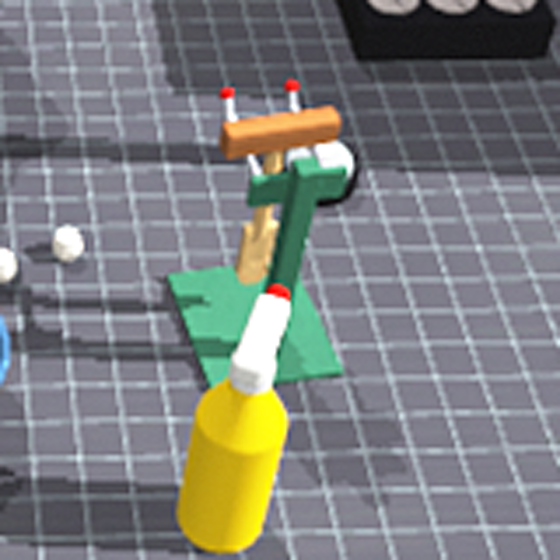

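Run:
```python
from h import *
np.set_printoptions(precision=4,suppress=True)
n="scene";im,d=robot.get_image(n);C=cloud(n,d)
print("white",d[170:186:3,430:443:3]);print(C[177,437],C[172,437],C[182,437], onz(n,437,178,.013))
print(proj("side",onz(n,437,178,.013)))
print("bowl place",onz(n,308.4,242.1,0),onz("side",321.1,235.7,0))
for n in ["side","scene"]:
    im,d=robot.get_image(n);C=cloud(n,d);hsv=cv2.cvtColor(im,cv2.COLOR_BGR2HSV)
    R_=C[(d>0)&(C[...,2]>.2)&(C[...,2]<.235)&(C[...,0]>.3)&(C[...,0]<.58)&(C[...,1]>.15)&(C[...,1]<.45)&(hsv[...,0]<18)&(hsv[...,1]>120)]
    T=R_[R_[:,2]>np.percentile(R_[:,2],99)-.004]
    print(n,"top z",np.percentile(R_[:,2],[50,99]),len(T),T.mean(0),cv2.minAreaRect((T[:,:2]*1000).astype(np.float32)))
    red=((hsv[...,0]<5)|(hsv[...,0]>175))&(hsv[...,1]>180)&(d>0)&(C[...,2]>.15)
    k,l,st,ce=cv2.connectedComponentsWithStats(red.astype(np.uint8))
    for i in range(1,k):
        if st[i,4]>6: print("red",ce[i],st[i,4],C[l==i].mean(0))
    # rim by highest blue
    blue=(hsv[...,0]>95)&(hsv[...,0]<115)&(hsv[...,1]>90)&(d>0)
    P=C[blue];P=P[(abs(P[:,0]-.58)<.2)&(abs(P[:,1]+.02)<.2)&(P[:,2]>.0)&(P[:,2]<.09)]
    print("blue ext",P.min(0),P.max(0), (P.min(0)+P.max(0))/2)
```

```text
white [[1.3054 1.3046 1.6112 1.6041 1.6058]
 [1.3013 1.5353 1.5466 1.5746 1.602 ]
 [1.2482 1.5317 1.5378 1.5404 1.5814]
 [1.2449 1.2689 1.2694 1.5377 1.5791]
 [1.2515 1.2744 1.2792 1.5364 1.563 ]
 [1.2815 1.2926 1.2891 1.5516 1.5552]]
[0.5398 0.3427 0.2099] [0.3227 0.4202 0.033 ] [0.5438 0.3447 0.1946] [0.331  0.4221 0.013 ]
(np.float64(246.4262676846567), np.float64(470.8455095366188))
bowl place [ 0.5915 -0.0194  0.    ] [ 0.5986 -0.013   0.    ]
side top z [0.2248 0.2285] 581 [0.4998 0.3045 0.2263] ((500.40850830078125, 302.697998046875), (19.200756072998047, 94.36624145507812), 10.587610244750977)
red [183.16 222.97] 100 [0.6791 0.2677 0.1988]
red [263.2759 295.5862] 29 [0.4461 0.2692 0.2141]
red [238.     321.1714] 35 [0.4384 0.3242 0.214 ]
blue ext [ 0.4976 -0.1149  0.0004] [0.6952 0.0822 0.0745] [ 0.5964 -0.0164  0.0374]
scene top z [0.2194 0.2299] 62 [0.5015 0.3066 0.2272] ((504.9713134765625, 298.77301025390625), (17.764352798461914, 94.8228759765625), 13.378539085388184)
red [422.5 154. ] 8 [0.442  0.3199 0.2123]
red [404.125 156.125] 8 [0.4521 0.2641 0.214 ]
red [418.75   212.6875] 16 [0.6773 0.2667 0.2134]
blue ext [ 0.4486 -0.1182  0.0001] [0.6978 0.0856 0.0747] [ 0.5732 -0.0163  0.0374]
```

```bash
cat >> h.py <<'E'
def go(x,y,z,yaw=-90):
    """needed turn (deg) and shift (mm) in tool axes; yaw=world angle of tool x, tool down"""
    T=pose(); c,s=np.cos(np.radians(yaw)),np.sin(np.radians(yaw))
    G=np.array([[c,s,0],[s,-c,0],[0,0,-1.]])
    rv=R.from_matrix(T[:3,:3].T@G).as_rotvec(degrees=True)
    d=T[:3,:3].T@(np.array([x,y,z])-T[:3,3])*1000
    print("at",T[:3,3].round(4),"turn",rv.round(2),"shift",d.round(1))
E
python3 -c "
from h import *
go(.449,-.082,.2)"
```

```text
at [ 0.1575 -0.6048  0.2503] turn [-0.  -0.  14.6] shift [-432.5 -413.8   50.3]
```

servo_tool(targets=[0, 0, 14.6, -432, -414, 50, 105, 0, 0, 14.6, -432, -414, 50, 105, 0, 0, 14.6, -432, -414, 50, 105, 0, 0, 14.6, -432, -414, 50, 105, 0, 0, 14.6, -432, -414, 50, 105, 0, 0, 14.6, -432, -414, 50, 105, 0, 0, 14.6, -432, -414, 50, 105, 0, 0, 14.6, -432, -414, 50, 105, 0, 0, 14.6, -432, -414, 50, 105, 0, 0, 14.6, -432, -414, 50, 105])

```text
t: 2.43
tool_pos: [0.3606, -0.2405, 0.2159]
orientation: [0.0, -0.707, 0.707, -0.001]
ft_force: [0.0, -0.5, -0.3]
finger_gap: 0.0506
```

```bash
python3 -c "
from h import *
go(.449,-.082,.2)"
```

```text
at [ 0.3606 -0.2405  0.2159] turn [-0.05 -0.05 -0.01] shift [-158.6  -88.3   15.8]
```

servo_tool(targets=[0, 0, 0, -158, -88, 16, 105, 0, 0, 0, -158, -88, 16, 105, 0, 0, 0, -158, -88, 16, 105, 0, 0, 0, -158, -88, 16, 105, 0, 0, 0, -158, -88, 16, 105, 0, 0, 0, -158, -88, 16, 105, 0, 0, 0, -158, -88, 16, 105])

```text
t: 3.02
tool_pos: [0.4481, -0.0837, 0.1995]
orientation: [0.0, 0.708, -0.706, -0.0]
ft_force: [0.2, -1.1, 0.1]
finger_gap: 0.0501
```

```bash
cat > look.py <<'E'
from h import *
import sys
T=pose(); im,d=robot.get_image("wrist"); cv2.imwrite(f"pics/{sys.argv[1]}.png",im)
for r in robot.silhouettes("pumice1","wrist"):
    v,u=np.nonzero(r["mask"]); print(round(r["p"],2),len(u),u.mean().round(),v.mean().round(),onz("wrist",u.mean(),v.mean(),.016,T).round(4))
E
python3 look.py w1; python3 -c "
from h import *
go(.449,-.082,.022)"
```

```text
0.95 795 145.0 175.0 [0.4525 0.0819 0.016 ]
0.93 598 316.0 179.0 [ 0.4493 -0.0823  0.016 ]
0.82 810 84.0 200.0 [0.4268 0.1451 0.016 ]
0.73 606 238.0 178.0 [ 0.45   -0.0076  0.016 ]
at [ 0.4475 -0.0855  0.1996] turn [ 0.02 -0.04 -0.08] shift [ -3.6  -1.6 177.6]
```

View pics/w1.png

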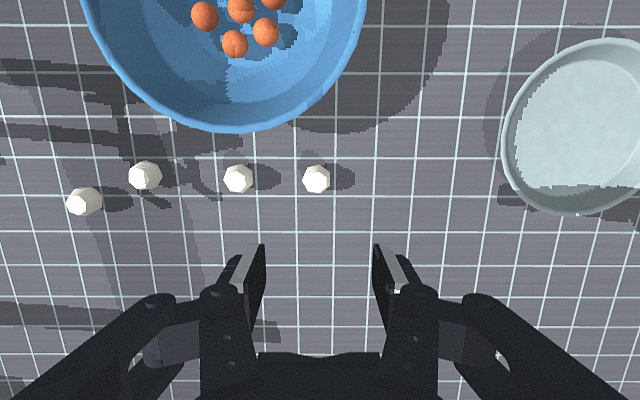

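The wrist view shows the four lumps at (316,179), (238,178), (145,175) and (84,200), which agrees with the other cameras. I'm descending on the first.

servo_tool(targets=[0, 0, 0, -2, -1.5, 60, 105, 0, 0, 0, -2, -1.5, 120, 105, 0, 0, 0, -2, -1.5, 155, 105, 0, 0, 0, -2, -1.5, 177, 105, 0, 0, 0, -2, -1.5, 177, 105, 0, 0, 0, -2, -1.5, 177, 255, 0, 0, 0, -2, -1.5, 177, 255, 0, 0, 0, -2, -1.5, 177, 255, 0, 0, 0, -2, -1.5, 177, 255, 0, 0, 0, -2, -1.5, 177, 255])

```text
t: 3.95
tool_pos: [0.4508, -0.0828, 0.0245]
orientation: [0.001, -0.707, 0.707, -0.002]
ft_force: [-0.3, 0.6, 0.8]
finger_gap: 0.0252
```

```bash
python3 -c "
from h import *
go(.5645,-.035,.12)"
```

```text
at [ 0.4508 -0.0828  0.0245] turn [-0.21 -0.05 -0.03] shift [ -47.8 -114.   -95.1]
```

servo_tool(targets=[0, 0, 0, 0, 0, -40, 255, 0, 0, 0, 0, 0, -80, 255, 0, 0, 0, 0, 0, -105, 255, 0, 0, 0, -16, -38, -105, 255, 0, 0, 0, -32, -76, -105, 255, 0, 0, 0, -48, -114, -105, 255, 0, 0, 0, -48, -114, -105, 255, 0, 0, 0, -48, -114, -70, 255, 0, 0, 0, -48, -114, -36, 255, 0, 0, 0, -48, -114, -36, 255])

```text
t: 4.78
tool_pos: [0.56, -0.0344, 0.0543]
orientation: [0.003, 0.707, -0.707, -0.003]
ft_force: [-2.4, -1.1, -0.5]
finger_gap: 0.025
```

```bash
python3 -c "
from h import *
print(robot.get_state()['finger_gap'])
go(.5645,-.035,.058)"
```

```text
0.024970127959253026
at [ 0.56   -0.0344  0.0543] turn [0.43 0.   0.02] shift [ 0.6 -4.5 -3.7]
```

servo_tool(targets=[0, 0, 0, 0, -3, 0, 255, 0, 0, 0, 0, -3, 0, 105, 0, 0, 0, 0, -3, 0, 105, 0, 0, 0, 0, -3, 0, 105, 0, 0, 0, 0, -3, -40, 105, 0, 0, 0, 0, -3, -80, 105, 0, 0, 0, -14, 30, -90, 105, 0, 0, 0, -28, 70, -90, 105, 0, 0, 0, -28, 111, -90, 105, 0, 0, 0, -28, 111, -90, 105])

```text
t: 5.62
tool_pos: [0.4434, -0.0063, 0.1483]
orientation: [0.004, 0.708, -0.706, -0.002]
ft_force: [-0.7, -0.4, -0.5]
finger_gap: 0.0504
```

```bash
python3 look.py w2; python3 -c "
from h import *
go(.450,-.0065,.023)"
```

```text
0.95 1051 133.0 212.0 [0.4266 0.1456 0.016 ]
0.93 943 207.0 182.0 [0.4526 0.0824 0.016 ]
0.88 1553 352.0 32.0 [ 0.5615 -0.0306  0.016 ]
0.57 857 317.0 185.0 [ 0.4497 -0.0065  0.016 ]
at [ 0.4515 -0.0066  0.15  ] turn [-0.11 -0.08  0.01] shift [ -0.3   1.8 127. ]
```

View pics/w2.png

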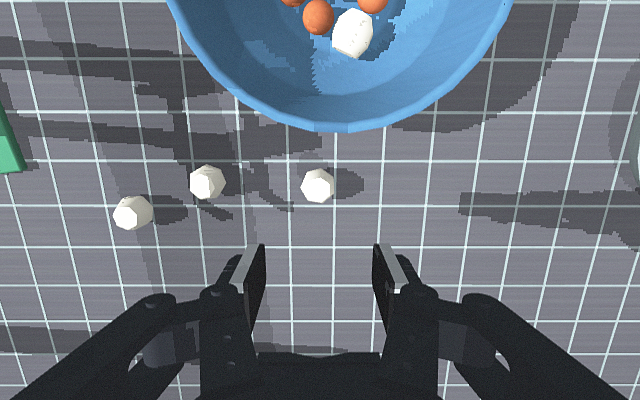

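The first lump is in the bowl at (352,32). Next is lump B.

servo_tool(targets=[0, 0, 0, 0, 1.5, 40, 105, 0, 0, 0, 0, 1.5, 80, 105, 0, 0, 0, 0, 1.5, 110, 105, 0, 0, 0, 0, 1.5, 126, 105, 0, 0, 0, 0, 1.5, 126, 105, 0, 0, 0, 0, 1.5, 126, 255, 0, 0, 0, 0, 1.5, 126, 255, 0, 0, 0, 0, 1.5, 126, 255, 0, 0, 0, 0, 1.5, 126, 255, 0, 0, 0, 0, 1.5, 126, 255])

```text
t: 6.55
tool_pos: [0.4524, -0.0064, 0.024]
orientation: [0.001, -0.707, 0.707, -0.001]
ft_force: [-0.6, -0.3, 8.6]
finger_gap: 0.025
```

```bash
python3 -c "
from h import *
go(.5645,.006,.058)"
```

```text
at [ 0.4524 -0.0064  0.024 ] turn [-0.19 -0.   -0.02] shift [ -12.4 -112.2  -33.6]
```

servo_tool(targets=[0, 0, 0, 0, 0, -40, 255, 0, 0, 0, 0, 0, -80, 255, 0, 0, 0, 0, 0, -105, 255, 0, 0, 0, -4, -38, -105, 255, 0, 0, 0, -8, -76, -105, 255, 0, 0, 0, -12, -112, -105, 255, 0, 0, 0, -12, -112, -105, 255, 0, 0, 0, -12, -112, -70, 255, 0, 0, 0, -12, -112, -36, 255, 0, 0, 0, -12, -112, -34, 255])

```text
t: 7.38
tool_pos: [0.5595, 0.0052, 0.052]
orientation: [-0.003, -0.707, 0.707, 0.003]
ft_force: [-1.5, 0.1, -0.4]
finger_gap: 0.0255
```

servo_tool(targets=[0, 0, 0, 0, 0, 0, 255, 0, 0, 0, 0, 0, 0, 105, 0, 0, 0, 0, 0, 0, 105, 0, 0, 0, 0, 0, 0, 105, 0, 0, 0, 0, 0, -40, 105, 0, 0, 0, 0, 0, -80, 105, 0, 0, 0, -25, 35, -90, 105, 0, 0, 0, -50, 75, -90, 105, 0, 0, 0, -77, 111, -90, 105, 0, 0, 0, -77, 111, -90, 105])

```text
t: 8.22
tool_pos: [0.4477, 0.0858, 0.1481]
orientation: [-0.0, 0.709, -0.706, 0.0]
ft_force: [-1.1, -0.3, -0.4]
finger_gap: 0.0505
```

```bash
python3 look.py w3; python3 -c "
from h import *
go(.4525,.0822,.025)"
```

```text
0.93 810 321.0 188.0 [0.4526 0.0831 0.016 ]
0.91 1701 418.0 22.0 [0.5734 0.0156 0.016 ]
0.71 1706 487.0 40.0 [ 0.5622 -0.0343  0.016 ]
at [0.4506 0.0843 0.1482] turn [-0.13 -0.02  0.23] shift [  2.1  -1.6 123.2]
```

View pics/w3.png

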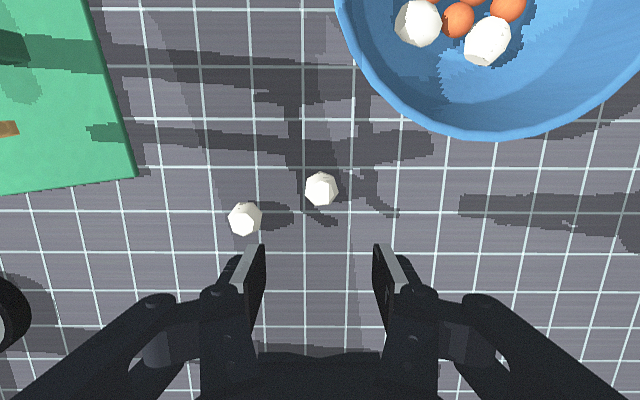

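Two lumps are in the bowl at (418,22) and (487,40). Lump C is at (321,188).

servo_tool(targets=[0, 0, 0, 2, -1, 40, 110, 0, 0, 0, 2, -1, 80, 110, 0, 0, 0, 2, -1, 108, 110, 0, 0, 0, 2, -1, 123, 110, 0, 0, 0, 2, -1, 123, 110, 0, 0, 0, 2, -1, 123, 255, 0, 0, 0, 2, -1, 123, 255, 0, 0, 0, 2, -1, 123, 255, 0, 0, 0, 2, -1, 123, 255, 0, 0, 0, 2, -1, 123, 255])

```text
t: 9.15
tool_pos: [0.4542, 0.0807, 0.0249]
orientation: [0.001, -0.707, 0.707, -0.001]
ft_force: [-0.9, -0.5, 6.5]
finger_gap: 0.0252
```

```bash
python3 -c "
from h import *
go(.6285,.004,.058)"
```

```text
at [0.4542 0.0807 0.0249] turn [-0.16  0.01 -0.02] shift [  76.6 -174.4  -32.6]
```

servo_tool(targets=[0, 0, 0, 0, 0, -40, 255, 0, 0, 0, 0, 0, -80, 255, 0, 0, 0, 0, 0, -105, 255, 0, 0, 0, 15, -35, -105, 255, 0, 0, 0, 30, -70, -105, 255, 0, 0, 0, 46, -105, -105, 255, 0, 0, 0, 62, -140, -105, 255, 0, 0, 0, 76, -174, -105, 255, 0, 0, 0, 76, -174, -105, 255, 0, 0, 0, 76, -174, -85, 255])

```text
t: 9.98
tool_pos: [0.631, 0.0033, 0.1117]
orientation: [0.003, -0.706, 0.708, -0.002]
ft_force: [0.3, 1.1, -0.2]
finger_gap: 0.0255
```

servo_tool(targets=[0, 0, 0, 0, 0, 25, 255, 0, 0, 0, 0, 0, 51, 255, 0, 0, 0, 0, 0, 51, 255, 0, 0, 0, 0, 0, 51, 105, 0, 0, 0, 0, 0, 51, 105, 0, 0, 0, 0, 0, 51, 105, 0, 0, 0, 0, 0, 20, 105, 0, 0, 0, 0, 0, -20, 105, 0, 0, 0, 0, 0, -40, 105, 0, 0, 0, 0, 0, -40, 105])

```text
t: 10.82
tool_pos: [0.6303, 0.0052, 0.1557]
orientation: [0.004, -0.707, 0.707, -0.004]
ft_force: [-0.0, 0.3, 0.5]
finger_gap: 0.0502
```

```bash
python3 look.py w4; python3 -c "
from h import *
go(.4266,.1456,.15)"
```

```text
0.92 941 305.0 264.0 [0.5652 0.0163 0.016 ]
0.85 842 358.0 273.0 [ 0.5569 -0.0309  0.016 ]
0.68 648 179.0 387.0 [0.4298 0.1439 0.016 ]
at [0.6277 0.0046 0.1508] turn [-0.21 -0.02 -0.01] shift [-140.9  201.2    0. ]
```

View pics/w4.png

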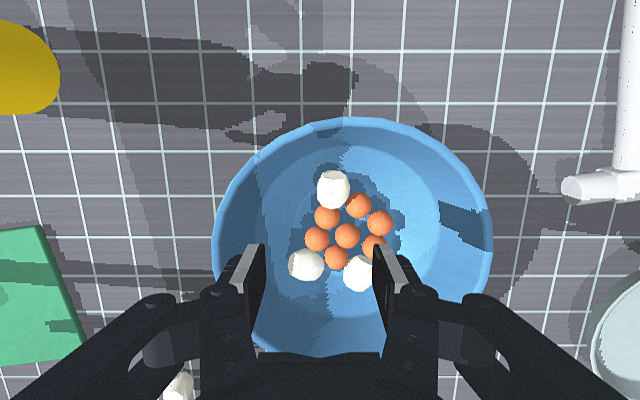

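Three lumps are in with all seven pebbles. The last lump shows at (179,387).

servo_tool(targets=[0, 0, 0, -22, 32, 0, 105, 0, 0, 0, -44, 64, 0, 105, 0, 0, 0, -66, 96, 0, 105, 0, 0, 0, -88, 126, 0, 105, 0, 0, 0, -110, 158, 0, 105, 0, 0, 0, -130, 188, 0, 105, 0, 0, 0, -141, 201, 0, 105, 0, 0, 0, -141, 201, 0, 105, 0, 0, 0, -141, 201, 0, 105])

```text
t: 11.67
tool_pos: [0.4251, 0.1459, 0.1483]
orientation: [0.0, 0.708, -0.706, 0.0]
ft_force: [1.0, -0.5, -0.3]
finger_gap: 0.0499
```

```bash
python3 look.py w5; python3 -c "
from h import *
go(.4266,.1456,.025)"
```

```text
0.88 844 317.0 191.0 [0.4273 0.1465 0.016 ]
0.85 483 511.0 6.0 [0.5613 0.0118 0.016 ]
0.78 1253 577.0 13.0 [ 0.5569 -0.0353  0.016 ]
at [0.4265 0.145  0.1483] turn [ 0.01 -0.02 -0.04] shift [ -0.6  -0.2 123.3]
```

View pics/w5.png

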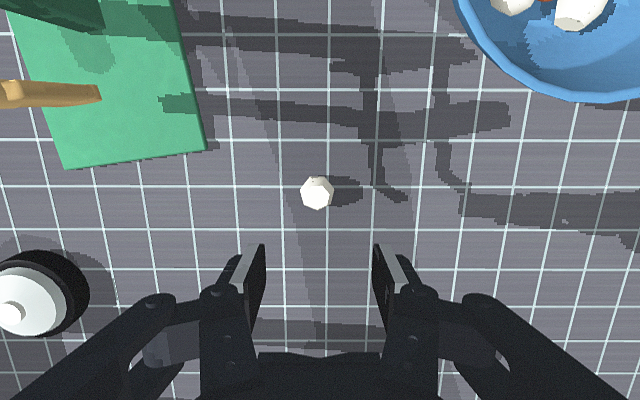

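The black and white round object at (35,295) is clutter, not a lump. I'm gripping the last lump at (317,193).

servo_tool(targets=[0, 0, 0, -1, 0, 40, 105, 0, 0, 0, -1, 0, 80, 105, 0, 0, 0, -1, 0, 108, 105, 0, 0, 0, -1, 0, 123, 105, 0, 0, 0, -1, 0, 123, 105, 0, 0, 0, -1, 0, 123, 255, 0, 0, 0, -1, 0, 123, 255, 0, 0, 0, -1, 0, 123, 255, 0, 0, 0, -1, 0, 123, 255, 0, 0, 0, -1, 0, 123, 255])

```text
t: 12.6
tool_pos: [0.4268, 0.1467, 0.0266]
orientation: [0.001, -0.707, 0.707, -0.001]
ft_force: [0.7, -1.2, -0.7]
finger_gap: 0.025
```

```bash
python3 -c "
from h import *
go(.628,-.042,.13)"
```

```text
at [0.4268 0.1467 0.0266] turn [-0.11  0.03 -0.03] shift [ 188.6 -201.5 -103.1]
```

servo_tool(targets=[0, 0, 0, 0, 0, -40, 255, 0, 0, 0, 0, 0, -80, 255, 0, 0, 0, 0, 0, -105, 255, 0, 0, 0, 28, -30, -105, 255, 0, 0, 0, 56, -60, -105, 255, 0, 0, 0, 84, -90, -105, 255, 0, 0, 0, 112, -120, -105, 255, 0, 0, 0, 140, -150, -105, 255, 0, 0, 0, 168, -180, -105, 255, 0, 0, 0, 188, -201, -105, 255])

```text
t: 13.43
tool_pos: [0.6292, -0.0452, 0.1312]
orientation: [0.0, -0.706, 0.708, -0.001]
ft_force: [0.8, -1.1, -0.3]
finger_gap: 0.0252
```

servo_tool(targets=[0, 0, 0, 0, 0, 0, 255, 0, 0, 0, 0, 0, 35, 255, 0, 0, 0, 0, 0, 70, 255, 0, 0, 0, 0, 0, 70, 255, 0, 0, 0, 0, 0, 70, 105, 0, 0, 0, 0, 0, 70, 105, 0, 0, 0, 0, 0, 70, 105, 0, 0, 0, 0, 0, 40, 105, 0, 0, 0, 0, 0, 0, 105, 0, 0, 0, 0, 0, -20, 105])

```text
t: 14.27
tool_pos: [0.629, -0.0408, 0.1567]
orientation: [-0.002, 0.707, -0.707, 0.002]
ft_force: [1.9, -0.0, 0.3]
finger_gap: 0.0503
```

```bash
python3 look.py w6; python3 -c "
from h import *
go(.50,.303,.3,8.4);go(.50,.303,.3,-90)
for n in ['scene','side']: cv2.imwrite(f'pics/{n}6.png',robot.get_image(n)[0])
"
```

```text
0.96 940 307.0 270.0 [ 0.5572 -0.0308  0.016 ]
0.71 1076 275.0 187.0 [ 0.6342 -0.0053  0.016 ]
0.64 1048 326.0 193.0 [ 0.6283 -0.0474  0.016 ]
0.52 106 262.0 259.0 [0.568  0.0087 0.016 ]
0.24 483 299.0 204.0 [ 0.6187 -0.0251  0.016 ]
at [ 0.6303 -0.0409  0.1576] turn [ -0.43  -0.56 -98.4 ] shift [-343.8  128.8 -144. ]
at [ 0.6303 -0.0409  0.1576] turn [-0.62 -0.03  0.  ] shift [-343.8  128.8 -144. ]
```

View pics/w6.png

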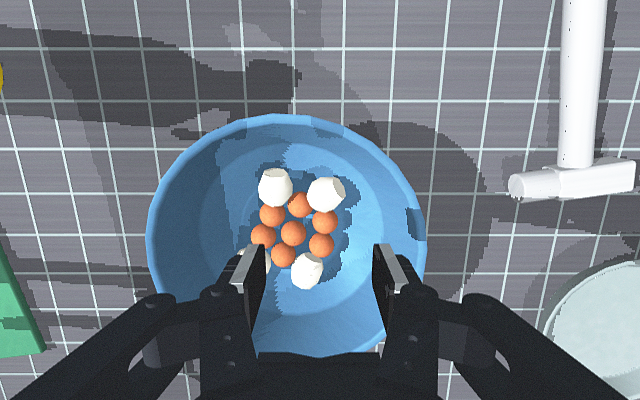

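View pics/side6.png

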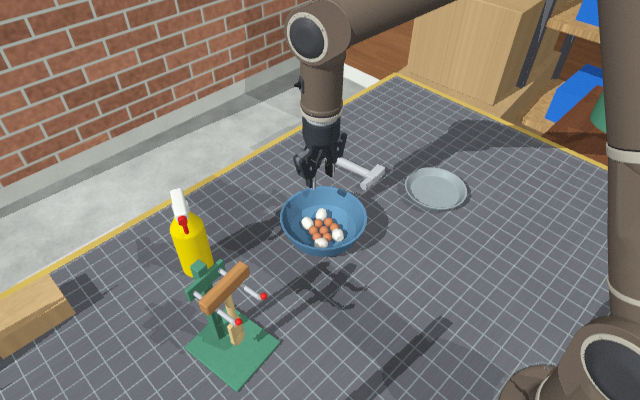

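All four lumps and seven pebbles are in the bowl, and none are on the bench. Moving to the paddle.

servo_tool(targets=[0, 0, -7, -5, 2, -40, 118, 0, 0, -14, -15, 6, -78, 118, 0, 0, -21, -35, 13, -110, 118, 0, 0, -28, -60, 22, -138, 118, 0, 0, -35, -90, 34, -160, 118, 0, 0, -42, -125, 47, -170, 118, 0, 0, -49, -160, 60, -170, 118, 0, 0, -56, -195, 73, -170, 118, 0, 0, -63, -230, 86, -170, 118, 0, 0, -70, -265, 99, -170, 118])

```text
t: 15.3
tool_pos: [0.5267, 0.2249, 0.3201]
orientation: [0.0, 0.985, -0.171, -0.0]
ft_force: [0.3, 0.8, 0.0]
finger_gap: 0.0458
```

```bash
python3 -c "
from h import *
go(.50,.303,.33,8.4);print(robot.get_state()['q'])
"
```

```text
at [0.5267 0.2249 0.3201] turn [  0.05   0.03 -28.06] shift [-51.5 -64.6 -10. ]
[ 0.1004545   0.37196493 -0.7842767   1.59059312  0.27052132  1.29245191
 -1.06792891]
```

servo_tool(targets=[0, 0, -7, -13, -16, -5, 118, 0, 0, -14, -26, -32, -10, 118, 0, 0, -21, -40, -48, -10, 118, 0, 0, -28, -51, -65, -10, 118, 0, 0, -28, -51, -65, -10, 118, 0, 0, -28, -51, -65, -10, 118])

```text
t: 15.8
tool_pos: [0.5014, 0.303, 0.3298]
orientation: [0.0, 0.998, 0.07, -0.001]
ft_force: [-0.4, 0.0, 0.1]
finger_gap: 0.0459
```

Run:
```python
from h import *
np.set_printoptions(precision=4,suppress=True)
T=pose();im,d=robot.get_image("wrist");cv2.imwrite("pics/w7.png",im)
print(robot.get_state()['q'])
C=cloud("wrist",d,T);hsv=cv2.cvtColor(im,cv2.COLOR_BGR2HSV)
m=(d>0)&(C[...,2]>.215)&(C[...,2]<.24)&(hsv[...,0]<18)&(hsv[...,1]>110)&(abs(C[...,0]-.5)<.08)&(abs(C[...,1]-.3)<.1)
P=C[m];print(len(P),np.percentile(P[:,2],[5,50,95]),cv2.minAreaRect((P[:,:2]*1000).astype(np.float32)))
for nm in ["paddle_grip","stand_seat"]:
    for r in robot.place_of(nm,"wrist")[:1]:
        u,v=np.array(r["xy"])*[640,400]; print(nm,r["p"],u,v,onz("wrist",u,v,.213 if nm[0]=="p" else .2,T))
go(.5,.303,.215,8.4)
```

```text
[ 0.0201  0.4237 -0.8966  1.5394  0.3359  1.3423 -0.7722]
3388 [0.2238 0.226  0.2271] ((475.0654296875, 296.3702087402344), (71.01164245605469, 95.39635467529297), 10.46564769744873)
paddle_grip 0.81 318.784 201.2 [0.5013 0.3014 0.213 ]
stand_seat 0.86 304.384 195.68 [0.4897 0.3004 0.2   ]
at [0.5028 0.3009 0.33  ] turn [ 0.06  0.04 -0.58] shift [ -2.4  -2.6 115. ]
```

View pics/w7.png

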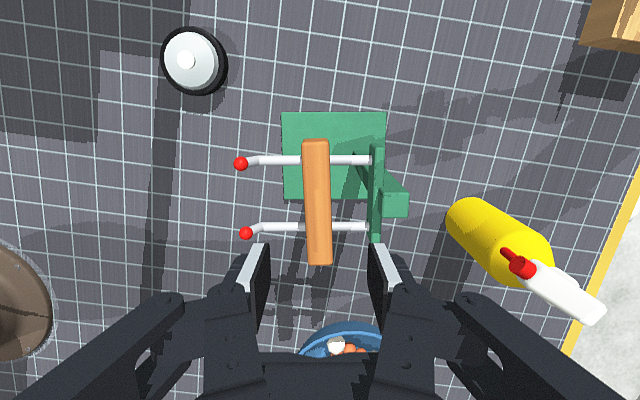

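Run:
```python
from h import *
np.set_printoptions(precision=4,suppress=True)
T=pose();im,d=robot.get_image("wrist")
C=cloud("wrist",d,T);hsv=cv2.cvtColor(im,cv2.COLOR_BGR2HSV)
m=(d>0)&(C[...,2]>.222)&(C[...,2]<.24)&(hsv[...,0]>5)&(hsv[...,0]<18)&(hsv[...,1]>80)
m=cv2.morphologyEx(m.astype(np.uint8),cv2.MORPH_OPEN,np.ones((5,5)))>0
P=C[m];r=cv2.minAreaRect((P[:,:2]*1000).astype(np.float32));print(len(P),r,P.mean(0))
red=((hsv[...,0]<5)|(hsv[...,0]>175))&(hsv[...,1]>180)&(C[...,2]>.19)&(C[...,2]<.24)
k,l,st,ce=cv2.connectedComponentsWithStats(red.astype(np.uint8)); B=[]
for i in range(1,k):
    if st[i,4]>40: p=onz("wrist",*ce[i],.212,T);B.append(p);print("ball",ce[i],p)
d_=B[0]-B[1];d_=d_*np.sign(d_[1]);print("ball yaw",np.degrees(np.arctan2(-d_[0],d_[1])),(B[0]+B[1])/2)
cx,cy=r[0];go(cx/1000,cy/1000,.215,r[2])
for n in("scene","side"):
  T2=proj(n,[cx/1000,cy/1000,.226]);print(n,T2)
G=C[(d>0)&(C[...,2]>.002)&(C[...,2]<.014)&(hsv[...,0]>60)&(hsv[...,0]<90)&(hsv[...,1]>100)]
print("base",cv2.minAreaRect((G[:,:2]*1000).astype(np.float32)))
```

```text
3259 ((500.2364501953125, 300.934814453125), (19.812103271484375, 95.4802017211914), 10.451065063476562) [0.4998 0.304  0.226 ]
ball [238.4474 160.5724] [0.4393 0.322  0.212 ]
ball [243.9624 230.1654] [0.4474 0.2669 0.212 ]
ball [521.3795 263.5341] [0.6742 0.2687 0.212 ]
ball yaw 8.355714234301411 [0.4433 0.2945 0.212 ]
at [0.5029 0.3009 0.3302] turn [ 0.06  0.02 -2.63] shift [ -2.6  -0.6 115.2]
scene (np.float64(420.3742825887754), np.float64(163.57469852932024))
side (np.float64(224.56960750226625), np.float64(282.5333554206589))
base ((463.5594787597656, 312.53485107421875), (148.39585876464844, 243.20025634765625), 82.96900177001953)
```

servo_tool(targets=[0, 0, -2.4, -2.5, -0.5, 10, 153, 0, 0, -2.4, -2.5, -0.5, 40, 153, 0, 0, -2.4, -2.5, -0.5, 70, 153, 0, 0, -2.4, -2.5, -0.5, 95, 153, 0, 0, -2.4, -2.5, -0.5, 110, 153, 0, 0, -2.4, -2.5, -0.5, 117, 153, 0, 0, -2.4, -2.5, -0.5, 117, 153, 0, 0, -2.4, -2.5, -0.5, 117, 153])

```text
t: 16.67
tool_pos: [0.5002, 0.3022, 0.2142]
orientation: [-0.0, 0.996, 0.09, 0.0]
ft_force: [0.5, 0.1, 0.6]
finger_gap: 0.034
```

Run:
```python
from h import *
im=robot.get_image("side")[0];a=cv2.resize(im[200:360,150:350],None,fx=3.5,fy=3.5,interpolation=cv2.INTER_CUBIC);cv2.imwrite("pics/s8.png",a)
go(.5,.3015,.212,10.4)
```

```text
at [0.5004 0.3026 0.2148] turn [-0.03 -0.08 -0.05] shift [-0.6  1.   2.8]
```

View pics/s8.png

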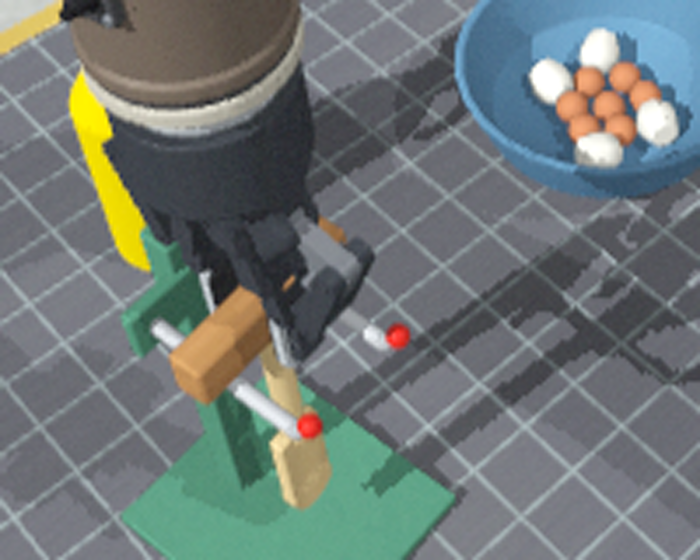

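The fingers straddle the T-bar. I'll close them and lift straight up.

servo_tool(targets=[0, 0, 0, 0, 0, 1.5, 255, 0, 0, 0, 0, 0, 1.5, 255, 0, 0, 0, 0, 0, 1.5, 255, 0, 0, 0, 0, 0, 1.5, 255, 0, 0, 0, 0, 0, 1.5, 255, 0, 0, 0, 0, 0, 1.5, 255, 0, 0, 0, 0, 0, 1.5, 255, 0, 0, 0, 0, 0, -5, 255, 0, 0, 0, 0, 0, -15, 255])

```text
t: 17.47
tool_pos: [0.4992, 0.3018, 0.2282]
orientation: [0.001, 0.996, 0.091, -0.001]
ft_force: [-0.4, -0.4, -1.8]
finger_gap: 0.0193
```

Run:
```python
from h import *
print(robot.get_state()['ft_force'])
go(.491,.301,.23,8.4)
im=robot.get_image("side")[0];a=cv2.resize(im[200:360,150:350],None,fx=3.5,fy=3.5,interpolation=cv2.INTER_CUBIC);cv2.imwrite("pics/s9.png",a)
```

```text
[-0.43912685 -0.44527156 -1.75160143]
at [0.4992 0.3018 0.2282] turn [0.05 0.11 2.01] shift [-8.2 -0.7 -1.8]
```

View pics/s9.png

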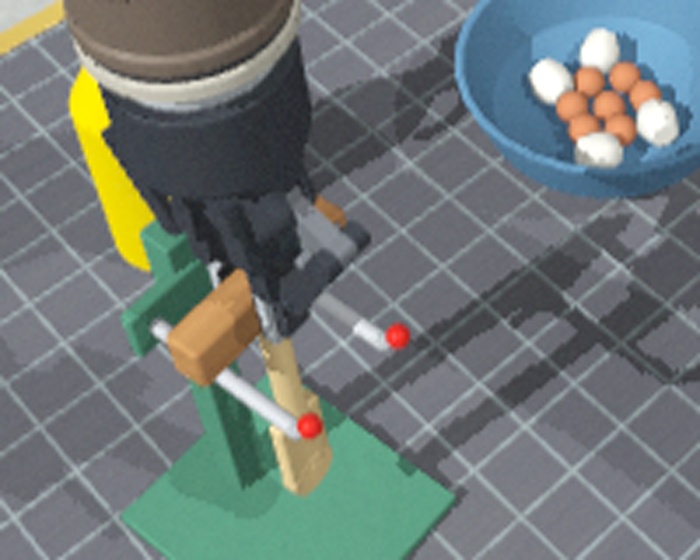

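The paddle is held and off the prongs. I'll raise it a little, bring it forward out between the prongs, then move over to the bowl.

servo_tool(targets=[0, 0, 0, 0, 0, -15, 255, 0, 0, 0, 0, 0, -30, 255, 0, 0, 0, 0, 0, -44, 255, 0, 0, 0, -5, 0, -48, 255, 0, 0, 0, -20, 0, -48, 255, 0, 0, 0, -40, 0, -48, 255, 0, 0, 0, -60, 0, -48, 255, 0, 0, 0, -80, 0, -48, 255, 0, 0, 0, -90, 0, -50, 255, 0, 0, 0, -90, 0, -50, 255])

```text
t: 18.35
tool_pos: [0.4092, 0.2861, 0.279]
orientation: [0.001, 0.996, 0.092, 0.0]
ft_force: [0.4, -0.7, -2.0]
finger_gap: 0.0193
```

Run:
```python
from h import *
go(.597,.027,.295,0)
im=robot.get_image("side")[0];cv2.imwrite("pics/s10.png",im)
```

```text
at [0.4092 0.2861 0.279 ] turn [ 0.07 -0.03 10.51] shift [137.4 289.  -15.6]
```

View pics/s10.png

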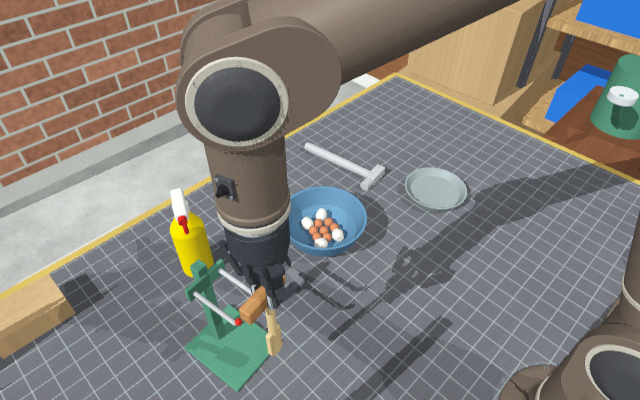

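servo_tool(targets=[0, 0, 1, 0, 30, -15, 255, 0, 0, 2, 0, 65, -17, 255, 0, 0, 4, 5, 100, -17, 255, 0, 0, 6, 25, 130, -17, 255, 0, 0, 8, 45, 162, -17, 255, 0, 0, 10, 65, 194, -17, 255, 0, 0, 10.5, 85, 225, -17, 255, 0, 0, 10.5, 110, 255, -17, 255, 0, 0, 10.5, 128, 280, -17, 255, 0, 0, 10.5, 137, 289, -17, 255])

```text
t: 19.23
tool_pos: [0.6018, 0.0205, 0.2941]
orientation: [0.001, 1.0, -0.004, -0.0]
ft_force: [0.3, -1.0, -1.9]
finger_gap: 0.0191
```

servo_tool(targets=[0, 0, 0, 0, 0, 0, 255, 0, 0, 0, 0, 0, 0, 255])

```text
t: 19.4
tool_pos: [0.5987, 0.0262, 0.2946]
orientation: [-0.001, 1.0, -0.002, -0.001]
ft_force: [0.4, 0.4, -1.8]
finger_gap: 0.0195
```

Run:
```python
from h import *
T=pose();im,d=robot.get_image("wrist");cv2.imwrite("pics/w11.png",im)
print(robot.get_state()['q'])
go(.597,.027,.190,0)
a=robot.get_image("side")[0];a=cv2.resize(a[120:300,220:440],None,fx=3,fy=3,interpolation=cv2.INTER_CUBIC);cv2.imwrite("pics/s11.png",a)
for n in ["side","scene"]:
    im,d=robot.get_image(n)
    for r in robot.place_of("bowl",n)[:1]: 
        u,v=np.array(r["xy"])*[640,400];print(n,"bowl",r["p"],onz(n,u,v,0))
```

```text
[ 0.43348541  0.44064892 -0.78122801  1.56442981  0.3185666   1.269642
 -0.39662427]
at [0.5981 0.0274 0.2951] turn [-0.06  0.06 -0.07] shift [ -1.    0.5 105.1]
side bowl 0.58 [ 0.60388448 -0.01292926  0.        ]
scene bowl 0.88 [ 0.59650759 -0.00766412  0.        ]
```

View pics/w11.png

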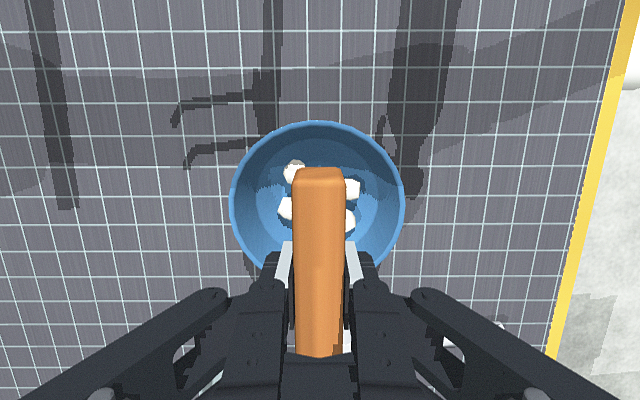

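View pics/s11.png

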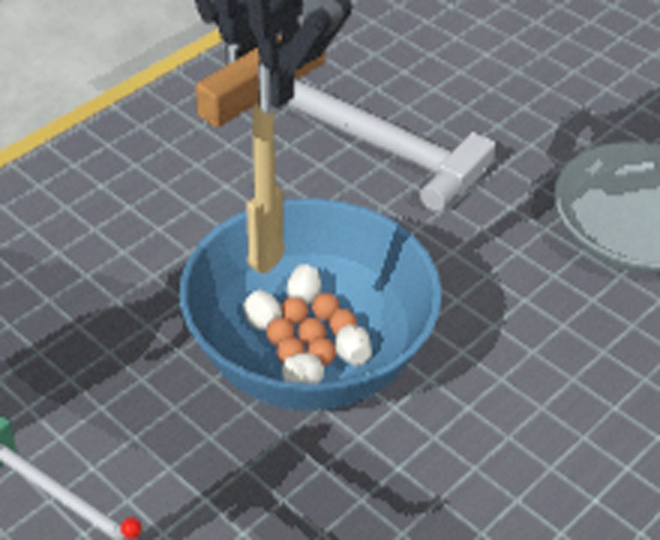

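The blade hangs upright over the bowl's +y side. Lowering it slowly.

servo_tool(targets=[0, 0, 0, -1, 0, 25, 255, 0, 0, 0, -1, 0, 50, 255, 0, 0, 0, -1, 0, 65, 255, 0, 0, 0, -1, 0, 75, 255, 0, 0, 0, -1, 0, 83, 255, 0, 0, 0, -1, 0, 90, 255, 0, 0, 0, -1, 0, 96, 255, 0, 0, 0, -1, 0, 101, 255, 0, 0, 0, -1, 0, 105, 255, 0, 0, 0, -1, 0, 105, 255])

```text
t: 20.53
tool_pos: [0.5975, 0.0274, 0.1908]
orientation: [-0.0, 1.0, -0.001, 0.0]
ft_force: [-0.1, 0.6, -0.7]
finger_gap: 0.0192
```

Run:
```python
from h import *
go(.597,.027,.190,0)
a=robot.get_image("side")[0];a=cv2.resize(a[120:300,220:440],None,fx=3,fy=3,interpolation=cv2.INTER_CUBIC);cv2.imwrite("pics/s12.png",a)
th=np.radians(np.arange(0,360,12)); r=44
print([(round(-r*np.sin(t)),round(r-r*np.cos(t))) for t in th])
```

```text
at [0.5975 0.0274 0.1908] turn [-0.04 -0.06 -0.06] shift [-0.5  0.4  0.8]
[(0, 0), (-9, 1), (-18, 4), (-26, 8), (-33, 15), (-38, 22), (-42, 30), (-44, 39), (-44, 49), (-42, 58), (-38, 66), (-33, 73), (-26, 80), (-18, 84), (-9, 87), (0, 88), (9, 87), (18, 84), (26, 80), (33, 73), (38, 66), (42, 58), (44, 49), (44, 39), (42, 30), (38, 22), (33, 15), (26, 8), (18, 4), (9, 1)]
```

View pics/s12.png

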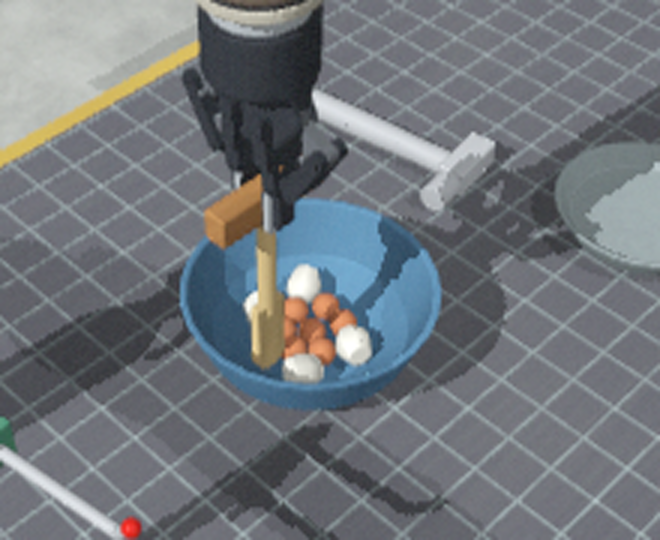

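servo_tool(targets=[0, 0, 0, -9, 1, 0, 255, 0, 0, 0, -18, 4, 0, 255, 0, 0, 0, -26, 8, 0, 255, 0, 0, 0, -33, 15, 0, 255, 0, 0, 0, -38, 22, 0, 255, 0, 0, 0, -42, 30, 0, 255, 0, 0, 0, -44, 39, 0, 255, 0, 0, 0, -44, 49, 0, 255, 0, 0, 0, -42, 58, 0, 255, 0, 0, 0, -38, 66, 0, 255])

```text
t: 21.42
tool_pos: [0.5594, -0.0402, 0.1909]
orientation: [-0.0, 1.0, -0.001, 0.0]
ft_force: [-0.2, 0.5, -1.7]
finger_gap: 0.0192
```

servo_tool(targets=[0, 0, 0, 5, 7, 0, 255, 0, 0, 0, 12, 14, 0, 255, 0, 0, 0, 20, 18, 0, 255, 0, 0, 0, 29, 21, 0, 255, 0, 0, 0, 38, 22, 0, 255, 0, 0, 0, 47, 21, 0, 255, 0, 0, 0, 56, 18, 0, 255, 0, 0, 0, 64, 14, 0, 255, 0, 0, 0, 71, 7, 0, 255, 0, 0, 0, 76, 0, 0, 255])

```text
t: 22.25
tool_pos: [0.6333, -0.0381, 0.1894]
orientation: [-0.0, 1.0, -0.0, -0.003]
ft_force: [-1.9, -0.8, -1.6]
finger_gap: 0.0192
```

Run:
```python
from h import *
print(robot.get_state()['ft_force'])
go(.635,-.039,.190,0)
a=robot.get_image("side")[0];a=cv2.resize(a[120:300,220:440],None,fx=3,fy=3,interpolation=cv2.INTER_CUBIC);cv2.imwrite("pics/s13.png",a)
```

```text
[-1.92269166 -0.79539282 -1.58123493]
at [ 0.6333 -0.0381  0.1894] turn [-0.01  0.38 -0.04] shift [ 1.7  0.9 -0.6]
```

View pics/s13.png

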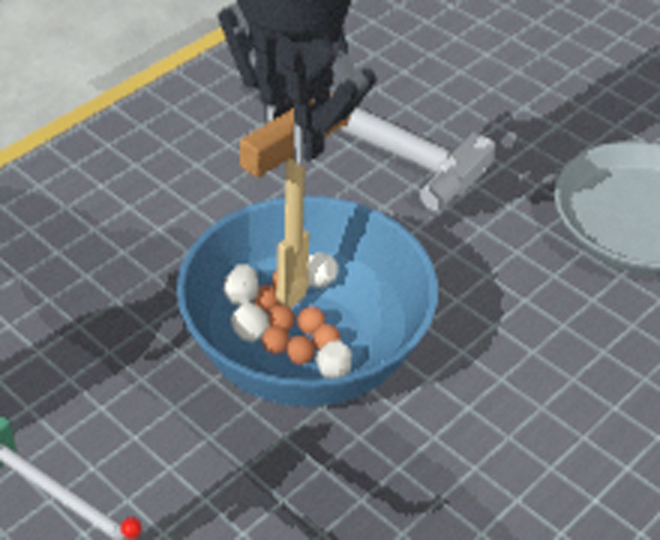

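Stirring works. The forces are small, the contents are moving, and the bowl is staying put. Continuing.

servo_tool(targets=[0, 0, 0, 4, -8, 0, 255, 0, 0, 0, 6, -17, 0, 255, 0, 0, 0, 6, -27, 0, 255, 0, 0, 0, 4, -36, 0, 255, 0, 0, 0, 0, -44, 0, 255, 0, 0, 0, -5, -51, 0, 255, 0, 0, 0, -12, -58, 0, 255, 0, 0, 0, -20, -62, 0, 255, 0, 0, 0, -29, -65, 0, 255, 0, 0, 0, -38, -66, 0, 255])

```text
t: 23.13
tool_pos: [0.5968, 0.0274, 0.191]
orientation: [-0.0, 1.0, -0.001, 0.001]
ft_force: [0.2, 0.1, -1.5]
finger_gap: 0.0192
```

servo_tool(targets=[0, 0, 0, -9, 1, 0, 255, 0, 0, 0, -18, 4, 0, 255, 0, 0, 0, -26, 8, 0, 255, 0, 0, 0, -33, 15, 0, 255, 0, 0, 0, -38, 22, 0, 255, 0, 0, 0, -42, 30, 0, 255, 0, 0, 0, -44, 39, 0, 255, 0, 0, 0, -44, 49, 0, 255, 0, 0, 0, -42, 58, 0, 255, 0, 0, 0, -38, 66, 0, 255])

```text
t: 23.97
tool_pos: [0.558, -0.0417, 0.1901]
orientation: [0.001, 1.0, -0.002, -0.001]
ft_force: [0.0, -1.0, -2.1]
finger_gap: 0.0192
```

servo_tool(targets=[0, 0, 0, 5, 7, 0, 255, 0, 0, 0, 12, 14, 0, 255, 0, 0, 0, 20, 18, 0, 255, 0, 0, 0, 29, 21, 0, 255, 0, 0, 0, 38, 22, 0, 255, 0, 0, 0, 47, 21, 0, 255, 0, 0, 0, 56, 18, 0, 255, 0, 0, 0, 64, 14, 0, 255, 0, 0, 0, 71, 7, 0, 255, 0, 0, 0, 76, 0, 0, 255])

```text
t: 24.8
tool_pos: [0.6334, -0.0373, 0.1895]
orientation: [-0.001, 1.0, -0.0, -0.003]
ft_force: [-6.4, 2.3, 0.4]
finger_gap: 0.0194
```

servo_tool(targets=[0, 0, 0, 4, -8, 0, 255, 0, 0, 0, 6, -17, 0, 255, 0, 0, 0, 6, -27, 0, 255, 0, 0, 0, 4, -36, 0, 255, 0, 0, 0, 0, -44, 0, 255, 0, 0, 0, -5, -51, 0, 255, 0, 0, 0, -12, -58, 0, 255, 0, 0, 0, -20, -62, 0, 255, 0, 0, 0, -29, -65, 0, 255, 0, 0, 0, -38, -66, 0, 255])

```text
t: 25.63
tool_pos: [0.596, 0.0278, 0.1906]
orientation: [-0.0, 1.0, -0.0, 0.0]
ft_force: [-0.3, 0.0, -0.4]
finger_gap: 0.0197
```

Run:
```python
from h import *
print(robot.get_state()['ft_force'],robot.get_state()['q'])
go(.597,.027,.190,0)
a,d=robot.get_image("side");C=cloud("side",d);hsv=cv2.cvtColor(a,cv2.COLOR_BGR2HSV)
blue=(hsv[...,0]>95)&(hsv[...,0]<115)&(hsv[...,1]>90)&(d>0)
P=C[blue];P=P[(abs(P[:,0]-.58)<.2)&(abs(P[:,1]+.02)<.2)&(P[:,2]>0)&(P[:,2]<.09)]
print("blue ext",P.min(0),P.max(0))
a=cv2.resize(a[120:300,220:440],None,fx=3,fy=3,interpolation=cv2.INTER_CUBIC);cv2.imwrite("pics/s14.png",a)
```

```text
[-0.34244111  0.01875915 -0.36047707] [ 0.40094473  0.52640142 -0.73582685  1.69856926  0.39363485  1.07011742
 -0.46065207]
at [0.596  0.0278 0.1906] turn [-0.05 -0.01 -0.04] shift [1.  0.8 0.6]
blue ext [ 5.02765994e-01 -1.16622271e-01  1.09852935e-05] [0.69756759 0.08019986 0.07368596]
```

View pics/s14.png

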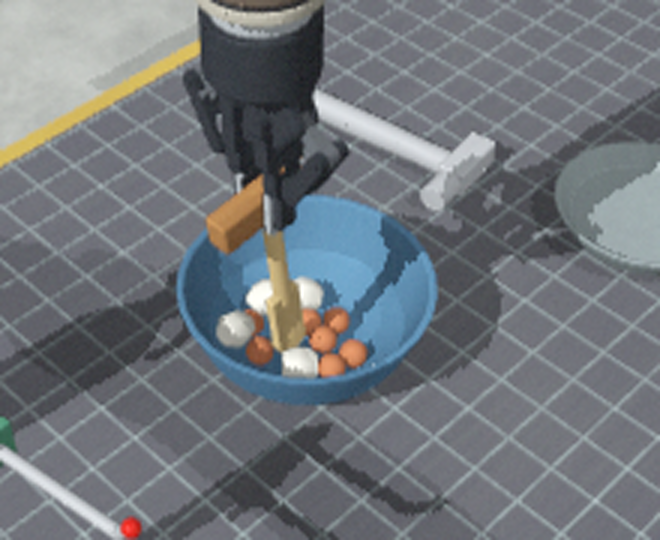

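The paddle has rolled a little in the grip, and its tip has shifted toward −y. Measuring the tilt.

```bash
cat > tilt.py <<'E'
from h import *
import sys
T=pose();im,d=robot.get_image("wrist")
C=cloud("wrist",d,np.eye(4)) # tool coords
hsv=cv2.cvtColor(im,cv2.COLOR_BGR2HSV)
m=(d>0)&(hsv[...,0]>5)&(hsv[...,0]<18)&(hsv[...,1]>80)&(abs(C[...,0])<.008)&(abs(C[...,2]+.013)<.02)
P=C[m];c=np.polyfit(P[:,1],P[:,2],1)
print("n",len(P),"y range",P[:,1].min(),P[:,1].max(),"tilt about tool x deg",np.degrees(np.arctan(c[0])),"z at y=0",c[1])
# end of bar (far end, y min)
if len(sys.argv)>1: cv2.imwrite(f"pics/{sys.argv[1]}.png",im)
for n in("scene","side"):
    im,d=robot.get_image(n)
    for r in robot.place_of("paddle_tip",n)[:1]:
        u,v=np.array(r["xy"])*[640,400];print(n,"tip",round(r["p"],2),u.round(),v.round(),onz(n,u,v,.018))
E
python3 tilt.py w15
```

```text
n 7713 y range -0.04614055393870753 0.026825655093507414 tilt about tool x deg -7.949505434722311 z at y=0 -0.012737006861099734
scene tip 0.88 314.0 240.0 [ 0.59789103 -0.00136655  0.018     ]
side tip 0.58 318.0 237.0 [0.59030033 0.00598767 0.018     ]
```

View pics/w15.png

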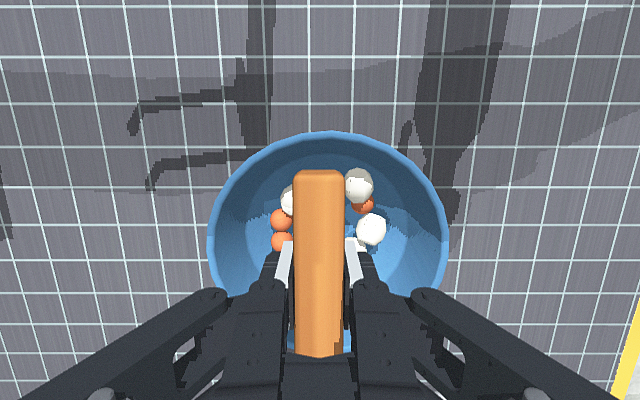

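servo_tool(targets=[0, 0, 0, 0, 0, -15, 255, 0, 0, 0, 0, 0, -30, 255, 0, 0, 0, 0, 0, -50, 255, 0, 0, 0, 0, 0, -70, 255, 4, 0, 0, 0, 4, -85, 255, 8, 0, 0, 0, 4, -85, 255, 8, 0, 0, 0, 4, -85, 255, 8, 0, 0, 0, 4, -85, 255])

```text
t: 26.6
tool_pos: [0.5972, 0.0206, 0.2749]
orientation: [-0.069, 0.998, -0.003, -0.0]
ft_force: [-0.6, -0.1, -2.0]
finger_gap: 0.0194
```

```bash
python3 tilt.py
python3 - <<'E'
from h import *
go(.597,.023,.190,0); print(pose()[:3,:3].round(3))
a,d=robot.get_image("side");a=cv2.resize(a[120:300,220:440],None,fx=3,fy=3,interpolation=cv2.INTER_CUBIC);cv2.imwrite("pics/s16.png",a)
E
```

```text
n 7688 y range -0.0462756705501577 0.027096060290769095 tilt about tool x deg -7.932791116846202 z at y=0 -0.012776493433304267
scene tip 0.61 324.0 221.0 [0.52136382 0.02865459 0.018     ]
side tip 0.56 313.0 221.0 [ 0.63342894 -0.02003694  0.018     ]
at [0.5968 0.0238 0.2753] turn [-7.97  0.04  0.01] shift [ 0.2 12.6 84.3]
[[ 1.     0.    -0.001]
 [ 0.    -0.99   0.139]
 [-0.001 -0.139 -0.99 ]]
```

View pics/s16.png

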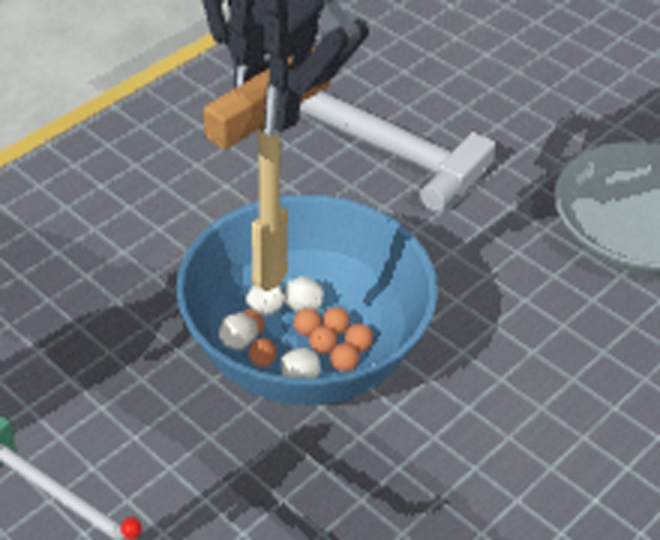

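Run:
```python
import numpy as np
r=40;t=np.radians(np.arange(0,361,12));X=r*np.sin(t);D=r*(1-np.cos(t));P=np.stack([X,-.99*D,.139*D],1)
for k in range(3): print([tuple((P[10*k+i]-P[10*k]).round(1)) for i in range(1,11)])
```

```text
[(np.float64(8.3), np.float64(-0.9), np.float64(0.1)), (np.float64(16.3), np.float64(-3.4), np.float64(0.5)), (np.float64(23.5), np.float64(-7.6), np.float64(1.1)), (np.float64(29.7), np.float64(-13.1), np.float64(1.8)), (np.float64(34.6), np.float64(-19.8), np.float64(2.8)), (np.float64(38.0), np.float64(-27.4), np.float64(3.8)), (np.float64(39.8), np.float64(-35.5), np.float64(5.0)), (np.float64(39.8), np.float64(-43.7), np.float64(6.1)), (np.float64(38.0), np.float64(-51.8), np.float64(7.3)), (np.float64(34.6), np.float64(-59.4), np.float64(8.3))]
[(np.float64(-4.9), np.float64(-6.7), np.float64(0.9)), (np.float64(-11.1), np.float64(-12.2), np.float64(1.7)), (np.float64(-18.4), np.float64(-16.4), np.float64(2.3)), (np.float64(-26.3), np.float64(-18.9), np.float64(2.7)), (np.float64(-34.6), np.float64(-19.8), np.float64(2.8)), (np.float64(-43.0), np.float64(-18.9), np.float64(2.7)), (np.float64(-50.9), np.float64(-16.4), np.float64(2.3)), (np.float64(-58.2), np.float64(-12.2), np.float64(1.7)), (np.float64(-64.4), np.float64(-6.7), np.float64(0.9)), (np.float64(-69.3), np.float64(-0.0), np.float64(0.0))]
[(np.float64(-3.4), np.float64(7.6), np.float64(-1.1)), (np.float64(-5.1), np.float64(15.7), np.float64(-2.2)), (np.float64(-5.1), np.float64(23.9), np.float64(-3.4)), (np.float64(-3.4), np.float64(32.0), np.float64(-4.5)), (np.float64(-0.0), np.float64(39.6), np.float64(-5.6)), (np.float64(4.9), np.float64(46.3), np.float64(-6.5)), (np.float64(11.1), np.float64(51.8), np.float64(-7.3)), (np.float64(18.4), np.float64(56.0), np.float64(-7.9)), (np.float64(26.3), np.float64(58.5), np.float64(-8.2)), (np.float64(34.6), np.float64(59.4), np.float64(-8.3))]
```

servo_tool(targets=[0, 0, 0, 0, 16, -2, 255, 0, 0, 0, 0, 32, -4, 255, 0, 0, 0, 1, 48, -7, 255, 0, 0, 0, 2, 65, -9, 255, 0, 0, 0, 2, 81, -11, 255, 0, 0, 0, 2, 81, -11, 255, 0, 0, 0, 2, 84, 10, 255, 0, 0, 0, 2, 87, 30, 255, 0, 0, 0, 2, 89, 45, 255, 0, 0, 0, 2, 91, 56, 255])

```text
t: 27.73
tool_pos: [0.5984, -0.0586, 0.2059]
orientation: [-0.07, 0.998, -0.0, -0.001]
ft_force: [0.6, 0.0, -0.6]
finger_gap: 0.0194
```

servo_tool(targets=[0, 0, 0, 0, 1, 5, 255, 0, 0, 0, 0, 1, 9, 255, 0, 0, 0, 0, 2, 13, 255, 0, 0, 0, 0, 2, 17, 255, 0, 0, 0, 0, 2, 17, 255])

```text
t: 28.15
tool_pos: [0.599, -0.0592, 0.1902]
orientation: [-0.07, 0.998, -0.001, 0.0]
ft_force: [0.3, -0.5, -0.8]
finger_gap: 0.0193
```

Run:
```python
from h import *
go(.599,-.058,.190,0); print(robot.get_state()['ft_force'])
a,d=robot.get_image("side");a=cv2.resize(a[120:300,220:440],None,fx=3,fy=3,interpolation=cv2.INTER_CUBIC);cv2.imwrite("pics/s17.png",a)
```

```text
at [ 0.599  -0.0592  0.1902] turn [-7.99 -0.01 -0.1 ] shift [ 0.  -1.2  0.3]
[ 0.33429039 -0.45936024 -0.79222032]
```

View pics/s17.png

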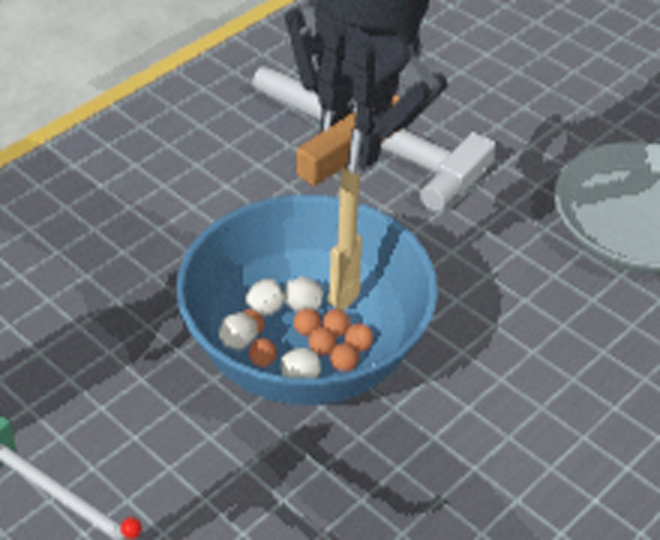

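servo_tool(targets=[0, 0, 0, 8, -1, 0, 255, 0, 0, 0, 16, -3, 0.5, 255, 0, 0, 0, 23.5, -7.5, 1, 255, 0, 0, 0, 30, -13, 2, 255, 0, 0, 0, 34.5, -20, 3, 255, 0, 0, 0, 38, -27.5, 4, 255, 0, 0, 0, 40, -35.5, 5, 255, 0, 0, 0, 40, -43.5, 6, 255, 0, 0, 0, 38, -52, 7, 255, 0, 0, 0, 34.5, -59.5, 8.5, 255])

```text
t: 29.03
tool_pos: [0.6343, 0.0013, 0.1907]
orientation: [-0.069, 0.998, -0.001, 0.001]
ft_force: [-0.4, -3.9, 2.4]
finger_gap: 0.0188
```

servo_tool(targets=[0, 0, 0, -5, -6.5, 1, 255, 0, 0, 0, -11, -12, 1.5, 255, 0, 0, 0, -18.5, -16.5, 2.5, 255, 0, 0, 0, -26.5, -19, 2.5, 255, 0, 0, 0, -34.5, -20, 3, 255, 0, 0, 0, -43, -19, 2.5, 255, 0, 0, 0, -51, -16.5, 2.5, 255, 0, 0, 0, -58, -12, 1.5, 255, 0, 0, 0, -64.5, -6.5, 1, 255, 0, 0, 0, -69, 0, 0, 255])

```text
t: 29.87
tool_pos: [0.5646, 0.0012, 0.1909]
orientation: [-0.07, 0.998, -0.001, 0.001]
ft_force: [5.2, 3.8, 2.3]
finger_gap: 0.0188
```

servo_tool(targets=[0, 0, 0, -3.5, 7.5, -1, 255, 0, 0, 0, -5, 15.5, -2, 255, 0, 0, 0, -5, 24, -3.5, 255, 0, 0, 0, -3.5, 32, -4.5, 255, 0, 0, 0, 0, 39.5, -5.5, 255, 0, 0, 0, 5, 46, -6.5, 255, 0, 0, 0, 11, 52, -7.5, 255, 0, 0, 0, 18.5, 56, -8, 255, 0, 0, 0, 26.5, 58.5, -8, 255, 0, 0, 0, 34.5, 59.5, -8.5, 255])

```text
t: 30.7
tool_pos: [0.5988, -0.0603, 0.1895]
orientation: [-0.069, 0.998, -0.001, -0.001]
ft_force: [0.3, -0.7, -0.9]
finger_gap: 0.0192
```

```bash
python3 tilt.py
python3 - <<'E'
from h import *
go(.599,-.058,.190,0); print(robot.get_state()['ft_force'])
a,d=robot.get_image("side");a=cv2.resize(a[120:300,220:440],None,fx=3,fy=3,interpolation=cv2.INTER_CUBIC);cv2.imwrite("pics/s18.png",a)
E
```

```text
n 7891 y range -0.04640099083611278 0.02888531710606357 tilt about tool x deg -3.2137584081242148 z at y=0 -0.013115318426725617
scene tip 0.68 301.0 244.0 [ 0.6111794  -0.04069696  0.018     ]
side tip 0.78 330.0 227.0 [ 0.59104516 -0.03562981  0.018     ]
at [ 0.5984 -0.0592  0.1898] turn [-7.99  0.08 -0.07] shift [ 0.6 -1.2 -0.1]
[ 0.8051047  -0.50141691 -1.45958215]
```

View pics/s18.png

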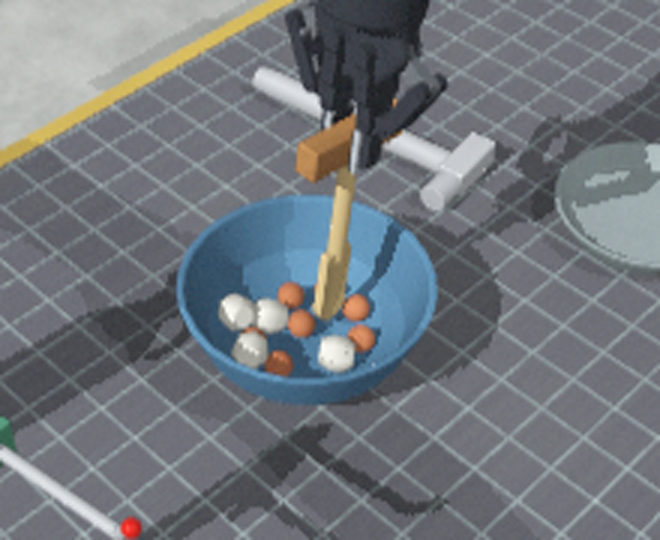

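Run:
```python
import numpy as np
t=np.radians(np.arange(0,361,12));X=40*np.sin(t);D=50*(1-np.cos(t));P=np.stack([X,-.9945*D,.1045*D],1)
for k in range(3): print([[float(v) for v in (P[10*k+i]-P[10*k]).round(1)] for i in range(1,11)])
```

```text
[[8.3, -1.1, 0.1], [16.3, -4.3, 0.5], [23.5, -9.5, 1.0], [29.7, -16.5, 1.7], [34.6, -24.9, 2.6], [38.0, -34.4, 3.6], [39.8, -44.5, 4.7], [39.8, -54.9, 5.8], [38.0, -65.1, 6.8], [34.6, -74.6, 7.8]]
[[-4.9, -8.4, 0.9], [-11.1, -15.4, 1.6], [-18.4, -20.6, 2.2], [-26.3, -23.8, 2.5], [-34.6, -24.9, 2.6], [-43.0, -23.8, 2.5], [-50.9, -20.6, 2.2], [-58.2, -15.4, 1.6], [-64.4, -8.4, 0.9], [-69.3, -0.0, 0.0]]
[[-3.4, 9.5, -1.0], [-5.1, 19.7, -2.1], [-5.1, 30.1, -3.2], [-3.4, 40.2, -4.2], [-0.0, 49.7, -5.2], [4.9, 58.1, -6.1], [11.1, 65.1, -6.8], [18.4, 70.3, -7.4], [26.3, 73.5, -7.7], [34.6, 74.6, -7.8]]
```

servo_tool(targets=[-1, 0, 0, 0, 4, -0.5, 255, -2, 0, 0, 0, 8, -1, 255, -2, 0, 0, 0, 8, -1, 255])

```text
t: 31.25
tool_pos: [0.5992, -0.0673, 0.1908]
orientation: [-0.051, 0.999, -0.0, 0.001]
ft_force: [0.2, 0.4, -2.2]
finger_gap: 0.0192
```

servo_tool(targets=[0, 0, 0, 8, -1, 0, 255, 0, 0, 0, 16, -4.5, 0.5, 255, 0, 0, 0, 23.5, -9.5, 1, 255, 0, 0, 0, 29.5, -16.5, 1.5, 255, 0, 0, 0, 34.5, -25, 2.5, 255, 0, 0, 0, 38, -34.5, 3.5, 255, 0, 0, 0, 40, -44.5, 4.5, 255, 0, 0, 0, 40, -55, 6, 255, 0, 0, 0, 38, -65, 7, 255, 0, 0, 0, 34.5, -74.5, 8, 255])

```text
t: 32.08
tool_pos: [0.6336, 0.007, 0.1895]
orientation: [-0.051, 0.999, -0.001, -0.001]
ft_force: [-1.6, -2.5, 0.4]
finger_gap: 0.0195
```

```bash
cat > tip.py <<'E'
from h import *
T=pose();im,d=robot.get_image("wrist")
C=cloud("wrist",d,np.eye(4));hsv=cv2.cvtColor(im,cv2.COLOR_BGR2HSV)
m=(d>0)&(hsv[...,0]>5)&(hsv[...,0]<18)&(hsv[...,1]>80)&(abs(C[...,0])<.008)&(abs(C[...,2]+.013)<.02)
P=C[m];c=np.polyfit(P[:,1],P[:,2],1);a=np.arctan(c[0])
v=T[:3,:3]@np.array([0,-np.sin(a),np.cos(a)]);tip=T[:3,3]+.173*v
print("rel tilt",np.degrees(a).round(2),"TCP",T[:3,3].round(4),"tip",tip.round(4),"r",np.hypot(tip[0]-.599,tip[1]+.018).round(4),"F",robot.get_state()["ft_force"].round(1))
E
python3 tip.py
```

```text
rel tilt -12.65 TCP [0.6336 0.007  0.1895] tip [ 0.6332 -0.0134  0.0177] r 0.0345 F [-1.4 -0.4 -0.1]
```

servo_tool(targets=[0, 0, 0, -5, -8.5, 1, 255, 0, 0, 0, -11, -15.5, 1.5, 255, 0, 0, 0, -18.5, -20.5, 2, 255, 0, 0, 0, -26.5, -24, 2.5, 255, 0, 0, 0, -34.5, -25, 2.5, 255, 0, 0, 0, -43, -24, 2.5, 255, 0, 0, 0, -51, -20.5, 2, 255, 0, 0, 0, -58, -15.5, 1.5, 255, 0, 0, 0, -64.5, -8.5, 1, 255, 0, 0, 0, -69, 0, 0, 255])

```text
t: 32.97
tool_pos: [0.564, 0.0083, 0.1907]
orientation: [-0.053, 0.999, -0.0, 0.001]
ft_force: [-0.1, 0.1, -1.7]
finger_gap: 0.0192
```

```bash
python3 tip.py
```

```text
rel tilt -17.66 TCP [0.564  0.0083 0.1907] tip [ 0.5641 -0.0265  0.0212] r 0.0359 F [-1.2  0.   0.9]
```

servo_tool(targets=[0, 0, 0, -3.5, 9.5, -1, 255, 0, 0, 0, -5, 19.5, -2, 255, 0, 0, 0, -5, 30, -3, 255, 0, 0, 0, -3.5, 40, -4, 255, 0, 0, 0, 0, 49.5, -5, 255, 0, 0, 0, 5, 58, -6, 255, 0, 0, 0, 11, 65, -7, 255, 0, 0, 0, 18.5, 70.5, -7.5, 255, 0, 0, 0, 26.5, 73.5, -8, 255, 0, 0, 0, 34.5, 74.5, -8, 255])

```text
t: 33.85
tool_pos: [0.5994, -0.0692, 0.1895]
orientation: [-0.052, 0.999, -0.002, -0.001]
ft_force: [0.2, 0.3, -1.7]
finger_gap: 0.0191
```

```bash
python3 tip.py;  python3 - <<'E'
from h import *
a,d=robot.get_image("side");a=cv2.resize(a[120:300,220:440],None,fx=3,fy=3,interpolation=cv2.INTER_CUBIC);cv2.imwrite("pics/s19.png",a)
E
```

```text
rel tilt 0.18 TCP [ 0.5994 -0.0692  0.1895] tip [ 0.5992 -0.0509  0.0175] r 0.0329 F [ 2.4 -0.8 -0.5]
```

View pics/s19.png

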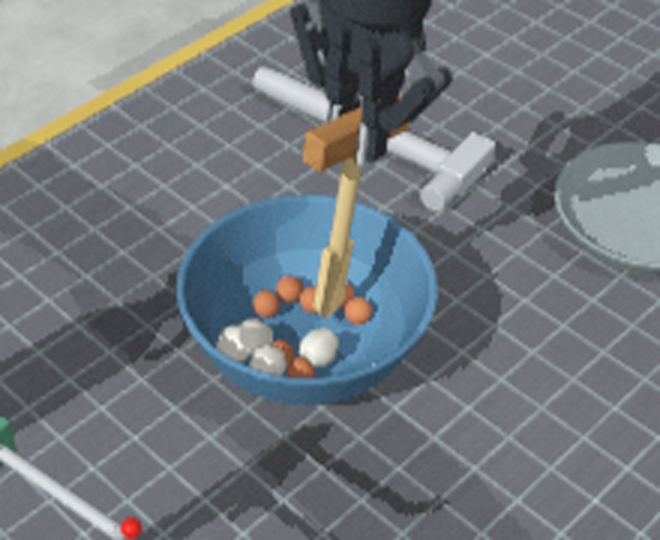

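The lumps are pushing the blade edge and making the bar slip in the jaws, so I'll change the method. The wrist will follow the circle so the blade always pushes broadside, along the closing axis that the pads resist. Each half round I'll unwind by spinning in place. First I'll set the tool and paddle upright again.

Run:
```python
from h import *
go(.599,-.058,.190,0); print(robot.get_state()['q'].round(2))
r=40
def tab(phi0,yaw0):
    y=np.radians(yaw0);X=np.array([np.cos(y),np.sin(y)]);Y=np.array([np.sin(y),-np.cos(y)])
    f=lambda a:r*np.array([np.cos(np.radians(a)),np.sin(np.radians(a))])
    return [[float(((f(phi0+9*i)-f(phi0))@X).round(1)),float(((f(phi0+9*i)-f(phi0))@Y).round(1))] for i in range(1,11)]
print("H1b",tab(270,0));print("H2a",tab(0,-60));print("H2b",tab(90,0));print("H1a",tab(180,-60))
```

```text
at [ 0.5998 -0.0682  0.1894] turn [-5.97  0.04 -0.13] shift [ -0.8 -10.2   0.5]
[ 0.61  0.55 -0.74  1.67  0.3   1.06 -0.2 ]
H1b [[6.3, -0.5], [12.4, -2.0], [18.2, -4.4], [23.5, -7.6], [28.3, -11.7], [32.4, -16.5], [35.6, -21.8], [38.0, -27.6], [39.5, -33.7], [40.0, -40.0]]
H2a [[-5.7, -2.7], [-11.7, -4.5], [-17.9, -5.3], [-24.2, -5.1], [-30.4, -4.0], [-36.3, -1.9], [-41.8, 1.1], [-46.8, 4.9], [-51.1, 9.5], [-54.6, 14.6]]
H2b [[-6.3, 0.5], [-12.4, 2.0], [-18.2, 4.4], [-23.5, 7.6], [-28.3, 11.7], [-32.4, 16.5], [-35.6, 21.8], [-38.0, 27.6], [-39.5, 33.7], [-40.0, 40.0]]
H1a [[5.7, 2.7], [11.7, 4.5], [17.9, 5.3], [24.2, 5.1], [30.4, 4.0], [36.3, 1.9], [41.8, -1.1], [46.8, -4.9], [51.1, -9.5], [54.6, -14.6]]
```

servo_tool(targets=[-2, 0, 0, 0, -4, 0, 255, -4, 0, 0, 0, -8, 0, 255, -6, 0, 0, 0, -11, 1, 255, -6, 0, 0, 0, -11, 1, 255, -6, 0, 0, 0, -11, 1, 255])

```text
t: 34.37
tool_pos: [0.5987, -0.0549, 0.1903]
orientation: [-0.0, 1.0, 0.0, -0.0]
ft_force: [-0.6, 3.1, 0.3]
finger_gap: 0.0191
```

```bash
python3 tip.py;python3 -c "
from h import *
go(.599,-.058,.190,0)"
```

```text
rel tilt 0.46 TCP [ 0.5987 -0.0549  0.1903] tip [ 0.5986 -0.0534  0.0173] r 0.0354 F [-0.9  3.9  0.7]
at [ 0.5987 -0.0555  0.1903] turn [-0.07  0.04 -0.03] shift [0.3 2.5 0.3]
```

servo_tool(targets=[0, 0, -6, 6.5, 1, 0, 255, 0, 0, -12, 12.5, 0, 0, 255, 0, 0, -18, 18, -2.5, 0, 255, 0, 0, -24, 23.5, -5.5, 0, 255, 0, 0, -30, 28.5, -9.5, 0, 255, 0, 0, -36, 32.5, -14.5, 0, 255, 0, 0, -42, 35.5, -20, 0, 255, 0, 0, -48, 38, -25.5, 0, 255, 0, 0, -54, 39.5, -31.5, 0, 255, 0, 0, -60, 40, -38, 0, 255])

```text
t: 35.25
tool_pos: [0.6392, -0.0211, 0.1898]
orientation: [0.001, 0.866, 0.5, -0.001]
ft_force: [-1.2, -2.3, 2.6]
finger_gap: 0.0188
```

```bash
python3 tip.py
```

```text
rel tilt 1.27 TCP [ 0.6392 -0.0211  0.1898] tip [ 0.6357 -0.0195  0.0169] r 0.0367 F [-2.4 -0.2  1.5]
```

servo_tool(targets=[0, 0, 7, 0, 0, 0, 255, 0, 0, 14, 0, 0, 0, 255, 0, 0, 21, 0, 0, 0, 255, 0, 0, 28, 0, 0, 0, 255, 0, 0, 35, 0, 0, 0, 255, 0, 0, 42, 0, 0, 0, 255, 0, 0, 49, 0, 0, 0, 255, 0, 0, 56, 0, 0, 0, 255, 0, 0, 63, 0, 0, 0, 255, 0, 0, 70, 0, 0, 0, 255])

```text
t: 36.13
tool_pos: [0.636, -0.0217, 0.1892]
orientation: [0.002, 0.996, -0.094, -0.004]
ft_force: [-8.6, -1.9, 2.6]
finger_gap: 0.0194
```

servo_tool(targets=[0, 0, 7, 0, 0, 0, 255, 0, 0, 14, 0, 0, 0, 255, 0, 0, 21, 0, 0, 0, 255, 0, 0, 28, 0, 0, 0, 255, 0, 0, 35, 0, 0, 0, 255, 0, 0, 42, 0, 0, 0, 255, 0, 0, 50, 0, 0, 0, 255, 0, 0, 50, 0, 0, 0, 255])

```text
t: 36.8
tool_pos: [0.6362, -0.0176, 0.1896]
orientation: [0.001, 0.863, -0.505, -0.003]
ft_force: [-7.4, 4.3, 3.1]
finger_gap: 0.0193
```

```bash
python3 tip.py; python3 -c "
from h import *
go(.639,-.018,.190,-60);print(robot.get_state()['q'].round(2))"
```

```text
rel tilt -2.46 TCP [ 0.6362 -0.0176  0.1896] tip [ 0.6286 -0.0208  0.0168] r 0.0297 F [-6.7  4.4  1.5]
at [ 0.6362 -0.0175  0.1895] turn [ 0.28  0.29 -0.45] shift [ 1.8 -2.2 -0.5]
[ 0.26  0.53 -0.45  1.6   0.25  1.07 -1.31]
```

servo_tool(targets=[0, 0, -6, -5.5, -3, 0, 255, 0, 0, -12, -11.5, -4.5, 0, 255, 0, 0, -18, -18, -5.5, 0, 255, 0, 0, -24, -24, -5, 0, 255, 0, 0, -30, -30.5, -4, 0, 255, 0, 0, -36, -36.5, -2, 0, 255, 0, 0, -42, -42, 1, 0, 255, 0, 0, -48, -47, 5, 0, 255, 0, 0, -54, -51, 9.5, 0, 255, 0, 0, -60, -54.5, 14.5, 0, 255])

```text
t: 37.68
tool_pos: [0.6008, 0.019, 0.191]
orientation: [0.001, 1.0, -0.001, 0.002]
ft_force: [3.5, -2.3, 1.5]
finger_gap: 0.0188
```

```bash
python3 tip.py;  python3 - <<'E'
from h import *
a,d=robot.get_image("side");a=cv2.resize(a[120:300,220:440],None,fx=3,fy=3,interpolation=cv2.INTER_CUBIC);cv2.imwrite("pics/s20.png",a)
go(.599,.022,.190,0)
E
```

```text
rel tilt -5.76 TCP [0.6008 0.019  0.191 ] tip [0.6014 0.0013 0.0189] r 0.0195 F [ 2.3 -4.1  1.4]
at [0.6003 0.0188 0.191 ] turn [ 0.12 -0.16 -0.25] shift [-1.3 -3.2  1. ]
```

View pics/s20.png

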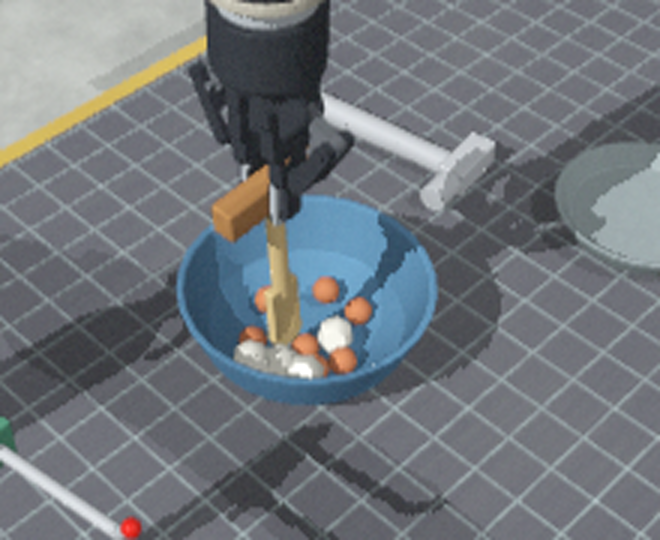

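servo_tool(targets=[0, 0, -6, -6, 1, 0, 255, 0, 0, -12, -12, 2.5, 0, 255, 0, 0, -18, -17, 5, 0, 255, 0, 0, -24, -22, 8, 0, 255, 0, 0, -30, -26, 12, 0, 255, 0, 0, -36, -30, 16, 0, 255, 0, 0, -42, -33, 21, 0, 255, 0, 0, -48, -35, 26, 0, 255, 0, 0, -54, -36, 32, 0, 255, 0, 0, -60, -36, 37, 0, 255])

```text
t: 38.62
tool_pos: [0.5628, -0.0163, 0.1899]
orientation: [-0.001, 0.867, 0.499, -0.001]
ft_force: [0.3, 0.1, -2.2]
finger_gap: 0.0195
```

```bash
python3 tip.py;  python3 - <<'E'
from h import *
a,d=robot.get_image("side");a=cv2.resize(a[120:300,220:440],None,fx=3,fy=3,interpolation=cv2.INTER_CUBIC);cv2.imwrite("pics/s21.png",a)
go(.563,-.018,.190,60)
E
```

```text
rel tilt -6.61 TCP [ 0.5628 -0.0163  0.1899] tip [ 0.5797 -0.0263  0.018 ] r 0.021 F [-0.6 -1.1 -2.1]
at [ 0.5629 -0.0171  0.1896] turn [-0.11  0.04 -0.41] shift [-0.8  0.5 -0.4]
```

View pics/s21.png

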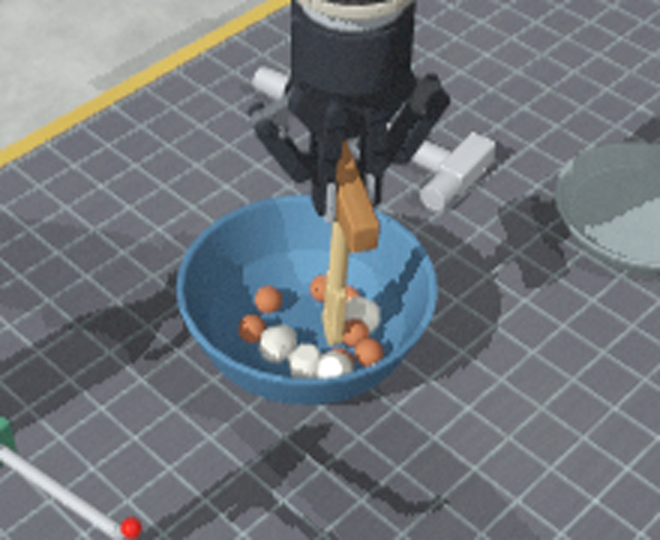

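Run:
```python
from h import *
go(.557,-.018,.190,0)
r=42
def tab(phi0,yaw0):
    y=np.radians(yaw0);X=np.array([np.cos(y),np.sin(y)]);Y=np.array([np.sin(y),-np.cos(y)])
    f=lambda a:r*np.array([np.cos(np.radians(a)),np.sin(np.radians(a))])
    return [[float(((f(phi0+9*i)-f(phi0))@X).round(1)),float(((f(phi0+9*i)-f(phi0))@Y).round(1))] for i in range(1,11)]
print("B2",tab(180,0));print("A1",tab(-90,-60));print("A2",tab(0,0));print("B1",tab(90,-60))
```

```text
at [ 0.5629 -0.0171  0.1896] turn [-0.08  0.09 59.59] shift [-3.8 -4.7 -0.4]
B2 [[0.5, 6.6], [2.1, 13.0], [4.6, 19.1], [8.0, 24.7], [12.3, 29.7], [17.3, 34.0], [22.9, 37.4], [29.0, 39.9], [35.4, 41.5], [42.0, 42.0]]
A1 [[2.8, -5.9], [4.7, -12.3], [5.6, -18.8], [5.4, -25.4], [4.2, -31.9], [2.0, -38.1], [-1.1, -43.9], [-5.2, -49.1], [-9.9, -53.6], [-15.4, -57.4]]
A2 [[-0.5, -6.6], [-2.1, -13.0], [-4.6, -19.1], [-8.0, -24.7], [-12.3, -29.7], [-17.3, -34.0], [-22.9, -37.4], [-29.0, -39.9], [-35.4, -41.5], [-42.0, -42.0]]
B1 [[-2.8, 5.9], [-4.7, 12.3], [-5.6, 18.8], [-5.4, 25.4], [-4.2, 31.9], [-2.0, 38.1], [1.1, 43.9], [5.2, 49.1], [9.9, 53.6], [15.4, 57.4]]
```

servo_tool(targets=[0, 0, 7, -3, -4.5, 0, 255, 0, 0, 14, -3, -4.5, 0, 255, 0, 0, 21, -3, -4.5, 0, 255, 0, 0, 28, -3, -4.5, 0, 255, 0, 0, 35, -3, -4.5, 0, 255, 0, 0, 42, -3, -4.5, 0, 255, 0, 0, 49, -3, -4.5, 0, 255, 0, 0, 56, -3, -4.5, 0, 255, 0, 0, 60, -3, -4.5, 0, 255])

```text
t: 39.47
tool_pos: [0.5625, -0.0142, 0.1929]
orientation: [-0.001, 1.0, -0.008, 0.006]
ft_force: [9.1, 2.5, 3.5]
finger_gap: 0.0192
```

```bash
python3 tip.py; python3 -c "
from h import *
go(.557,-.018,.190,0)"
```

```text
rel tilt -6.65 TCP [ 0.5625 -0.0142  0.1929] tip [ 0.5641 -0.0338  0.021 ] r 0.0383 F [8.6 0.8 2.6]
at [ 0.5627 -0.0141  0.1931] turn [-0.15 -0.66 -1.04] shift [-5.6  4.   3. ]
```

servo_tool(targets=[0, 0, -6, 0.5, 6.5, 0, 255, 0, 0, -12, 2, 13, 0, 255, 0, 0, -18, 4.5, 19, 0, 255, 0, 0, -24, 8, 24.5, 0, 255, 0, 0, -30, 12.5, 29.5, 0, 255, 0, 0, -36, 17.5, 34, 0, 255, 0, 0, -42, 23, 37.5, 0, 255, 0, 0, -48, 29, 40, 0, 255, 0, 0, -54, 35.5, 41.5, 0, 255, 0, 0, -60, 42, 42, 0, 255])

```text
t: 40.35
tool_pos: [0.5997, -0.0583, 0.19]
orientation: [-0.0, 0.867, 0.498, -0.001]
ft_force: [-0.7, -0.9, -1.2]
finger_gap: 0.0192
```

```bash
python3 tip.py;  python3 - <<'E'
from h import *
a,d=robot.get_image("side");a=cv2.resize(a[120:300,220:440],None,fx=3,fy=3,interpolation=cv2.INTER_CUBIC);cv2.imwrite("pics/s22.png",a)
go(.599,-.060,.190,60)
E
```

```text
rel tilt -6.6 TCP [ 0.5997 -0.0583  0.19  ] tip [ 0.6166 -0.0683  0.0181] r 0.0533 F [ 1.5 -0.  -1. ]
at [ 0.6002 -0.0579  0.1898] turn [-0.08 -0.04 -0.4 ] shift [-2.4 -0.  -0.2]
```

View pics/s22.png

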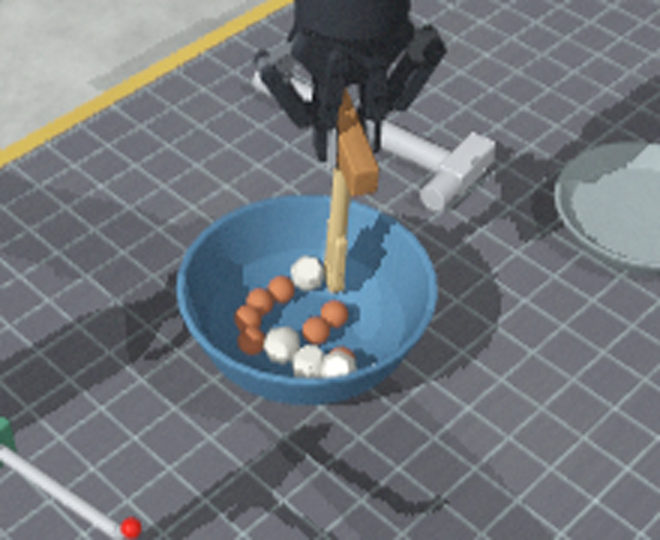

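servo_tool(targets=[0, 0, 7, 0, 0, 0, 255, 0, 0, 14, 0, 0, 0, 255, 0, 0, 21, 0, 0, 0, 255, 0, 0, 28, 0, 0, 0, 255, 0, 0, 35, 0, 0, 0, 255, 0, 0, 42, 0, 0, 0, 255, 0, 0, 49, 0, 0, 0, 255, 0, 0, 56, 0, 0, 0, 255, 0, 0, 63, 0, 0, 0, 255, 0, 0, 70, 0, 0, 0, 255])

```text
t: 41.28
tool_pos: [0.5994, -0.0573, 0.1904]
orientation: [-0.0, 0.995, -0.096, -0.0]
ft_force: [0.2, -0.1, -1.1]
finger_gap: 0.0191
```

servo_tool(targets=[0, 0, 7, 0, 0, 0, 255, 0, 0, 14, 0, 0, 0, 255, 0, 0, 21, 0, 0, 0, 255, 0, 0, 28, 0, 0, 0, 255, 0, 0, 35, 0, 0, 0, 255, 0, 0, 42, 0, 0, 0, 255, 0, 0, 50, 0, 0, 0, 255, 0, 0, 50, 0, 0, 0, 255])

```text
t: 41.95
tool_pos: [0.5995, -0.0572, 0.1906]
orientation: [-0.0, 0.862, -0.506, -0.0]
ft_force: [0.9, 0.4, -0.8]
finger_gap: 0.0193
```

```bash
python3 tip.py;  python3 - <<'E'
from h import *
go(.599,-.060,.190,-60)
E
```

```text
rel tilt -6.61 TCP [ 0.5995 -0.0572  0.1906] tip [ 0.5821 -0.0668  0.0187] r 0.0516 F [-0.2  0.8 -0.7]
at [ 0.5995 -0.0572  0.1906] turn [-0.02  0.   -0.45] shift [2.2 1.9 0.6]
```

servo_tool(targets=[0, 0, -6, 3, -6, 0, 255, 0, 0, -12, 4.5, -12.5, 0, 255, 0, 0, -18, 5.5, -19, 0, 255, 0, 0, -24, 5.5, -25.5, 0, 255, 0, 0, -30, 4, -32, 0, 255, 0, 0, -36, 2, -38, 0, 255, 0, 0, -42, -1, -44, 0, 255, 0, 0, -48, -5, -49, 0, 255, 0, 0, -54, -10, -53.5, 0, 255, 0, 0, -60, -15.5, -57.5, 0, 255])

```text
t: 42.83
tool_pos: [0.6419, -0.0159, 0.1904]
orientation: [0.0, 1.0, 0.001, -0.0]
ft_force: [-0.4, -1.1, -1.0]
finger_gap: 0.0192
```

```bash
python3 tip.py;  python3 - <<'E'
from h import *
a,d=robot.get_image("side");a=cv2.resize(a[120:300,220:440],None,fx=3,fy=3,interpolation=cv2.INTER_CUBIC);cv2.imwrite("pics/s23.png",a)
go(.641,-.018,.190,0)
E
```

```text
rel tilt -7.15 TCP [ 0.6419 -0.0159  0.1904] tip [ 0.6419 -0.0374  0.0188] r 0.0471 F [-0.3  1.8 -1.7]
at [ 0.6417 -0.0142  0.1903] turn [-0.09  0.01  0.09] shift [-0.7  3.8  0.3]
```

View pics/s23.png

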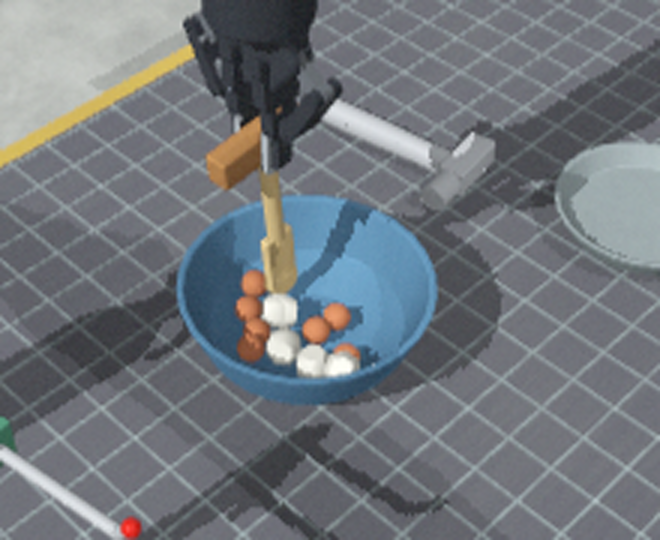

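servo_tool(targets=[0, 0, -6, -0.5, -6, 0, 255, 0, 0, -12, -2, -12, 0, 255, 0, 0, -18, -4.5, -17, 0, 255, 0, 0, -24, -8, -22.5, 0, 255, 0, 0, -30, -12.5, -27.5, 0, 255, 0, 0, -36, -17.5, -32, 0, 255, 0, 0, -42, -23, -35.5, 0, 255, 0, 0, -48, -29, -38, 0, 255, 0, 0, -54, -35.5, -39.5, 0, 255, 0, 0, -60, -42, -40, 0, 255])

```text
t: 43.77
tool_pos: [0.6012, 0.0237, 0.1915]
orientation: [0.001, 0.866, 0.499, 0.002]
ft_force: [2.5, -1.5, 4.9]
finger_gap: 0.0193
```

```bash
python3 tip.py;  python3 - <<'E'
from h import *
a,d=robot.get_image("side");a=cv2.resize(a[120:300,220:440],None,fx=3,fy=3,interpolation=cv2.INTER_CUBIC);cv2.imwrite("pics/s24.png",a)
go(.599,.024,.190,60)
E
```

```text
rel tilt -8.59 TCP [0.6012 0.0237 0.1915] tip [0.6243 0.0106 0.0206] r 0.0382 F [ 1.8 -2.8  5. ]
at [0.6008 0.0237 0.1916] turn [ 0.18 -0.06 -0.23] shift [-0.6 -1.7  1.6]
```

View pics/s24.png

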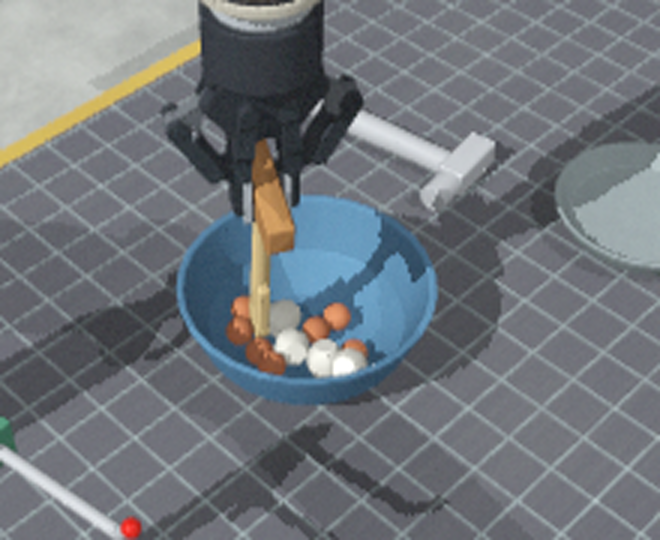

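servo_tool(targets=[0, 0, 7, 0, 0, 0, 255, 0, 0, 14, 0, 0, 0, 255, 0, 0, 21, 0, 0, 0, 255, 0, 0, 28, 0, 0, 0, 255, 0, 0, 35, 0, 0, 0, 255, 0, 0, 42, 0, 0, 0, 255, 0, 0, 49, 0, 0, 0, 255, 0, 0, 56, 0, 0, 0, 255, 0, 0, 63, 0, 0, 0, 255, 0, 0, 70, 0, 0, 0, 255])

```text
t: 44.7
tool_pos: [0.5997, 0.0242, 0.19]
orientation: [-0.0, 0.996, -0.095, -0.001]
ft_force: [0.6, -0.7, -2.3]
finger_gap: 0.0195
```

servo_tool(targets=[0, 0, 7, 0, 0, 0, 255, 0, 0, 14, 0, 0, 0, 255, 0, 0, 21, 0, 0, 0, 255, 0, 0, 28, 0, 0, 0, 255, 0, 0, 35, 0, 0, 0, 255, 0, 0, 42, 0, 0, 0, 255, 0, 0, 50, 0, 0, 0, 255, 0, 0, 50, 0, 0, 0, 255])

```text
t: 45.37
tool_pos: [0.6046, 0.0216, 0.1932]
orientation: [-0.002, 0.862, -0.508, 0.005]
ft_force: [8.3, -5.3, 4.4]
finger_gap: 0.0192
```

```bash
python3 tip.py;  python3 - <<'E'
from h import *
go(.599,.024,.190,-60)
a,d=robot.get_image("side");a=cv2.resize(a[120:300,220:440],None,fx=3,fy=3,interpolation=cv2.INTER_CUBIC);cv2.imwrite("pics/s25.png",a)
E
```

```text
rel tilt -7.61 TCP [0.6046 0.0216 0.1932] tip [0.5864 0.0101 0.0215] r 0.0307 F [ 8.1 -4.2  5.4]
at [0.6046 0.022  0.1932] turn [-0.47 -0.43 -0.78] shift [-4.5  3.9  3.1]
```

View pics/s25.png

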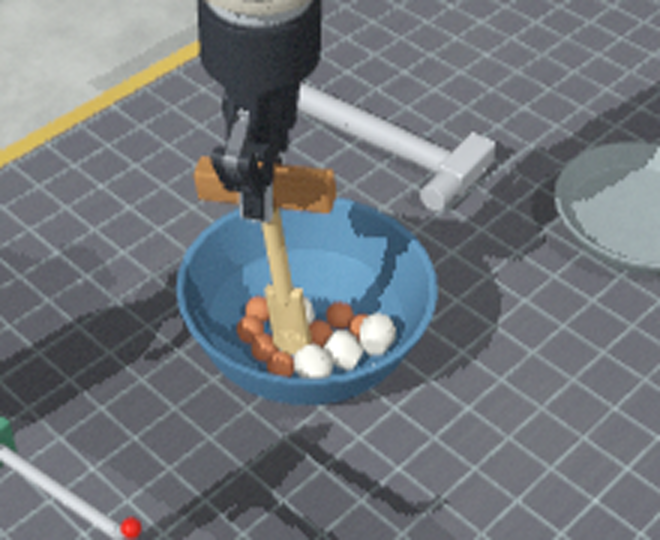

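Good, the contents are moving round. Next is the quarter from +y to −x, then on to −y.

servo_tool(targets=[0, 0, -6, -3, 6, 0, 255, 0, 0, -12, -4.5, 12.5, 0, 255, 0, 0, -18, -5.5, 19, 0, 255, 0, 0, -24, -5.5, 25.5, 0, 255, 0, 0, -30, -4, 32, 0, 255, 0, 0, -36, -2, 38, 0, 255, 0, 0, -42, 1, 44, 0, 255, 0, 0, -48, 5, 49, 0, 255, 0, 0, -54, 10, 53.5, 0, 255, 0, 0, -60, 15.5, 57.5, 0, 255])

```text
t: 46.3
tool_pos: [0.5574, -0.018, 0.1902]
orientation: [-0.0, 1.0, -0.002, -0.0]
ft_force: [0.3, 0.5, -2.2]
finger_gap: 0.0193
```

```bash
python3 tip.py;python3 -c "
from h import *
go(.557,-.018,.190,0)"
```

```text
rel tilt -6.34 TCP [ 0.5574 -0.018   0.1902] tip [ 0.5572 -0.037   0.0183] r 0.0459 F [ 0.4 -1.5 -1.7]
at [ 0.5574 -0.0199  0.1899] turn [0.04 0.08 0.13] shift [-0.3 -1.9 -0.1]
```

servo_tool(targets=[0, 0, -6, 0.5, 6.5, 0, 255, 0, 0, -12, 2, 13, 0, 255, 0, 0, -18, 4.5, 19, 0, 255, 0, 0, -24, 8, 24.5, 0, 255, 0, 0, -30, 12.5, 29.5, 0, 255, 0, 0, -36, 17.5, 34, 0, 255, 0, 0, -42, 23, 37.5, 0, 255, 0, 0, -48, 29, 40, 0, 255, 0, 0, -54, 35.5, 41.5, 0, 255, 0, 0, -60, 42, 42, 0, 255])

```text
t: 47.18
tool_pos: [0.5987, -0.0588, 0.1897]
orientation: [-0.002, 0.867, 0.498, -0.001]
ft_force: [-2.8, 2.3, -0.0]
finger_gap: 0.0192
```

```bash
python3 tip.py;  python3 - <<'E'
from h import *
go(.599,-.060,.190,60)
a,d=robot.get_image("side");a=cv2.resize(a[120:300,220:440],None,fx=3,fy=3,interpolation=cv2.INTER_CUBIC);cv2.imwrite("pics/s26.png",a)
E
```

```text
rel tilt -3.08 TCP [ 0.5987 -0.0588  0.1897] tip [ 0.6061 -0.0632  0.0169] r 0.0457 F [-1.9  1.5 -0.2]
at [ 0.5999 -0.059   0.1895] turn [-0.2  -0.03  0.15] shift [-1.3 -0.2 -0.5]
```

View pics/s26.png

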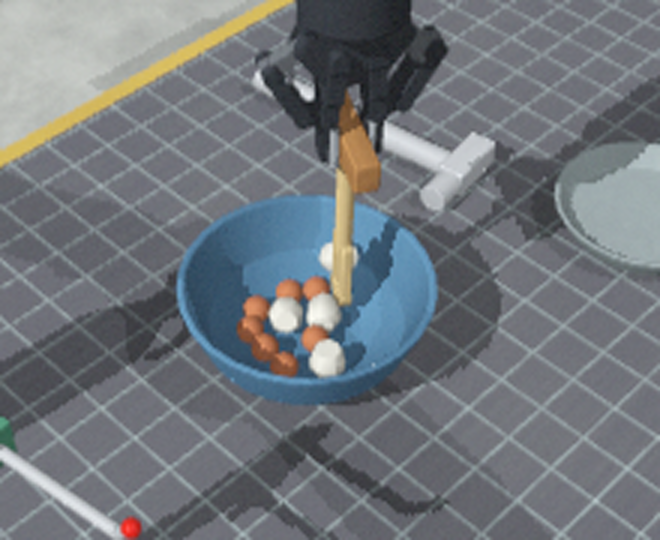

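servo_tool(targets=[0, 0, 7, 0, 0, 0, 255, 0, 0, 14, 0, 0, 0, 255, 0, 0, 21, 0, 0, 0, 255, 0, 0, 28, 0, 0, 0, 255, 0, 0, 35, 0, 0, 0, 255, 0, 0, 42, 0, 0, 0, 255, 0, 0, 49, 0, 0, 0, 255, 0, 0, 56, 0, 0, 0, 255, 0, 0, 63, 0, 0, 0, 255, 0, 0, 70, 0, 0, 0, 255])

```text
t: 48.12
tool_pos: [0.5994, -0.0596, 0.1904]
orientation: [-0.0, 0.995, -0.096, -0.0]
ft_force: [-0.9, -0.7, -0.8]
finger_gap: 0.0193
```

servo_tool(targets=[0, 0, 7, 0, 0, 0, 255, 0, 0, 14, 0, 0, 0, 255, 0, 0, 21, 0, 0, 0, 255, 0, 0, 28, 0, 0, 0, 255, 0, 0, 35, 0, 0, 0, 255, 0, 0, 42, 0, 0, 0, 255, 0, 0, 50, 0, 0, 0, 255, 0, 0, 50, 0, 0, 0, 255])

```text
t: 48.78
tool_pos: [0.5997, -0.0597, 0.1906]
orientation: [-0.0, 0.862, -0.507, 0.0]
ft_force: [-0.5, 0.1, -1.8]
finger_gap: 0.0192
```

servo_tool(targets=[0, 0, -6, 3, -6, 0, 255, 0, 0, -12, 4.5, -12.5, 0, 255, 0, 0, -18, 5.5, -19, 0, 255, 0, 0, -24, 5.5, -25.5, 0, 255, 0, 0, -30, 4, -32, 0, 255, 0, 0, -36, 2, -38, 0, 255, 0, 0, -42, -1, -44, 0, 255, 0, 0, -48, -5, -49, 0, 255, 0, 0, -54, -10, -53.5, 0, 255, 0, 0, -60, -15.5, -57.5, 0, 255])

```text
t: 49.62
tool_pos: [0.6422, -0.0184, 0.1906]
orientation: [0.001, 1.0, 0.0, 0.0]
ft_force: [-0.3, -1.6, 0.4]
finger_gap: 0.019
```

```bash
python3 tip.py;python3 -c "
from h import *
go(.641,-.018,.190,0)
a,d=robot.get_image('side');a=cv2.resize(a[120:300,220:440],None,fx=3,fy=3,interpolation=cv2.INTER_CUBIC);cv2.imwrite('pics/s27.png',a)"
```

```text
rel tilt -3.43 TCP [ 0.6422 -0.0184  0.1906] tip [ 0.6423 -0.029   0.018 ] r 0.0447 F [-0.4 -2.2  2.1]
at [ 0.6422 -0.0168  0.1908] turn [ 0.03 -0.05  0.52] shift [-1.2  1.2  0.8]
```

servo_tool(targets=[0, 0, -6, -0.5, -6.5, 0, 255, 0, 0, -12, -2, -13, 0, 255, 0, 0, -18, -4.5, -19, 0, 255, 0, 0, -24, -8, -24.5, 0, 255, 0, 0, -30, -12.5, -29.5, 0, 255, 0, 0, -36, -17.5, -34, 0, 255, 0, 0, -42, -23, -37.5, 0, 255, 0, 0, -48, -29, -40, 0, 255, 0, 0, -54, -35.5, -41.5, 0, 255, 0, 0, -60, -42, -42, 0, 255])

```text
t: 50.55
tool_pos: [0.6009, 0.023, 0.1914]
orientation: [0.002, 0.867, 0.499, 0.001]
ft_force: [0.4, -3.0, 4.9]
finger_gap: 0.0193
```

```bash
python3 tip.py;python3 -c "
from h import *
go(.599,.024,.190,60)
a,d=robot.get_image('side');a=cv2.resize(a[120:300,220:440],None,fx=3,fy=3,interpolation=cv2.INTER_CUBIC);cv2.imwrite('pics/s28.png',a)"
```

```text
rel tilt -13.26 TCP [0.6009 0.023  0.1914] tip [0.6357 0.0027 0.0232] r 0.0422 F [-0.2 -2.9  5.1]
at [0.5998 0.023  0.1913] turn [0.17 0.06 0.26] shift [ 0.4 -1.2  1.3]
```

View pics/s28.png

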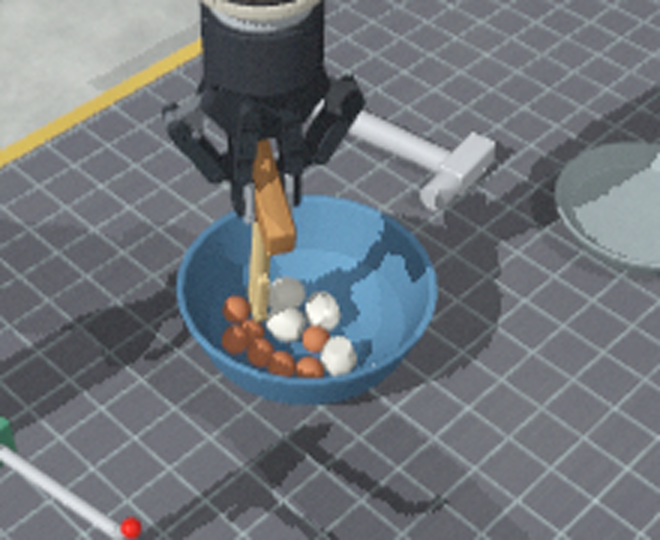

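servo_tool(targets=[0, 0, 7, 4, -2.5, 0, 255, 0, 0, 14, 8, -5, 0, 255, 0, 0, 21, 12, -7, 0, 255, 0, 0, 28, 15.5, -9, 0, 255, 0, 0, 35, 15.5, -9, 0, 255, 0, 0, 42, 15.5, -9, 0, 255, 0, 0, 49, 15.5, -9, 0, 255, 0, 0, 56, 15.5, -9, 0, 255, 0, 0, 63, 15.5, -9, 0, 255, 0, 0, 70, 15.5, -9, 0, 255])

```text
t: 51.48
tool_pos: [0.5998, 0.0421, 0.1903]
orientation: [-0.0, 0.996, -0.094, -0.0]
ft_force: [-0.3, 0.9, -1.9]
finger_gap: 0.0192
```

```bash
python3 tip.py;python3 -c "
from h import *
go(.599,.024,.190,-60)"
```

```text
rel tilt -12.81 TCP [0.5998 0.0421 0.1903] tip [0.5926 0.0045 0.0215] r 0.0234 F [-0.2 -0.1 -2. ]
at [0.5999 0.0422 0.1904] turn [-3.000e-02  1.000e-02  4.871e+01] shift [ 2.7 18.   0.4]
```

servo_tool(targets=[0, 0, 7, 0, 2, 0, 255, 0, 0, 14, 0, 4, 0, 255, 0, 0, 21, 0, 6, 0, 255, 0, 0, 28, 1, 9, 0, 255, 0, 0, 35, 2, 12, 0, 255, 0, 0, 42, 2, 15, 0, 255, 0, 0, 49, 2.5, 18, 0, 255, 0, 0, 49, 2.5, 18, 0, 255])

```text
t: 52.2
tool_pos: [0.6025, 0.0212, 0.1924]
orientation: [-0.001, 0.867, -0.498, 0.004]
ft_force: [5.1, -4.1, 3.3]
finger_gap: 0.0191
```

```bash
python3 tip.py;python3 -c "
from h import *
go(.599,.024,.190,-60)"
```

```text
rel tilt -12.59 TCP [0.6025 0.0212 0.1924] tip [0.5712 0.0017 0.0233] r 0.0341 F [ 4.8 -3.7  3.2]
at [0.6023 0.0216 0.1923] turn [-0.3  -0.35  0.58] shift [-3.8  1.7  2.3]
```

servo_tool(targets=[0, 0, -6, -3, 6, 0, 255, 0, 0, -12, -4.5, 12.5, 0, 255, 0, 0, -18, -5.5, 19, 0, 255, 0, 0, -24, -5.5, 25.5, 0, 255, 0, 0, -30, -4, 32, 0, 255, 0, 0, -36, -2, 38, 0, 255, 0, 0, -42, 1, 44, 0, 255, 0, 0, -48, 5, 49, 0, 255, 0, 0, -54, 10, 53.5, 0, 255, 0, 0, -60, 15.5, 57.5, 0, 255])

```text
t: 53.08
tool_pos: [0.5621, -0.0169, 0.1933]
orientation: [-0.002, 1.0, 0.01, 0.006]
ft_force: [6.8, 3.0, 3.7]
finger_gap: 0.0191
```

```bash
python3 tip.py;python3 -c "
from h import *
go(.557,-.018,.190,0)
a,d=robot.get_image('side');a=cv2.resize(a[120:300,220:440],None,fx=3,fy=3,interpolation=cv2.INTER_CUBIC);cv2.imwrite('pics/s29.png',a)"
```

```text
rel tilt -3.15 TCP [ 0.5621 -0.0169  0.1933] tip [ 0.5642 -0.0259  0.0206] r 0.0357 F [7.  2.  5.3]
at [ 0.562  -0.0187  0.193 ] turn [-0.12 -0.61  1.5 ] shift [-5.  -0.8  2.9]
```

View pics/s29.png

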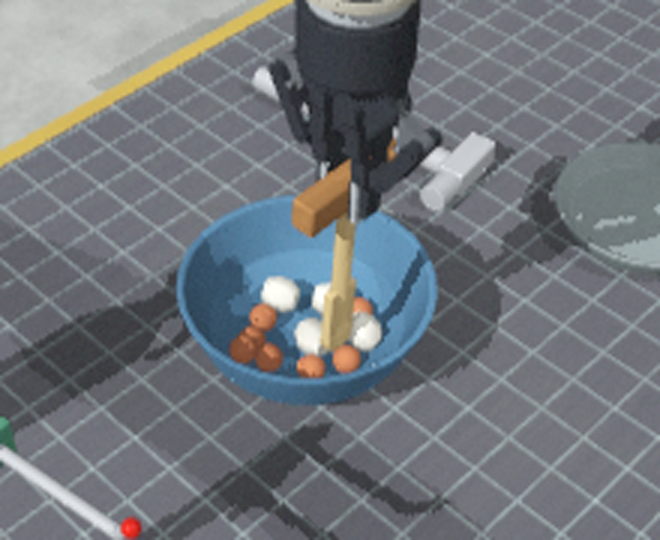

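servo_tool(targets=[0, 0, -6, 0.5, 6.5, 0, 255, 0, 0, -12, 2, 13, 0, 255, 0, 0, -18, 4.5, 19, 0, 255, 0, 0, -24, 8, 24.5, 0, 255, 0, 0, -30, 12.5, 29.5, 0, 255, 0, 0, -36, 17.5, 34, 0, 255, 0, 0, -42, 23, 37.5, 0, 255, 0, 0, -48, 29, 40, 0, 255, 0, 0, -54, 35.5, 41.5, 0, 255, 0, 0, -60, 42, 42, 0, 255])

```text
t: 54.02
tool_pos: [0.601, -0.0602, 0.1905]
orientation: [-0.0, 0.861, 0.508, 0.0]
ft_force: [0.2, -0.3, -1.8]
finger_gap: 0.0191
```

```bash
python3 tip.py;python3 -c "
from h import *
go(.599,-.060,.190,60)"
```

```text
rel tilt 3.77 TCP [ 0.601  -0.0602  0.1905] tip [ 0.5911 -0.0546  0.0179] r 0.0374 F [ 2.  -0.7 -1.6]
at [ 0.6019 -0.0605  0.1902] turn [ 0.03 -0.07  1.45] shift [-1.  -2.8  0.2]
```

servo_tool(targets=[0, 0, 7, 0, 0, 0, 255, 0, 0, 14, 0, 0, 0, 255, 0, 0, 21, 0, 0, 0, 255, 0, 0, 28, 0, 0, 0, 255, 0, 0, 35, 0, 0, 0, 255, 0, 0, 42, 0, 0, 0, 255, 0, 0, 49, 0, 0, 0, 255, 0, 0, 56, 0, 0, 0, 255, 0, 0, 63, 0, 0, 0, 255, 0, 0, 70, 0, 0, 0, 255])

```text
t: 54.9
tool_pos: [0.5998, -0.0594, 0.1903]
orientation: [-0.001, 0.996, -0.084, -0.001]
ft_force: [-1.9, 2.8, 0.2]
finger_gap: 0.0192
```

servo_tool(targets=[0, 0, 7, 0, 0, 0, 255, 0, 0, 14, 0, 0, 0, 255, 0, 0, 21, 0, 0, 0, 255, 0, 0, 28, 0, 0, 0, 255, 0, 0, 35, 0, 0, 0, 255, 0, 0, 42, 0, 0, 0, 255, 0, 0, 49, 0, 0, 0, 255, 0, 0, 49, 0, 0, 0, 255])

```text
t: 55.57
tool_pos: [0.5984, -0.0552, 0.1902]
orientation: [-0.002, 0.872, -0.49, -0.003]
ft_force: [-5.7, 8.8, 2.7]
finger_gap: 0.0191
```

```bash
python3 tip.py;python3 -c "
from h import *
go(.599,-.060,.190,-60)
a,d=robot.get_image('side');a=cv2.resize(a[120:300,220:440],None,fx=3,fy=3,interpolation=cv2.INTER_CUBIC);cv2.imwrite('pics/s30.png',a)"
```

```text
rel tilt 4.09 TCP [ 0.5984 -0.0552  0.1902] tip [ 0.6082 -0.0477  0.0176] r 0.0311 F [-5.1  9.2  3. ]
at [ 0.5984 -0.0552  0.1901] turn [0.04 0.41 1.71] shift [4.4 2.  0.1]
```

View pics/s30.png

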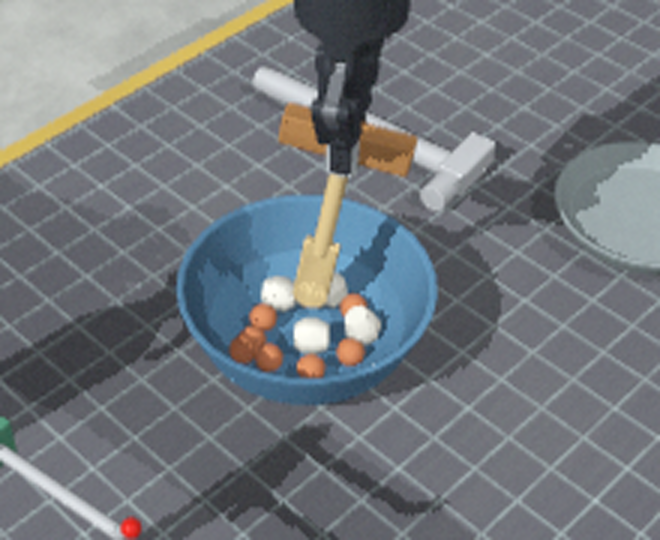

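servo_tool(targets=[0, 0, -6, 3, -6, 0, 255, 0, 0, -12, 4.5, -12.5, 0, 255, 0, 0, -18, 5.5, -19, 0, 255, 0, 0, -24, 5.5, -25.5, 0, 255, 0, 0, -30, 4, -32, 0, 255, 0, 0, -36, 2, -38, 0, 255, 0, 0, -42, -1, -44, 0, 255, 0, 0, -48, -5, -49, 0, 255, 0, 0, -54, -10, -53.5, 0, 255, 0, 0, -60, -15.5, -57.5, 0, 255])

```text
t: 56.5
tool_pos: [0.6372, -0.0183, 0.1887]
orientation: [0.002, 1.0, 0.017, -0.005]
ft_force: [-8.6, -4.1, 1.3]
finger_gap: 0.0189
```

```bash
python3 tip.py;python3 -c "
from h import *
go(.641,-.018,.190,0)"
```

```text
rel tilt -0.34 TCP [ 0.6372 -0.0183  0.1887] tip [ 0.6356 -0.02    0.0157] r 0.0366 F [-7.  -1.2  1.3]
at [ 0.6372 -0.0163  0.1887] turn [0.1  0.54 2.44] shift [ 3.8  1.8 -1.3]
```

servo_tool(targets=[0, 0, -6, -0.5, -6.5, 0, 255, 0, 0, -12, -2, -13, 0, 255, 0, 0, -18, -4.5, -19, 0, 255, 0, 0, -24, -8, -24.5, 0, 255, 0, 0, -30, -12.5, -29.5, 0, 255, 0, 0, -36, -17.5, -34, 0, 255, 0, 0, -42, -23, -37.5, 0, 255, 0, 0, -48, -29, -40, 0, 255, 0, 0, -54, -35.5, -41.5, 0, 255, 0, 0, -60, -42, -42, 0, 255])

```text
t: 57.38
tool_pos: [0.599, 0.0231, 0.1916]
orientation: [0.002, 0.858, 0.514, 0.001]
ft_force: [2.9, -2.1, 6.2]
finger_gap: 0.0196
```

```bash
python3 tip.py;python3 -c "
from h import *
go(.599,.024,.190,60)
a,d=robot.get_image('side');a=cv2.resize(a[120:300,220:440],None,fx=3,fy=3,interpolation=cv2.INTER_CUBIC);cv2.imwrite('pics/s31.png',a)"
```

```text
rel tilt -6.39 TCP [0.599  0.0231 0.1916] tip [0.6167 0.0138 0.0197] r 0.0364 F [ 1.2 -2.1  3.7]
at [0.598  0.0233 0.1915] turn [ 0.2  -0.01  2.37] shift [1.1 0.6 1.5]
```

View pics/s31.png

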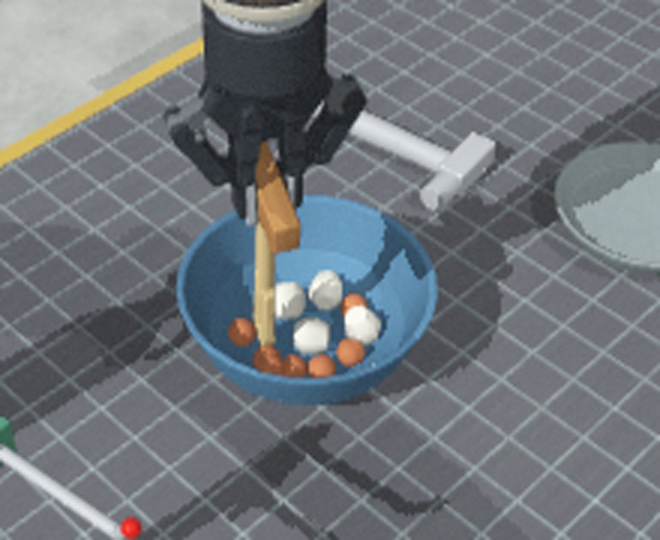

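servo_tool(targets=[0, 0, 7, 2, -1, 0, 255, 0, 0, 14, 4, -2.5, 0, 255, 0, 0, 21, 6, -3.5, 0, 255, 0, 0, 28, 8.5, -5, 0, 255, 0, 0, 35, 8.5, -5, 0, 255, 0, 0, 42, 8.5, -5, 0, 255, 0, 0, 49, 8.5, -5, 0, 255, 0, 0, 56, 8.5, -5, 0, 255, 0, 0, 63, 8.5, -5, 0, 255, 0, 0, 70, 8.5, -5, 0, 255])

```text
t: 58.32
tool_pos: [0.5981, 0.0319, 0.191]
orientation: [0.001, 0.997, -0.077, 0.001]
ft_force: [0.8, -4.6, 2.8]
finger_gap: 0.0192
```

servo_tool(targets=[0, 0, 7, 0, 1, 0, 255, 0, 0, 14, 0, 2, 0, 255, 0, 0, 21, 0, 4, 0, 255, 0, 0, 28, 1, 6, 0, 255, 0, 0, 35, 1, 8, 0, 255, 0, 0, 42, 1.5, 10, 0, 255, 0, 0, 49, 1.5, 10, 0, 255, 0, 0, 51, 1.5, 10, 0, 255])

```text
t: 58.98
tool_pos: [0.5997, 0.0211, 0.1916]
orientation: [-0.0, 0.867, -0.499, 0.003]
ft_force: [4.4, -6.6, 1.5]
finger_gap: 0.0193
```

```bash
python3 tip.py;python3 -c "
from h import *
go(.599,.024,.190,-60)"
```

```text
rel tilt -8.07 TCP [0.5997 0.0211 0.1916] tip [0.5797 0.0084 0.0203] r 0.0327 F [ 4.3 -5.2  1. ]
at [0.5998 0.0211 0.1917] turn [-0.2  -0.32  0.22] shift [-2.9 -0.8  1.7]
```

servo_tool(targets=[0, 0, -6, -3, 6, 0, 255, 0, 0, -12, -4.5, 12.5, 0, 255, 0, 0, -18, -5.5, 19, 0, 255, 0, 0, -24, -5.5, 25.5, 0, 255, 0, 0, -30, -4, 32, 0, 255, 0, 0, -36, -2, 38, 0, 255, 0, 0, -42, 1, 44, 0, 255, 0, 0, -48, 5, 49, 0, 255, 0, 0, -54, 10, 53.5, 0, 255, 0, 0, -60, 15.5, 57.5, 0, 255])

```text
t: 59.87
tool_pos: [0.5608, -0.0172, 0.1938]
orientation: [-0.002, 1.0, 0.008, 0.006]
ft_force: [4.7, 5.2, 13.0]
finger_gap: 0.0193
```

```bash
python3 tip.py;python3 -c "
from h import *
go(.557,-.018,.190,0)"
```

```text
rel tilt -6.34 TCP [ 0.5608 -0.0172  0.1938] tip [ 0.5632 -0.0358  0.0218] r 0.04 F [ 5.8  4.3 12.9]
at [ 0.5607 -0.0184  0.1939] turn [-0.15 -0.69  1.35] shift [-3.8 -0.5  3.9]
```

servo_tool(targets=[0, 0, -6, 0.5, 6.5, 0, 255, 0, 0, -12, 2, 13, 0, 255, 0, 0, -18, 4.5, 19, 0, 255, 0, 0, -24, 8, 24.5, 0, 255, 0, 0, -30, 12.5, 29.5, 0, 255, 0, 0, -36, 17.5, 34, 0, 255, 0, 0, -42, 23, 37.5, 0, 255, 0, 0, -48, 29, 40, 0, 255, 0, 0, -54, 35.5, 41.5, 0, 255, 0, 0, -60, 42, 42, 0, 255])

```text
t: 60.75
tool_pos: [0.5993, -0.0578, 0.1911]
orientation: [-0.001, 0.862, 0.507, 0.001]
ft_force: [-1.3, 3.7, 2.2]
finger_gap: 0.0191
```

```bash
python3 tip.py;python3 -c "
from h import *
go(.599,-.060,.190,60)
a,d=robot.get_image('side');a=cv2.resize(a[120:300,220:440],None,fx=3,fy=3,interpolation=cv2.INTER_CUBIC);cv2.imwrite('pics/s32.png',a)"
```

```text
rel tilt 0.43 TCP [ 0.5993 -0.0578  0.1911] tip [ 0.5983 -0.0565  0.0181] r 0.0385 F [2.5 3.3 1.1]
at [ 0.6002 -0.0583  0.1908] turn [-0.04 -0.23  1.4 ] shift [-2.1 -0.2  0.8]
```

View pics/s32.png

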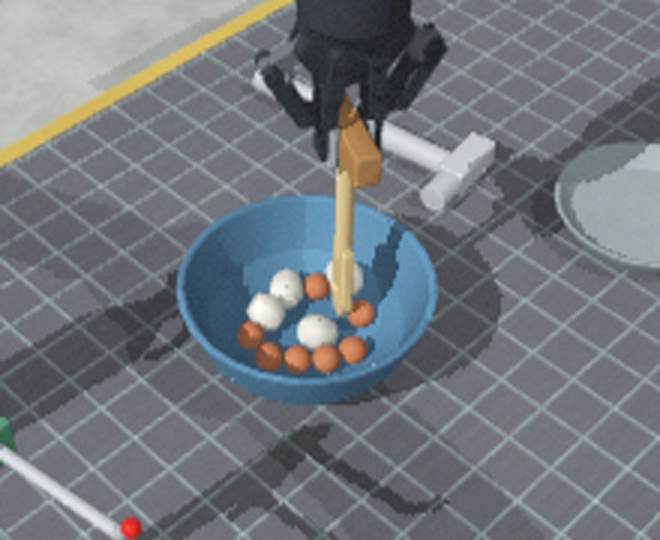

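servo_tool(targets=[0, 0, 7, 0, 0, 0, 255, 0, 0, 14, 0, 0, 0, 255, 0, 0, 21, 0, 0, 0, 255, 0, 0, 28, 0, 0, 0, 255, 0, 0, 35, 0, 0, 0, 255, 0, 0, 42, 0, 0, 0, 255, 0, 0, 49, 0, 0, 0, 255, 0, 0, 56, 0, 0, 0, 255, 0, 0, 63, 0, 0, 0, 255, 0, 0, 70, 0, 0, 0, 255])

```text
t: 61.68
tool_pos: [0.5978, -0.0608, 0.19]
orientation: [0.0, 0.996, -0.086, -0.001]
ft_force: [0.5, -0.6, -0.3]
finger_gap: 0.019
```

servo_tool(targets=[0, 0, 7, 0, 0, 0, 255, 0, 0, 14, 0, 0, 0, 255, 0, 0, 21, 0, 0, 0, 255, 0, 0, 28, 0, 0, 0, 255, 0, 0, 35, 0, 0, 0, 255, 0, 0, 42, 0, 0, 0, 255, 0, 0, 49, 0, 0, 0, 255, 0, 0, 51, 0, 0, 0, 255])

```text
t: 62.35
tool_pos: [0.5977, -0.0607, 0.1902]
orientation: [0.0, 0.862, -0.507, -0.0]
ft_force: [-1.0, 0.4, -0.4]
finger_gap: 0.0187
```

servo_tool(targets=[0, 0, -6, 3, -6, 0, 255, 0, 0, -12, 4.5, -12.5, 0, 255, 0, 0, -18, 5.5, -19, 0, 255, 0, 0, -24, 5.5, -25.5, 0, 255, 0, 0, -30, 4, -32, 0, 255, 0, 0, -36, 2, -38, 0, 255, 0, 0, -42, -1, -44, 0, 255, 0, 0, -48, -5, -49, 0, 255, 0, 0, -54, -10, -53.5, 0, 255, 0, 0, -60, -15.5, -57.5, 0, 255])

```text
t: 63.18
tool_pos: [0.6362, -0.0203, 0.1888]
orientation: [0.002, 1.0, -0.002, -0.005]
ft_force: [-11.2, -3.1, 2.8]
finger_gap: 0.0192
```

```bash
python3 tip.py;python3 -c "
from h import *
go(.641,-.018,.190,0)"
```

```text
rel tilt -2.23 TCP [ 0.6362 -0.0203  0.1888] tip [ 0.6343 -0.0278  0.0159] r 0.0367 F [-8.9 -0.8  2. ]
at [ 0.6361 -0.0186  0.1887] turn [0.18 0.62 0.3 ] shift [ 4.9 -0.6 -1.4]
```

servo_tool(targets=[0, 0, -6, -0.5, -6.5, 0, 255, 0, 0, -12, -2, -13, 0, 255, 0, 0, -18, -4.5, -19, 0, 255, 0, 0, -24, -8, -24.5, 0, 255, 0, 0, -30, -12.5, -29.5, 0, 255, 0, 0, -36, -17.5, -34, 0, 255, 0, 0, -42, -23, -37.5, 0, 255, 0, 0, -48, -29, -40, 0, 255, 0, 0, -54, -35.5, -41.5, 0, 255, 0, 0, -60, -42, -42, 0, 255])

```text
t: 64.07
tool_pos: [0.5995, 0.0222, 0.1909]
orientation: [0.002, 0.867, 0.498, 0.0]
ft_force: [2.4, -1.5, -0.7]
finger_gap: 0.019
```

```bash
python3 tip.py;python3 -c "
from h import *
go(.599,.024,.190,60)
a,d=robot.get_image('side');a=cv2.resize(a[120:300,220:440],None,fx=3,fy=3,interpolation=cv2.INTER_CUBIC);cv2.imwrite('pics/s33.png',a)"
```

```text
rel tilt -7.73 TCP [0.5995 0.0222 0.1909] tip [0.62   0.0101 0.0195] r 0.0351 F [ 0.6 -0.5 -0.7]
at [0.5979 0.0226 0.1905] turn [0.08 0.11 0.22] shift [1.8 0.2 0.5]
```

View pics/s33.png

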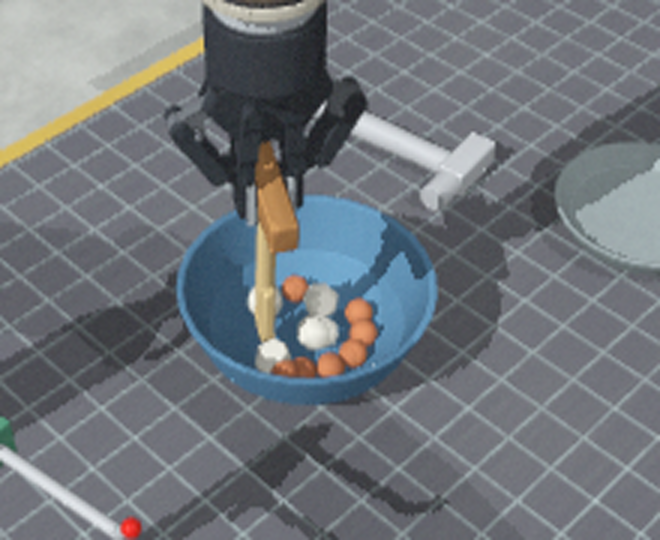

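servo_tool(targets=[0, 0, 7, 2, -1, 0, 255, 0, 0, 14, 4, -2.5, 0, 255, 0, 0, 21, 6, -3.5, 0, 255, 0, 0, 28, 8.5, -5, 0, 255, 0, 0, 35, 8.5, -5, 0, 255, 0, 0, 42, 8.5, -5, 0, 255, 0, 0, 49, 8.5, -5, 0, 255, 0, 0, 56, 8.5, -5, 0, 255, 0, 0, 63, 8.5, -5, 0, 255, 0, 0, 70, 8.5, -5, 0, 255])

```text
t: 65.0
tool_pos: [0.6002, 0.0315, 0.1911]
orientation: [0.001, 0.995, -0.096, 0.002]
ft_force: [4.3, -3.3, 2.5]
finger_gap: 0.0189
```

servo_tool(targets=[0, 0, 7, 0, 1, 0, 255, 0, 0, 14, 0, 2, 0, 255, 0, 0, 21, 0, 4, 0, 255, 0, 0, 28, 1, 6, 0, 255, 0, 0, 35, 1, 8, 0, 255, 0, 0, 42, 1.5, 10, 0, 255, 0, 0, 49, 1.5, 10, 0, 255, 0, 0, 50, 1.5, 10, 0, 255])

```text
t: 65.67
tool_pos: [0.6007, 0.0195, 0.1919]
orientation: [0.001, 0.861, -0.508, 0.003]
ft_force: [3.7, -8.0, 4.7]
finger_gap: 0.0191
```

servo_tool(targets=[0, 0, -6, -3, 6, 0, 255, 0, 0, -12, -4.5, 12.5, 0, 255, 0, 0, -18, -5.5, 19, 0, 255, 0, 0, -24, -5.5, 25.5, 0, 255, 0, 0, -30, -4, 32, 0, 255, 0, 0, -36, -2, 38, 0, 255, 0, 0, -42, 1, 44, 0, 255, 0, 0, -48, 5, 49, 0, 255, 0, 0, -54, 10, 53.5, 0, 255, 0, 0, -60, 15.5, 57.5, 0, 255])

```text
t: 66.5
tool_pos: [0.5602, -0.0153, 0.1949]
orientation: [-0.002, 1.0, -0.002, 0.005]
ft_force: [1.3, 5.2, 20.7]
finger_gap: 0.0194
```

```bash
python3 tip.py
```

```text
rel tilt -4.74 TCP [ 0.5602 -0.0153  0.1949] tip [ 0.5619 -0.029   0.0224] r 0.0387 F [ 1.5  3.6 21.3]
```

servo_tool(targets=[0, 0, -6, 0.5, 6.5, 0, 255, 0, 0, -12, 2, 13, 0, 255, 0, 0, -18, 4.5, 19, 0, 255, 0, 0, -24, 8, 24.5, 0, 255, 0, 0, -30, 12.5, 29.5, 0, 255, 0, 0, -36, 17.5, 34, 0, 255, 0, 0, -42, 23, 37.5, 0, 255, 0, 0, -48, 29, 40, 0, 255, 0, 0, -54, 35.5, 41.5, 0, 255, 0, 0, -60, 42, 42, 0, 255])

```text
t: 67.38
tool_pos: [0.5991, -0.0602, 0.191]
orientation: [-0.0, 0.867, 0.498, 0.001]
ft_force: [-0.6, 3.1, 4.4]
finger_gap: 0.0193
```

```bash
python3 tip.py;python3 -c "
from h import *
go(.599,-.040,.29,8.4)
a,d=robot.get_image('side');a=cv2.resize(a[120:300,220:440],None,fx=3,fy=3,interpolation=cv2.INTER_CUBIC);cv2.imwrite('pics/s34.png',a)"
```

```text
rel tilt 3.08 TCP [ 0.5991 -0.0602  0.191 ] tip [ 0.5912 -0.0554  0.0183] r 0.0382 F [1.7 1.  2.4]
at [ 0.5999 -0.0603  0.1907] turn [-3.000e-02 -1.000e-01  5.172e+01] shift [ 17.3 -10.8 -99.2]
```

View pics/s34.png

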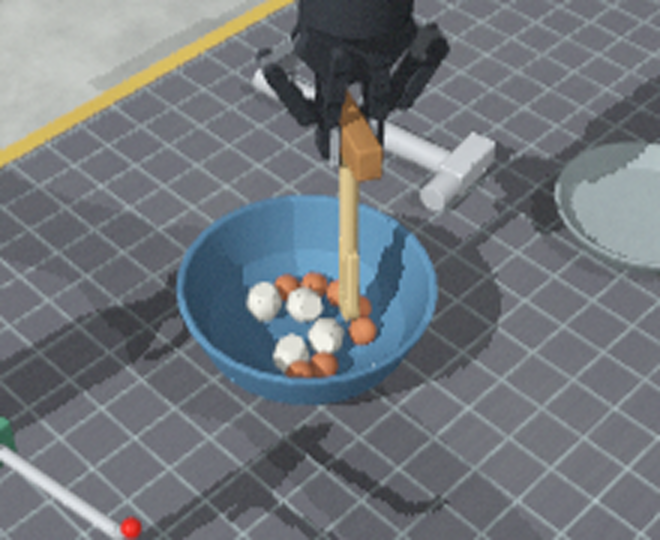

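Four and a quarter tracked rounds are done and everything is in the bowl. Now I'll lift out, level the bar and take it back to the hook.

servo_tool(targets=[0, 0, 0, 0, 0, -10, 255, 0, 0, 0, 0, 0, -22, 255, 0, 0, 0, 0, 0, -35, 255, 0, 0, 0, 0, 0, -50, 255, 0, 0, 0, 0, 0, -65, 255, 0, 0, 0, 0, 0, -80, 255, 0, 0, 0, 0, 0, -95, 255, 0, 0, 7, 0, 0, -108, 255, 0, 0, 14, 0, 0, -110, 255, 0, 0, 21, 0, 0, -110, 255])

```text
t: 68.32
tool_pos: [0.5986, -0.0604, 0.3032]
orientation: [0.001, 0.944, 0.329, 0.001]
ft_force: [0.1, 0.0, -1.6]
finger_gap: 0.0189
```

```bash
python3 tip.py;python3 -c "
from h import *
go(.395,.19,.30,8.4)
a,d=robot.get_image('side');a=cv2.resize(a[120:300,220:440],None,fx=3,fy=3,interpolation=cv2.INTER_CUBIC);cv2.imwrite('pics/s35.png',a)"
```

```text
rel tilt 2.66 TCP [ 0.5986 -0.0604  0.3032] tip [ 0.5942 -0.0542  0.1304] r 0.0365 F [ 0.1 -0.  -1.6]
at [ 0.5984 -0.0604  0.3027] turn [ 0.1  -0.11 29.52] shift [  -6.6 -322.5    2. ]
```

View pics/s35.png

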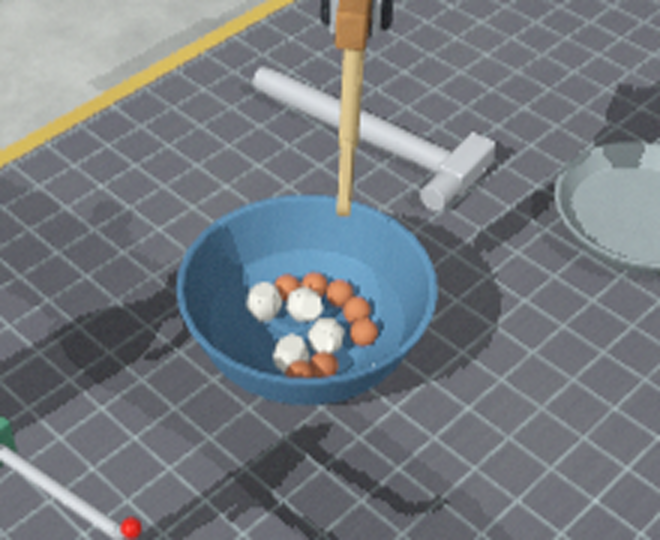

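servo_tool(targets=[0, 0, 4, -1, -35, 0, 255, 0, 0, 8, -1, -70, 0, 255, 0, 0, 12, -2, -105, 0, 255, 0, 0, 16, -3, -140, 0, 255, 0, 0, 20, -4, -175, 0, 255, 0, 0, 24, -5, -210, 0, 255, 0, 0, 28, -6, -245, 0, 255, 0, 0, 29.5, -6.5, -280, 0, 255, 0, 0, 29.5, -6.5, -310, 0, 255, 0, 0, 29.5, -6.5, -322, 0, 255])

```text
t: 69.25
tool_pos: [0.3878, 0.1894, 0.3012]
orientation: [0.0, 0.996, 0.086, 0.0]
ft_force: [0.6, 0.5, -1.6]
finger_gap: 0.0191
```

```bash
python3 tip.py;python3 -c "
from h import *
go(.392,.287,.275,8.4)"
```

```text
rel tilt 2.6 TCP [0.3878 0.1894 0.3012] tip [0.3866 0.197  0.1284] r 0.3022 F [-1.3  1.3 -1.1]
at [0.3877 0.1899 0.3013] turn [ 0.04 -0.06  1.52] shift [ 20.9 -94.9  26.2]
```

servo_tool(targets=[-1, 0, 1.5, 5, -20, 5, 255, -2, 0, 1.5, 10, -45, 10, 255, -2.6, 0, 1.5, 15, -70, 18, 255, -2.6, 0, 1.5, 20, -90, 24, 255, -2.6, 0, 1.5, 21, -95, 26, 255, -2.6, 0, 1.5, 21, -95, 26, 255, -2.6, 0, 1.5, 21, -95, 26, 255])

```text
t: 69.88
tool_pos: [0.3965, 0.2824, 0.2743]
orientation: [0.023, 0.997, 0.07, 0.001]
ft_force: [0.7, -0.3, -1.2]
finger_gap: 0.0193
```

```bash
python3 tip.py;python3 - <<'E'
from h import *
go(.491,.3015,.275,8.4)
T=pose();im,d=robot.get_image("wrist");cv2.imwrite("pics/w36.png",im)
C=cloud("wrist",d,T);hsv=cv2.cvtColor(im,cv2.COLOR_BGR2HSV)
red=((hsv[...,0]<5)|(hsv[...,0]>175))&(hsv[...,1]>180)&(C[...,2]>.19)&(C[...,2]<.24)
k,l,st,ce=cv2.connectedComponentsWithStats(red.astype(np.uint8))
for i in range(1,k):
    if st[i,4]>20: print("ball",ce[i],onz("wrist",*ce[i],.212,T).round(4))
cv2.imwrite("pics/s36.png",cv2.resize(robot.get_image("side")[0][200:400,150:350],None,fx=3,fy=3,interpolation=cv2.INTER_CUBIC))
E
```

```text
rel tilt 2.58 TCP [0.3965 0.2824 0.2743] tip [0.3965 0.2822 0.1013] r 0.3621 F [-0.3 -0.1 -0.9]
at [0.3967 0.2819 0.2745] turn [ 2.66 -0.01 -0.51] shift [96.1 -6.4 -0.8]
ball [401.29323308 165.15037594] [0.4385 0.322  0.212 ]
ball [394.69863014 252.00913242] [0.4466 0.2671 0.212 ]
```

View pics/w36.png

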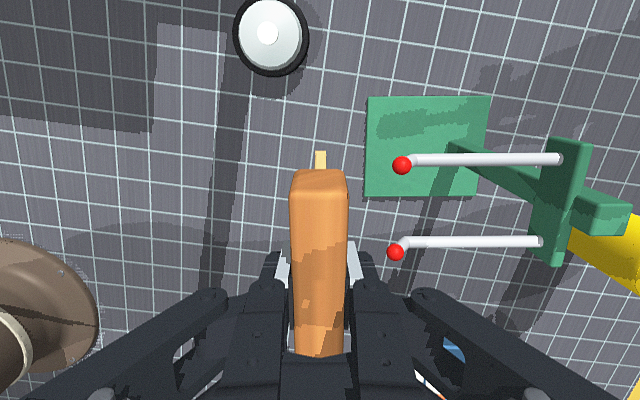

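View pics/s36.png

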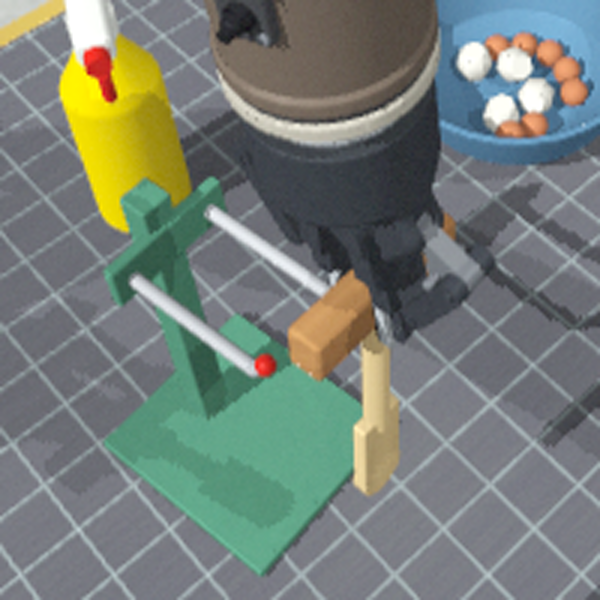

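servo_tool(targets=[0, 0, -0.3, 0, -4, 0, 255, 0, 0, -0.5, 0, -6.5, 0, 255, 0, 0, -0.5, 15, -6.5, 0, 255, 0, 0, -0.5, 35, -6.5, 0, 255, 0, 0, -0.5, 55, -6.5, 0, 255, 0, 0, -0.5, 75, -6.5, 0, 255, 0, 0, -0.5, 90, -6.5, 0, 255, 0, 0, -0.5, 96, -6.5, 0, 255, 0, 0, -0.5, 96, -6.5, 0, 255])

```text
t: 70.78
tool_pos: [0.4915, 0.3026, 0.2737]
orientation: [0.022, 0.997, 0.073, 0.001]
ft_force: [0.1, 0.3, -2.7]
finger_gap: 0.0191
```

```bash
python3 tip.py;python3 - <<'E'
from h import *
go(.4905,.3015,.2135,8.4)
cv2.imwrite("pics/w37.png",robot.get_image("wrist")[0])
cv2.imwrite("pics/s37.png",cv2.resize(robot.get_image("side")[0][200:400,150:350],None,fx=3,fy=3,interpolation=cv2.INTER_CUBIC))
E
```

```text
rel tilt 2.67 TCP [0.4915 0.3026 0.2737] tip [0.4914 0.3028 0.1007] r 0.3384 F [ 0.8  0.4 -1.1]
at [0.4902 0.3028 0.2739] turn [ 2.58  0.05 -0.01] shift [ 0.1 -1.4 60.4]
```

View pics/w37.png

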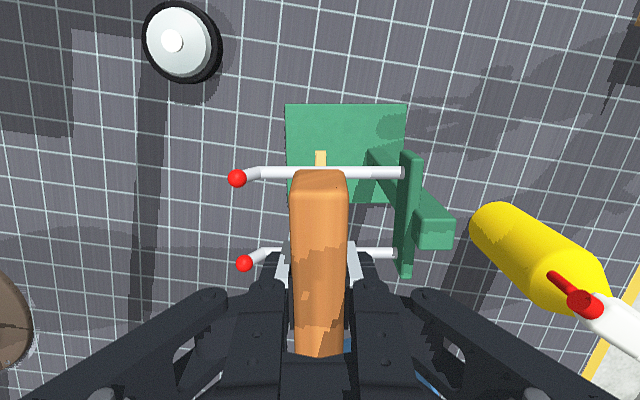

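View pics/s37.png

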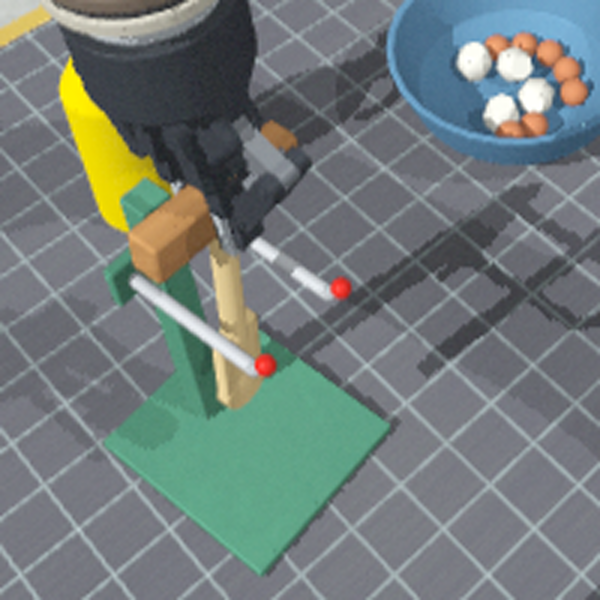

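servo_tool(targets=[0, 0, 0, 0, -0.5, 15, 255, 0, 0, 0, 0, -0.5, 30, 255, 0, 0, 0, 0, -1, 42, 255, 0, 0, 0, 0, -1, 50, 255, 0, 0, 0, 0, -1, 55, 255, 0, 0, 0, 0, -1, 58, 255, 0, 0, 0, 0, -1, 59, 255, 0, 0, 0, 0, -1, 59, 255])

```text
t: 71.6
tool_pos: [0.4908, 0.3013, 0.2154]
orientation: [0.023, 0.997, 0.073, 0.002]
ft_force: [0.6, -0.5, -1.5]
finger_gap: 0.0194
```

```bash
python3 tip.py;python3 - <<'E'
from h import *
go(.4905,.3015,.2135,8.4)
cv2.imwrite("pics/s38.png",cv2.resize(robot.get_image("side")[0][200:400,150:350],None,fx=3,fy=3,interpolation=cv2.INTER_CUBIC))
E
```

```text
rel tilt 2.61 TCP [0.4908 0.3013 0.2154] tip [0.4909 0.3014 0.0424] r 0.3372 F [ 0.2  0.  -0.9]
at [0.4909 0.3014 0.2156] turn [ 2.58 -0.04  0.  ] shift [-0.4 -0.3  2.1]
```

View pics/s38.png

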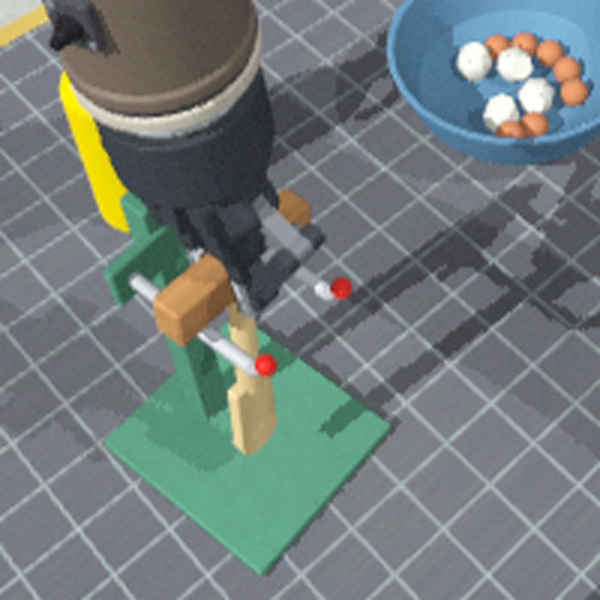

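Almost seated. I'll creep down 1 mm at a time until there's contact.

servo_tool(targets=[0, 0, 0, 0, 0, 1, 255, 0, 0, 0, 0, 0, 2, 255, 0, 0, 0, 0, 0, 2, 255, 0, 0, 0, 0, 0, 2, 255])

```text
t: 72.03
tool_pos: [0.4908, 0.301, 0.2132]
orientation: [0.023, 0.997, 0.073, 0.002]
ft_force: [0.1, 0.1, -0.8]
finger_gap: 0.0193
```

```bash
python3 tip.py;python3 tip.py
```

```text
rel tilt 2.6 TCP [0.4908 0.301  0.2132] tip [0.4909 0.301  0.0402] r 0.3368 F [-0.7  0.2 -2. ]
rel tilt 2.64 TCP [0.4908 0.301  0.2132] tip [0.4908 0.3012 0.0402] r 0.337 F [-1.1 -0.6 -1.6]
```

servo_tool(targets=[0, 0, 0, 0, 0, 0.5, 255, 0, 0, 0, 0, 0, 1, 255, 0, 0, 0, 0, 0, 1, 255])

```text
t: 72.38
tool_pos: [0.4908, 0.3009, 0.212]
orientation: [0.023, 0.997, 0.073, 0.002]
ft_force: [0.3, -0.7, -2.4]
finger_gap: 0.0193
```

```bash
python3 tip.py;python3 tip.py
```

```text
rel tilt 2.6 TCP [0.4908 0.3009 0.212 ] tip [0.4908 0.3009 0.039 ] r 0.3368 F [ 0.5  0.5 -2. ]
rel tilt 2.67 TCP [0.4908 0.3009 0.2121] tip [0.4908 0.3011 0.0391] r 0.337 F [ 0.4  0.4 -1.5]
```

servo_tool(targets=[0, 0, 0, 0, 0, 0.5, 255, 0, 0, 0, 0, 0, 1, 255, 0, 0, 0, 0, 0, 1, 255])

```text
t: 72.73
tool_pos: [0.4908, 0.3009, 0.211]
orientation: [0.023, 0.997, 0.073, 0.002]
ft_force: [0.7, -0.4, -1.5]
finger_gap: 0.019
```

servo_tool(targets=[0, 0, 0, 0, 0, 0.5, 255, 0, 0, 0, 0, 0, 1, 255, 0, 0, 0, 0, 0, 1, 255])

```text
t: 72.98
tool_pos: [0.4908, 0.3009, 0.2101]
orientation: [0.023, 0.997, 0.073, 0.002]
ft_force: [-0.3, 0.6, -1.4]
finger_gap: 0.0193
```

```bash
python3 tilt.py;python3 tip.py
```

```text
n 8403 y range -0.04747083005177554 0.02737763134869757 tilt about tool x deg 2.6460595293124203 z at y=0 -0.018722465705134344
scene tip 0.93 413.0 207.0 [0.46951277 0.31632088 0.018     ]
side tip 0.87 237.0 349.0 [0.5017492  0.30880487 0.018     ]
rel tilt 2.66 TCP [0.4908 0.3009 0.2102] tip [0.4908 0.3011 0.0372] r 0.3369 F [-0.6 -0.5 -2.5]
```

servo_tool(targets=[0, 0, 0, 0, 0, 1, 255, 0, 0, 0, 0, 0, 2, 255, 0, 0, 0, 0, 0, 2, 255, 0, 0, 0, 0, 0, 2, 255])

```text
t: 73.62
tool_pos: [0.4909, 0.301, 0.2096]
orientation: [0.023, 0.997, 0.073, 0.002]
ft_force: [-3.0, -2.0, 10.7]
finger_gap: 0.0194
```

servo_tool(targets=[0, 0, 0, 0, 0, 0.5, 255, 0, 0, 0, 0, 0, 1, 255, 0, 0, 0, 0, 0, 1, 255])

```text
t: 73.87
tool_pos: [0.4909, 0.3012, 0.2094]
orientation: [0.023, 0.997, 0.073, 0.003]
ft_force: [-4.4, -3.2, 16.4]
finger_gap: 0.0192
```

```bash
python3 tip.py
```

```text
rel tilt 2.07 TCP [0.4909 0.3012 0.2094] tip [0.4915 0.2995 0.0364] r 0.3352 F [-4.  -2.9 15.6]
```

servo_tool(targets=[0, 0, 0, 0, 0, -1, 255, 0, 0, 0, 0, 0, -2.5, 255, 0, 0, 0, 0, 0, -2.5, 240, 0, 0, 0, 0, 0, -2.5, 200, 0, 0, 0, 0, 0, -2.5, 180, 0, 0, 0, 0, 0, -2.5, 165, 0, 0, 0, 0, 0, -2.5, 153, 0, 0, 0, 0, 0, -2.5, 153, 0, 0, 0, 0, 0, -2.5, 153])

```text
t: 74.67
tool_pos: [0.4908, 0.3008, 0.2095]
orientation: [0.023, 0.997, 0.073, 0.002]
ft_force: [0.3, -1.1, -0.1]
finger_gap: 0.034
```

```bash
python3 tilt.py w39;python3 -c "
from h import *
print(robot.get_state()['ft_force'])
go(.49,.3015,.4,8.4)
cv2.imwrite('pics/s39.png',cv2.resize(robot.get_image('side')[0][200:400,150:350],None,fx=3,fy=3,interpolation=cv2.INTER_CUBIC))"
```

```text
n 8432 y range -0.04838057364924227 0.02724870827673198 tilt about tool x deg -0.5696028301220449 z at y=0 -0.016694541407359268
scene tip 0.78 411.0 208.0 [0.47425693 0.30856833 0.018     ]
side tip 0.67 241.0 348.0 [0.49710197 0.30242876 0.018     ]
[-0.43271312  0.08968091 -0.17819473]
at [0.4908 0.3009 0.2097] turn [ 2.6  -0.01 -0.  ] shift [  -0.7    7.9 -190.2]
```

View pics/s39.png

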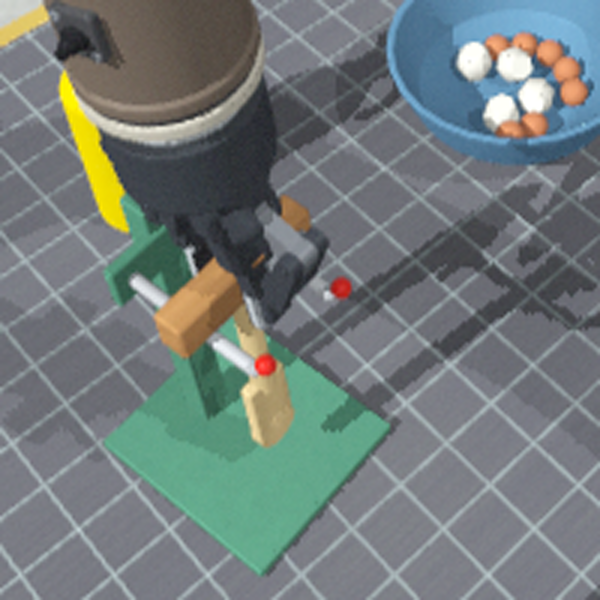

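View pics/w39.png

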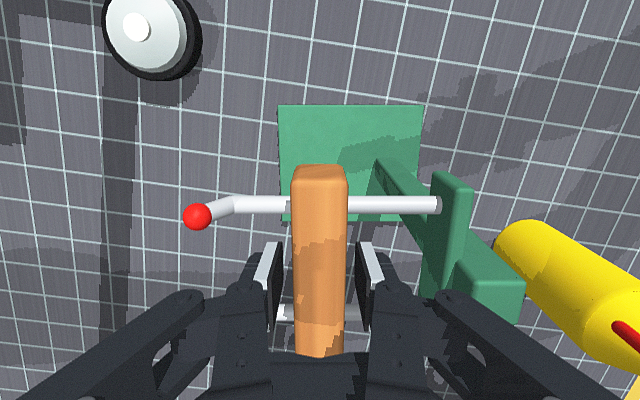

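servo_tool(targets=[0, 0, 0, 0, 0, 0, 153, 0, 0, 0, 0, 0, 0, 153, 0, 0, 0, 0, 0, 0, 153, 0, 0, 0, 0, 0, 0, 153])

```text
t: 75.3
tool_pos: [0.4909, 0.3009, 0.2097]
orientation: [0.023, 0.997, 0.073, 0.002]
ft_force: [-0.5, -0.1, -0.6]
finger_gap: 0.034
```

```bash
python3 tilt.py w40;python3 -c "
from h import *
print(robot.get_state()['ft_force'])
a=robot.get_image('side')[0][240:370,180:310];b=robot.get_image('scene')[0][140:230,370:460]
cv2.imwrite('pics/s40.png',np.hstack([cv2.resize(a,(400,400),interpolation=cv2.INTER_CUBIC),cv2.resize(b,(400,400),interpolation=cv2.INTER_CUBIC)]))"
```

```text
n 8407 y range -0.04831202946752418 0.02786135625814186 tilt about tool x deg -0.5966097311643782 z at y=0 -0.01659508128938901
scene tip 0.57 411.0 206.0 [0.46578499 0.30957001 0.018     ]
side tip 0.78 243.0 346.0 [0.49874659 0.29643003 0.018     ]
[-0.91315354  0.22042643 -0.46810258]
```

View pics/s40.png

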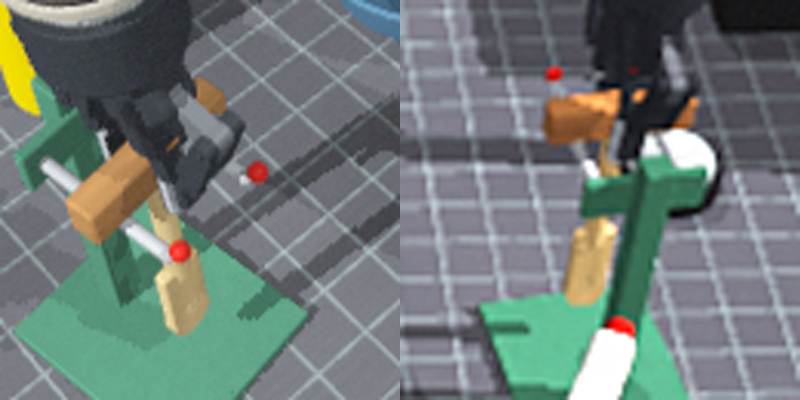

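servo_tool(targets=[0, 0, 0, 0, 0.5, -10, 153, 0, 0, 0, 0, 1, -20, 153, 0, 0, 0, 0, 1.5, -35, 153, 0, 0, 0, 0, 2.5, -60, 153, 0, 0, 0, 0, 4, -90, 153, 1, 0, 0, 0, 4.5, -110, 153, 2.6, 0, 0, 0, 4.5, -110, 153, 2.6, 0, 0, 0, 4.5, -110, 153])

```text
t: 76.32
tool_pos: [0.4915, 0.3013, 0.3219]
orientation: [-0.001, 0.997, 0.073, 0.002]
ft_force: [0.4, 0.3, -0.8]
finger_gap: 0.034
```

```bash
cat > bar.py <<'E'
from h import *
T=pose();im,d=robot.get_image("wrist");cv2.imwrite("pics/wbar.png",im)
C=cloud("wrist",d,T);hsv=cv2.cvtColor(im,cv2.COLOR_BGR2HSV)
m=(d>0)&(C[...,2]>.21)&(C[...,2]<.25)&(hsv[...,0]>5)&(hsv[...,0]<18)&(hsv[...,1]>80)
m=cv2.morphologyEx(m.astype(np.uint8),cv2.MORPH_OPEN,np.ones((5,5)))>0
P=C[m];P=P[P[:,2]>np.median(P[:,2])-.006];r=cv2.minAreaRect((P[:,:2]*1000).astype(np.float32))
A=np.c_[P[:,:2]-P[:,:2].mean(0),np.ones(len(P))];c=np.linalg.lstsq(A,P[:,2],rcond=None)[0]
print(T[:3,3],len(P),r,"plane slopes deg x,y",np.degrees(np.arctan(c[:2])).round(2),"z",c[2])
cv2.imwrite('pics/sbar.png',np.hstack([cv2.resize(robot.get_image('side')[0][240:370,180:310],(400,400),interpolation=cv2.INTER_CUBIC),cv2.resize(robot.get_image('scene')[0][140:230,370:460],(400,400),interpolation=cv2.INTER_CUBIC)]))
E
python3 bar.py
```

```text
[0.49152532 0.30127133 0.32188765] 3526 ((490.44610595703125, 301.0820617675781), (19.542953491210938, 95.42996215820312), 8.297566413879395) plane slopes deg x,y [ 0.1  -0.17] z 0.2259050825659847
```

View pics/wbar.png

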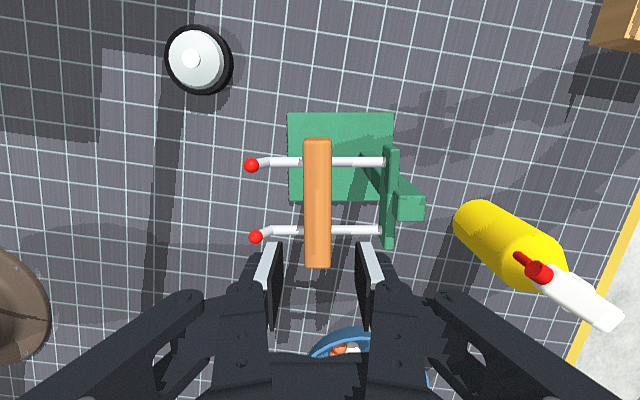

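View pics/sbar.png

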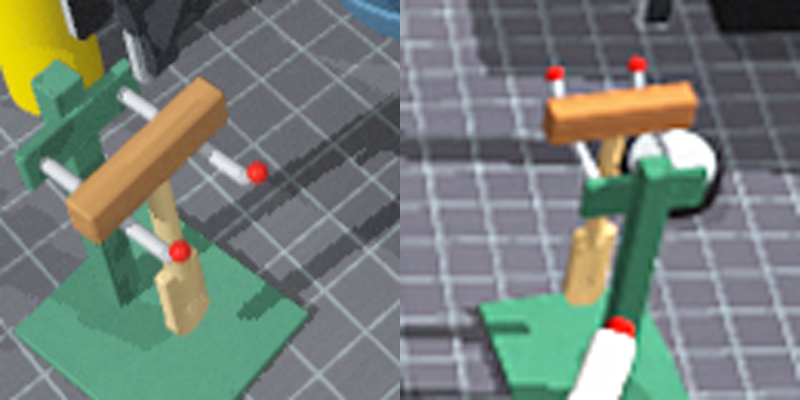

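The bar is level within 0.2° and centred on the seat. I'll retreat and do the final check.

servo_tool(targets=[0, 0, 0, 0, 0, -30, 153, 0, 0, 0, 0, 0, -60, 153, 0, 0, 0, -20, 20, -70, 153, 0, 0, 0, -40, 50, -70, 153, 0, 0, 0, -60, 80, -70, 153, 0, 0, 0, -70, 110, -70, 153, 0, 0, 0, -70, 130, -70, 153, 0, 0, 0, -70, 130, -70, 153])

```text
t: 77.13
tool_pos: [0.4408, 0.1576, 0.389]
orientation: [0.002, 0.998, 0.07, -0.0]
ft_force: [-0.0, 0.8, 0.1]
finger_gap: 0.034
```

servo_tool(targets=[0, 0, 0, 0, 0, 0, 153, 0, 0, 0, 0, 0, 0, 153, 0, 0, 0, 0, 0, 0, 153, 0, 0, 0, 0, 0, 0, 153])

```text
t: 77.47
tool_pos: [0.4402, 0.1638, 0.3895]
orientation: [-0.0, 0.997, 0.074, -0.0]
ft_force: [-0.3, 0.1, -0.3]
finger_gap: 0.0343
```

Run:
```python
from h import *
print(robot.get_state()['t'],robot.get_state()['tool_pos'],np.abs(robot.get_state()['qvel']).max())
for n in ["scene","side"]:
    im,d=robot.get_image(n);cv2.imwrite(f"pics/{n}F.png",im)
    C=cloud(n,d)
    for r in robot.silhouettes("pumice1",n):
        v,u=np.nonzero(r["mask"]);print(n,round(r["p"],2),len(u),u.mean().round(),v.mean().round(),onz(n,u.mean(),v.mean(),.025)[:2].round(3))
    hsv=cv2.cvtColor(im,cv2.COLOR_BGR2HSV);blue=(hsv[...,0]>95)&(hsv[...,0]<115)&(hsv[...,1]>90)&(d>0)
    P=C[blue];P=P[(abs(P[:,0]-.58)<.2)&(abs(P[:,1]+.02)<.2)&(P[:,2]>.0)&(P[:,2]<.09)];print("bowl ext",P.min(0).round(4),P.max(0).round(4))
    print({k:[ (round(r['p'],2),(np.array(r['xy'])*[640,400]).round()) for r in robot.place_of(k,n)[:1]] for k in ["saucer","spray_bottle","hammer","paddle_tip","stand_seat"]})
```

```text
77.4667 [0.44018164 0.16380931 0.38951195] 0.004704010870857293
scene 0.64 65 318.0 236.0 [0.591 0.008]
scene 0.48 59 310.0 251.0 [ 0.644 -0.015]
scene 0.39 72 303.0 244.0 [ 0.617 -0.035]
bowl ext [ 0.4655 -0.1186  0.    ] [0.7017 0.0853 0.0765]
{'saucer': [(0.75, array([212., 219.]))], 'spray_bottle': [(0.56, array([402., 278.]))], 'hammer': [(0.89, array([228., 286.]))], 'paddle_tip': [(0.93, array([410., 206.]))], 'stand_seat': [(0.92, array([420., 172.]))]}
side 0.56 110 307.0 220.0 [ 0.642 -0.01 ]
side 0.47 119 329.0 231.0 [ 0.58  -0.019]
side 0.47 96 321.0 221.0 [ 0.617 -0.03 ]
side 0.44 103 316.0 237.0 [0.59  0.012]
bowl ext [ 5.025e-01 -1.153e-01  3.000e-04] [0.6996 0.0811 0.0734]
{'saucer': [(0.75, array([435., 192.]))], 'spray_bottle': [(0.88, array([201., 268.]))], 'hammer': [(0.94, array([338., 165.]))], 'paddle_tip': [(0.86, array([241., 344.]))], 'stand_seat': [(0.97, array([228., 299.]))]}
```

View pics/sideF.png

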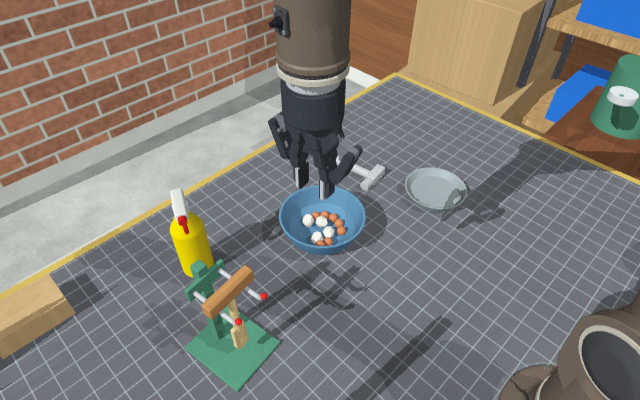

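View pics/sceneF.png

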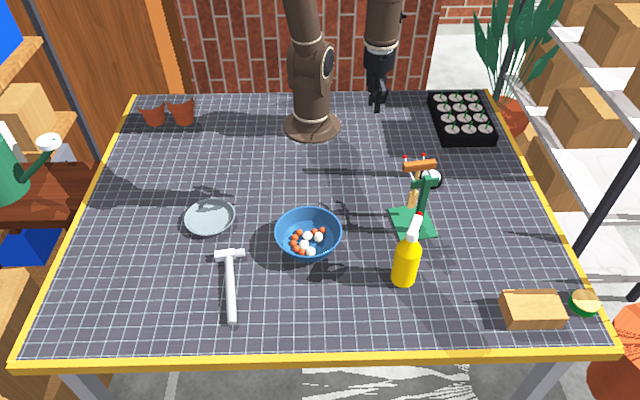

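The final views show four lumps and seven pebbles in the bowl, a clear bench and the paddle hanging on the hook. The saucer, bottle and hammer haven't moved. Handing in.

```bash
python3 -c "
from station import robot
print(robot.job_done())"
```

```text
the job is handed in; nothing more can be done
None
```

I handed the job in at about 77 s: all four pumice lumps on the bench are in the bowl, the mix is stirred, and the paddle hangs back on its hook.

**Stirring:** The T-bar slipped in the grip during the first rounds, so the tip ran off the intended circle. I changed to turning the wrist with the circle and added about 4¼ more rounds. The tip was measured at quarter points and mostly stayed 30–53 mm out. It passed closer in for short moments while the wrist unwound; the smallest reading was 23 mm. The tip read 16–23 mm above the bench. By the end the bar had slid up in the fingers by about 6 mm, so in the late rounds the blade was up to that much higher.

**Last checks:**
- **Contents:** the side view shows all four lumps and seven pebbles inside the bowl and nothing loose on the bench. The lump detector found four in the side view but only three in the scene view.
- **Bowl:** it stands level and moved about 3 mm.
- **Paddle:** the bar is level within 0.2° and within about 1 mm of the seat point. A reading just before I withdrew the fingers suggested a 3° tilt, but the measurement after withdrawing did not show it.
- **Saucer, spray bottle and hammer:** their detected positions match the start within a few pixels.

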